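Load the drying base after a chromatography run

TASK

Load the washed parts for drying: turn every white bottle that lies on the mat upside down over a free peg of the drying base, so that it stands straight with its rim down on the deck, and press the cream column down into the spring clip stand until it snaps fully home, without forcing it once it is in. When everything is in place, press the start button fully down and let it go. Do not disturb the amber bottle, the jar and the beaker.

Things in the scene. Friction and masses are not known exactly. Their poses are not given: they have to be found in the camera images.
- bottle0_mid (a point): centre of a white square plastic bottle, 100 mm long, lying on the drain mat, mouth pointing away from the robot and a little to its left (0 to 1 of bottle0..3 absent). Body 48 x 48 mm in section, 82 mm long; then a round neck, outside 44, bore 36, length 18 mm; walls 3 mm, 70 g. Point: on its axis, half-way along, 24 mm up. x axis: along the bottle towards the mouth; y, z square to the sides
- bottle0_mouth (a point): centre of the mouth rim of bottle0, 50 mm from its centre along its x axis
- bottle1_mid (a point): centre of a white square plastic bottle, 100 mm long, lying on the drain mat, mouth pointing away from the robot and a little to its left (0 to 1 of bottle0..3 absent). Body 48 x 48 mm in section, 82 mm long; then a round neck, outside 44, bore 36, length 18 mm; walls 3 mm, 70 g. Point: on its axis, half-way along, 24 mm up. x axis: along the bottle towards the mouth; y, z square to the sides
- bottle1_mouth (a point): centre of the mouth rim of bottle1, 50 mm from its centre along its x axis
- bottle2_mid (a point): centre of a white square plastic bottle, 100 mm long, lying on the drain mat, mouth pointing away from the robot and a little to its left (0 to 1 of bottle0..3 absent). Body 48 x 48 mm in section, 82 mm long; then a round neck, outside 44, bore 36, length 18 mm; walls 3 mm, 70 g. Point: on its axis, half-way along, 24 mm up. x axis: along the bottle towards the mouth; y, z square to the sides
- bottle2_mouth (a point): centre of the mouth rim of bottle2, 50 mm from its centre along its x axis
- bottle3_mid (a point): centre of a white square plastic bottle, 100 mm long, lying on the drain mat, mouth pointing away from the robot and a little to its left (0 to 1 of bottle0..3 absent). Body 48 x 48 mm in section, 82 mm long; then a round neck, outside 44, bore 36, length 18 mm; walls 3 mm, 70 g. Point: on its axis, half-way along, 24 mm up. x axis: along the bottle towards the mouth; y, z square to the sides
- bottle3_mouth (a point): centre of the mouth rim of bottle3, 50 mm from its centre along its x axis
- peg0 (a point): foot of a fixed upright steel drying peg, 18 mm in diameter, 70 mm tall, its last 8 mm tapered, on the drying base (grey slab 110 x 360 x 20 mm; four pegs in a row, 95 mm apart). Point: on the peg's axis at the deck's top, 20 mm above the bench; z up, y along the row towards peg3. An inverted bottle's rim rests on the deck
- peg1 (a point): foot of a fixed upright steel drying peg, 18 mm in diameter, 70 mm tall, its last 8 mm tapered, on the drying base (grey slab 110 x 360 x 20 mm; four pegs in a row, 95 mm apart). Point: on the peg's axis at the deck's top, 20 mm above the bench; z up, y along the row towards peg3. An inverted bottle's rim rests on the deck
- peg2 (a point): foot of a fixed upright steel drying peg, 18 mm in diameter, 70 mm tall, its last 8 mm tapered, on the drying base (grey slab 110 x 360 x 20 mm; four pegs in a row, 95 mm apart). Point: on the peg's axis at the deck's top, 20 mm above the bench; z up, y along the row towards peg3. An inverted bottle's rim rests on the deck
- peg3 (a point): foot of a fixed upright steel drying peg, 18 mm in diameter, 70 mm tall, its last 8 mm tapered, on the drying base (grey slab 110 x 360 x 20 mm; four pegs in a row, 95 mm apart). Point: on the peg's axis at the deck's top, 20 mm above the bench; z up, y along the row towards peg3. An inverted bottle's rim rests on the deck
- start_top (a point): centre of the top of the start button: a grey push button 32 mm in diameter on top of the white control box (60 x 55 mm, 80 mm tall) at the peg0 end of the drying base. The box's centre is 85 mm beyond peg0 along the row and 25 mm nearer the robot
- start (a joint): travel of the start button, pressed straight down: 0 out, 0.006 m fully in; sprung, about 5 N fully in; comes back up by itself
- column_mid (a point): centre of the column, a cream plastic cartridge 160 mm long: a barrel 30 mm in diameter and 120 mm long, with a square flange 34 x 34 x 8 mm and a thin spout at each end, 90 g. It lies on the bench on its flanges, the centre 17 mm up. x axis: along the column; both ends are alike
- clip (a point): the spring clip stand: dark base plate 118 x 66 x 8 mm with two pairs of sprung steel jaws, 46 mm either side of its middle, each 14 mm long, open between them. Point: where the centre of the snapped-in column lies, over the plate's middle, 40 mm above the bench. x: along the column (either way round), y: across, z up
- seat: two fixed black seats between the jaws, tops 25 mm above the bench, on which the snapped-in barrel rests. Origin: on the bench, under the clip point. Jaw tips: 46 to 61 mm above the bench, 24 mm apart. The barrel meets them with its centre about 16 mm above the clip point; pushed straight down, resistance peaks at 8 to 15 N some 6 to 12 mm above it, then falls to almost nothing as it snaps home
- reagent: bystander: amber bottle with a black cap, 66 mm diameter, 115 mm tall; origin at the centre of its underside
- powder_jar: bystander: white jar with a blue lid, 80 mm diameter, 90 mm tall; origin at the centre of its underside
- beaker: bystander: open glass beaker, 70 mm diameter, 90 mm tall, behind the drying base; origin at the centre of its underside

How it is judged:
On the way, in this order (a step that is already met when the one before it is completed fails the run):
1. every bottle stands upside down on a peg and the column is snapped into the clip stand (angle between each of bottle0_mid, bottle1_mid, bottle2_mid, bottle3_mid's own x axis and vertical above 3.02 rad and height (world z) of each of bottle0_mouth, bottle1_mouth, bottle2_mouth, bottle3_mouth below 0.026 m and (horizontal distance between bottle0_mouth and peg0 below 0.014 m or horizontal distance between bottle0_mouth and peg1 below 0.014 m or horizontal distance between bottle0_mouth and peg2 below 0.014 m or horizontal distance between bottle0_mouth and peg3 below 0.014 m) and (horizontal distance between bottle1_mouth and peg0 below 0.014 m or horizontal distance between bottle1_mouth and peg1 below 0.014 m or horizontal distance between bottle1_mouth and peg2 below 0.014 m or horizontal distance between bottle1_mouth and peg3 below 0.014 m) and (horizontal distance between bottle2_mouth and peg0 below 0.014 m or horizontal distance between bottle2_mouth and peg1 below 0.014 m or horizontal distance between bottle2_mouth and peg2 below 0.014 m or horizontal distance between bottle2_mouth and peg3 below 0.014 m) and (horizontal distance between bottle3_mouth and peg0 below 0.014 m or horizontal distance between bottle3_mouth and peg1 below 0.014 m or horizontal distance between bottle3_mouth and peg2 below 0.014 m or horizontal distance between bottle3_mouth and peg3 below 0.014 m) and z of column_mid in the frame of clip below 0.0035 m and horizontal distance between column_mid and clip below 0.012 m and y of column_mid in the frame of clip between -0.004 and 0.004 m and angle between the x axis of column_mid and the x axis of clip, either way round below 0.06 rad), for 0.2 s.
2. with everything in place the start button is pressed fully down (all of step 1 and value of joint start above 0.0045 m), for 0.05 s.
At the end, for the whole second after the job is handed in: Each bottle mouth down on its own peg: within 0.12 rad of vertical, rim under 6 mm above the deck, mouth within 14 mm of the peg axis. Column within 12 mm of the clip point in plan (4 mm across), under 3.5 mm above it, 0.06 rad in line. Button pressed 4.5 mm after that, now out. All at rest (all of step 1 and value of joint start below 0.002 m and linear speed of each of bottle0, bottle1, bottle2, bottle3, column below 0.02 m/s); the robot touches nothing.
It fails at once if a bystander is moved by more than 30 mm (distance of any of reagent, powder_jar, beaker from where it was at the start of the episode above 0.03 m).
It fails at once if the column is forced onto its seats with more than 60 N (contact force between column and seat above 60 N).
Of bottle0, bottle1, bottle2, bottle3 only 3 to 4 are there at a start; the rules pass over those that are not, and their reading is None.
At some moment in a run one of bottle0, bottle1, bottle2, bottle3, column may be knocked a few centimetres aside while the robot is not near it.
It also fails if it takes over 210 s, if anything falls off the work surface, if the arm or the gripper's body presses on something with over 40 N, if the wrist force passes 120 N, or if a joint passes its speed limit or range.

ROBOT

A 6-joint arm with a two-finger parallel gripper is mounted at the origin on the work surface. World frame = base frame: x ahead of the robot, y to its left, z up, the work surface at z = 0. Lengths are in m, angles in rad, forces in N, time in s.
With the tool pointing down it reaches from about 0.225 to 0.725 m from the base axis. Payload 3.1 kg.
Tool frame: the origin (TCP) lies at the centre of the arm's flange, where the gripper is bolted on; the fingertips stand 173 mm ahead of it and the grasp point (between the pads) lies 155 mm ahead of it; z points along the fingers, y is the direction in which the jaws open and shut (so a half turn about z gives the same grasp; the last joint's range is limited). The gripper opens to 85 mm and grips with 20 to 120 N. Pads are 22 mm wide; open, the fingers measure 114 mm over their backs; the gripper's body (76 mm by 85 mm) begins 54 mm behind the grasp point. The pads swing forward as they close: fully open they stand 13 mm farther back than shut.
Start: joints at [-1.442, 0.048, 0.099, 1.622, 0, 1.443], TCP at [0.133, -0.508, 0.405] pointing down, gripper open.
Joint ranges: [-2.91, 2.91], [-0.99, 1.94], [-1.21, 1.42], [-2.12, 2.29], [-1.49, 1.47], [-3.14, 3.14]. Speed limits (rad/s): [2.79, 2.79, 3.14, 3.14, 3.14, 3.14].

INTERFACE

Orientations are given as a unit quaternion [w, x, y, z].
In Python, from workcell import ctrl gives the robot as it stands.
- The arm moves only by the shell command python3 -m pendant 'ROWS' [FORCE]. ROWS is JSON, a list of rows, each an object of numbers: "claw": the finger opening in mm, from 0 to 85.4; "tx", "ty", "tz": the shift along the tool's x, y, z in units of 30 mm (1.0 is 30 mm); "rx", "ry", "rz": the turn, a rotation vector about the tool's x, y, z in units of 5 degrees (1.0 is 5 degrees). In form: [{"claw": .., "tx": .., "ty": .., "tz": .., "rx": .., "ry": .., "rz": ..}, ...]. A call has 1 to 12 rows; each row shifts and turns the commanded pose from where the row before left it, along the tool's axes as they then stand; what a row does not reach is not made up. A row lasts 1/12 s, in which the tool goes at most 41.7 mm and 7.16 degrees, less where a joint would pass 70% of its speed; a pose out of reach is approached as far as the arm can. A call is refused whole if a number of a shift passes 1 or a number of a turn 1, either way. A call with a gripper value outside its range is refused whole. The fingers move at their own pace and stop on an object; FORCE is the grip in N (left out, the last holds). Time passes only in rows, so rows that do not move let the fingers close. It gives the time, the measured TCP pose, the force and the opening at its end, in the units of the state.
- ctrl.sense(): the state, without advancing time (a new reading comes with each control period).
- ctrl.capture(name): name is "scene" or "top" or "wrist"; returns a dict with "frame" (420x560x3 uint8, red, green, blue), "camera_matrix" (3x3 intrinsics, pixels), "R" (3x3) and "t" (3): a world point X has camera coordinates R X + t. Camera axes: x right, y down, z forward; pixel columns grow to the right and rows downward; lengths in m; the calibration is good to about 2 mm. A picture is of the moment at which its call begins. There is no depth.
- ctrl.finish_job(): hands the job in, once; it reports no verdict.
Trained networks look in a picture, given as the dict that the camera call returned (one of the last four; its "shot" number tells which), for a name from the list of things; names that differ only in an ending like _2 or _b are one class to them, and where a whole thing is asked for, a point or a joint stands for the part that bears it (a point fixed in the world has none). Each returns a list of dicts, best first, with "p" (0 to 1); they miss things now and then, are a little off and sometimes report something else, mostly with a low value. They report only what shows in the picture. A call takes as long as a camera call.
- ctrl.search_frame(picture, query): "rect" ([left, top, right, bottom] in pixels, round what is visible of it).
- ctrl.tip_of(picture, query): "pixel" ([column, row] in pixels: a listed point, or the origin of a listed thing).
The state is a dict: "clock": time; "joint_pos": joint angles; "qvel": joint speeds; "joint_torque": joint torques, N m; "tcp_pos": TCP position; "tcp_rot": TCP orientation; "force": force on the tool from outside, world axes, zero at the start; "wrist_torque": the same for the moment, N m; "finger_gap": finger opening in m.
Only numpy, scipy, OpenCV 4.12 (cv2) and the standard library are available. Lean on these libraries where they do the work, as an engineer would, in place of code of your own. Each camera call takes 0.05 s, during which the arm holds its last target.

## Working session

There is one attempt and no reset: what is moved stays moved. The work goes in short steps, Python scripts to look and compute and a shell command to move; the robot and the scene stay as the last step left them, time stands still between calls to the robot, and variables do not carry over. Pictures are saved under pics/ and viewed, and the job is handed in when it is done.

```bash
ls -la; mkdir -p pics
cat > h.py <<'E'
import numpy as np, cv2
from workcell import ctrl
from scipy.spatial.transform import Rotation as Rn
def save(c,name,scale=1.4):
    f=cv2.cvtColor(np.asarray(c["frame"]),cv2.COLOR_RGB2BGR)
    f=cv2.resize(f,None,fx=scale,fy=scale); cv2.imwrite("pics/"+name+".png",f)
def ray(c,px):
    K=np.array(c["camera_matrix"]);R=np.array(c["R"]);t=np.array(c["t"])
    d=R.T@np.linalg.solve(K,[px[0],px[1],1.]); o=-R.T@t
    return o,d/np.linalg.norm(d)
def onz(c,px,z):
    o,d=ray(c,px); return o+d*(z-o[2])/d[2]
def proj(c,X):
    p=np.array(c["camera_matrix"])@(np.array(c["R"])@np.array(X)+np.array(c["t"])); return p[:2]/p[2]
E
python3 - <<'E'
from h import *
print(ctrl.sense())
for n in ["scene","top","wrist"]:
    c=ctrl.capture(n); save(c,n+"0",1.0); print(n,c["camera_matrix"],-np.array(c["R"]).T@np.array(c["t"]))
E
```

```text
total 12
drwxr-xr-x  3 agent agent 4096 Dec  6 18:00 .
drwxr-xr-x 23 root  root  4096 Dec  6 18:00 ..
drwxr-xr-x  2 agent agent 4096 Dec  6 18:00 pics
{'clock': 0.0, 'joint_pos': array([-1.44178737e+00,  4.87251812e-02,  9.75583676e-02,  1.62199908e+00,
       -1.03552907e-05,  1.44298590e+00]), 'qvel': array([ 0.0007823 , -0.00051562, -0.00026155,  0.00072811,  0.00104768,
       -0.00099004]), 'joint_torque': array([-1.12205416e-04, -3.38781917e+01,  3.20014501e+01,  2.04310322e-02,
       -9.77320974e-05,  7.83108618e-06]), 'tcp_pos': array([ 0.13330585, -0.50756951,  0.40351019]), 'tcp_rot': array([-1.18477976e-03,  9.91766101e-01,  1.28057008e-01, -5.88763823e-06]), 'force': array([ 0.20734313, -0.00298715,  0.58590424]), 'wrist_torque': array([-0.03233428,  0.01836534,  0.01222195]), 'finger_gap': 0.08559147025953245}
scene [[513.20400599   0.         276.69254722]
 [  0.         513.20400599 215.07110418]
 [  0.           0.           1.        ]] [ 0.92978474 -0.55185807  1.13300666]
top [[440.47510512   0.         282.2729406 ]
 [  0.         440.47510512 217.2368394 ]
 [  0.           0.           1.        ]] [ 0.3965449  -0.02702502  1.3012366 ]
wrist [[301.6653064    0.         278.99786601]
 [  0.         301.6653064  210.53229546]
 [  0.           0.           1.        ]] [ 0.21280115 -0.48772978  0.37375521]
```

View pics/scene0.png

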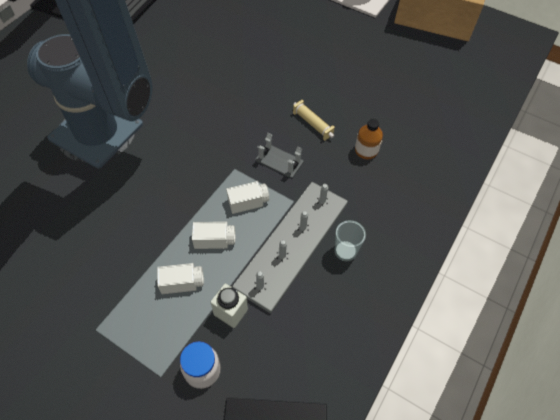

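View pics/top0.png

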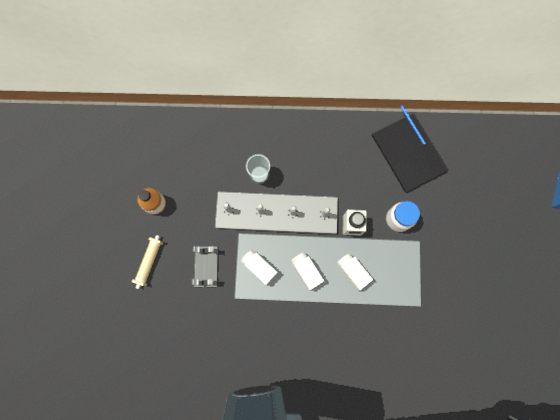

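View pics/wrist0.png

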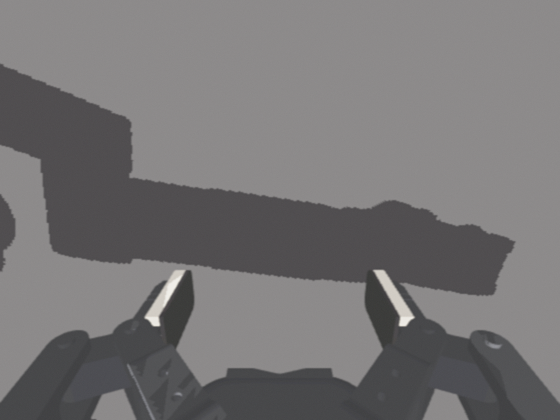

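Run:
```python
from h import *
for n in ["scene","top"]:
  c=ctrl.capture(n)
  for q,z in [("bottle0_mid",.024),("bottle0_mouth",.024),("peg0",.02),("peg3",.02),("start_top",.086),("column_mid",.017),("clip",.04),("seat",.0),("reagent",0),("powder_jar",0),("beaker",0)]:
    for r in ctrl.tip_of(c,q):
      print(n,q,round(r["p"],2),np.round(r["pixel"],1),np.round(onz(c,r["pixel"],z),4))
```

```text
scene bottle0_mid 0.5 [311.9 116.4] [0.5017 0.3639 0.024 ]
scene bottle0_mouth 0.75 [181.1 276.8] [ 0.4899 -0.2352  0.024 ]
scene bottle0_mouth 0.19 [200.7 276.6] [ 0.5285 -0.2103  0.024 ]
scene peg0 0.88 [259.3 287.2] [ 0.6586 -0.1582  0.02  ]
scene peg0 0.88 [279.8 257.4] [ 0.6585 -0.0666  0.02  ]
scene peg0 0.84 [303.3 229.2] [0.6671 0.0315 0.02  ]
scene peg0 0.69 [322.2 201.5] [0.667  0.1287 0.02  ]
scene peg3 0.88 [259.3 287.2] [ 0.6586 -0.1582  0.02  ]
scene peg3 0.88 [279.8 257.4] [ 0.6585 -0.0666  0.02  ]
scene peg3 0.84 [303.3 229.2] [0.6671 0.0315 0.02  ]
scene peg3 0.69 [322.2 201.5] [0.667  0.1287 0.02  ]
scene start_top 0.76 [226.8 292.1] [ 0.6209 -0.229   0.086 ]
scene column_mid 0.56 [309.9 117.7] [0.4966 0.3623 0.017 ]
scene clip 0.56 [280.6 152.9] [0.5013 0.1924 0.04  ]
scene clip 0.52 [279.7 257. ] [ 0.6627 -0.0746  0.04  ]
scene clip 0.39 [230.8 233.9] [ 0.5292 -0.0847  0.04  ]
scene seat 0.44 [280.4 159.9] [0.4979 0.1985 0.    ]
scene reagent 0.86 [366.2 151.3] [0.6851 0.3532 0.    ]
scene powder_jar 0.77 [202.4 370.1] [ 0.6542 -0.3806  0.    ]
scene powder_jar 0.
[... 444 characters left out ...]
peg0 0.62 [228.9 207.7] [0.6706 0.1279 0.02  ]
top peg3 0.91 [259.7 214.7] [0.6515 0.0357 0.02  ]
top peg3 0.83 [291.4 213.3] [ 0.6578 -0.0582  0.02  ]
top peg3 0.79 [324.1 217.7] [ 0.6467 -0.1554  0.02  ]
top peg3 0.62 [228.9 207.7] [0.6706 0.1279 0.02  ]
top start_top 0.66 [357.1 217.9] [ 0.6353 -0.2417  0.086 ]
top start_top 0.19 [206.4 265.2] [0.4935 0.1745 0.086 ]
top column_mid 0.67 [206.3 265.3] [0.4987 0.1862 0.017 ]
top column_mid 0.64 [146.6 259.2] [0.5126 0.3606 0.017 ]
top clip 0.67 [204.  265.4] [0.4965 0.189  0.04  ]
top reagent 0.66 [154.  203.3] [0.6833 0.3569 0.    ]
top powder_jar 0.86 [392.6 217.8] [ 0.655 -0.364  0.   ]
top beaker 0.62 [258.9 171.6] [0.7902 0.0433 0.    ]
```

The scene shows three bottles on the mat (scene px ≈ (247,197), (212,235), (180,278)), four pegs, the clip stand, the column beyond it, the amber bottle at (369,140), the jar, and the beaker. I'll move towards the middle with small turns, which also gives me data to identify the arm's kinematics.

```bash
S='from h import *
import json
s=ctrl.sense();print(json.dumps([list(map(float,s["joint_pos"])),list(map(float,s["tcp_pos"])),list(map(float,s["tcp_rot"]))]))'
echo "$S" > rec.py
python3 rec.py >> kin.txt
python3 -m pendant '[{"tx":0.5,"ty":-1},{"tx":0.5,"ty":-1},{"tx":0.5,"ty":-1},{"tx":0.5,"ty":-1},{"tx":0.5,"ty":-1},{"tx":0.5,"ty":-1},{"tx":0.5,"ty":-1},{"tx":0.5,"ty":-1},{"rx":1},{"rx":1},{"rx":1},{"rx":1}]'
python3 rec.py >> kin.txt
python3 -m pendant '[{"ry":1},{"ry":1},{"ry":1},{"ry":1},{"tz":-1},{"tz":-1},{"rz":1},{"rz":1},{"rz":1},{"rz":1},{},{}]'
python3 rec.py >> kin.txt
python3 -m pendant '[{"ry":-1},{"ry":-1},{"ry":-1},{"ry":-1},{"ry":-1},{"ry":-1},{"ry":-1},{"tx":0.5},{"tx":0.5},{"tx":0.5},{},{}]'
python3 rec.py >> kin.txt
python3 -m pendant '[{"rx":-1},{"rx":-1},{"rx":-1},{"rx":-1},{"rx":-1},{"rx":-1},{"rx":-1},{"tz":1},{"tz":1},{"tz":1},{},{}]'
python3 rec.py >> kin.txt; cat kin.txt
```

```text
[[-1.4418035952353982, 0.048013225540912155, 0.09917699988176797, 1.6219922617445528, 6.529092669138276e-06, 1.4430253352116764], [0.1333271812099969, -0.5077810215715204, 0.40469312327471535], [-1.608229561236077e-05, 0.9917703613456426, 0.12802948913082488, 3.2547227502371354e-06]]
[[-1.4418035952353982, 0.048013225540912155, 0.09917699988176797, 1.6219922617445528, 6.529092669138276e-06, 1.4430253352116764], [0.1333271812099969, -0.5077810215715204, 0.40469312327471535], [-1.608229561236077e-05, 0.9917703613456426, 0.12802948913082488, 3.2547227502371354e-06]]
[[-1.4418035952353982, 0.048013225540912155, 0.09917699988176797, 1.6219922617445528, 6.529092669138276e-06, 1.4430253352116764], [0.1333271812099969, -0.5077810215715204, 0.40469312327471535], [-1.608229561236077e-05, 0.9917703613456426, 0.12802948913082488, 3.2547227502371354e-06]]
[[-1.4418035952353982, 0.048013225540912155, 0.09917699988176797, 1.6219922617445528, 6.529092669138276e-06, 1.4430253352116764], [0.1333271812099969, -0.5077810215715204, 0.40469312327471535], [-1.608229561236077e-05, 0.9917703613456426, 0.12802948913082488, 3.2547227502371354e-06]]
[[-1.4418035952353982, 0.048013225540912155, 0.09917699988176797, 1.6219922617445528, 6.529092669138276e-06, 1.4430253352116764], [0.1333271812099969, -0.5077810215715204, 0.40469312327471535], [-1.608229561236077e-05, 0.9917703613456426, 0.12802948913082488, 3.2547227502371354e-06]]validation failed for argument at $[0]...
validation failed for argument at $[0]...
validation failed for argument at $[0]...
validation failed for argument at $[0]...
```

All calls were refused, probably because rows need every key. I'll try a full row.

```bash
rm kin.txt; python3 rec.py >> kin.txt
python3 -m pendant '[{"claw":85,"tx":0.5,"ty":-1,"tz":0,"rx":0,"ry":0,"rz":0},{"claw":85,"tx":0.5,"ty":-1,"tz":0,"rx":0,"ry":0,"rz":0},{"claw":85,"tx":0.5,"ty":-1,"tz":0,"rx":0,"ry":0,"rz":0},{"claw":85,"tx":0.5,"ty":-1,"tz":0,"rx":0,"ry":0,"rz":0},{"claw":85,"tx":0.5,"ty":-1,"tz":0,"rx":0,"ry":0,"rz":0},{"claw":85,"tx":0.5,"ty":-1,"tz":0,"rx":0,"ry":0,"rz":0},{"claw":85,"tx":0.5,"ty":-1,"tz":0,"rx":0,"ry":0,"rz":0},{"claw":85,"tx":0,"ty":0,"tz":0,"rx":1,"ry":0,"rz":0},{"claw":85,"tx":0,"ty":0,"tz":0,"rx":1,"ry":0,"rz":0},{"claw":85,"tx":0,"ty":0,"tz":0,"rx":1,"ry":0,"rz":0},{"claw":85,"tx":0,"ty":0,"tz":0,"rx":1,"ry":0,"rz":0},{"claw":85,"tx":0,"ty":0,"tz":0,"rx":0,"ry":0,"rz":0}]' ; python3 rec.py |tee -a kin.txt
```

```text
clock: 2.35
tcp_pos: [0.1817, -0.2786, 0.4038]
tcp_rot: [-0.175, 0.976, 0.126, -0.023]
force: [-0.7, -0.6, -0.0]
finger_gap: 0.0851
[[-1.2108508030880676, -0.23284505608387746, -0.19507488302913478, 1.9608522639394892, 0.035449560745164956, 1.6679271022067197], [0.18169320894432286, -0.2785742988813425, 0.4037508445944125], [-0.17460360663965988, 0.9762924175625409, 0.12590278246423342, -0.02269769428986549]]
```

```bash
python3 -m pendant '[{"claw":85,"tx":1,"ty":0,"tz":0,"rx":0,"ry":0,"rz":0},{"claw":85,"tx":1,"ty":0,"tz":0,"rx":0,"ry":0,"rz":0},{"claw":85,"tx":1,"ty":0,"tz":0,"rx":0,"ry":0,"rz":0},{"claw":85,"tx":1,"ty":0,"tz":0,"rx":0,"ry":0,"rz":0},{"claw":85,"tx":0,"ty":0,"tz":0,"rx":0,"ry":1,"rz":0},{"claw":85,"tx":0,"ty":0,"tz":0,"rx":0,"ry":1,"rz":0},{"claw":85,"tx":0,"ty":0,"tz":0,"rx":0,"ry":1,"rz":0},{"claw":85,"tx":0,"ty":0,"tz":0,"rx":0,"ry":1,"rz":0},{"claw":85,"tx":0,"ty":0,"tz":0,"rx":0,"ry":0,"rz":0}]' ; python3 rec.py |tee -a kin.txt
python3 -m pendant '[{"claw":85,"tx":0,"ty":0,"tz":0,"rx":-1,"ry":0,"rz":0},{"claw":85,"tx":0,"ty":0,"tz":0,"rx":-1,"ry":0,"rz":0},{"claw":85,"tx":0,"ty":0,"tz":0,"rx":-1,"ry":0,"rz":0},{"claw":85,"tx":0,"ty":0,"tz":0,"rx":-1,"ry":0,"rz":0},{"claw":85,"tx":0,"ty":-1,"tz":0,"rx":-1,"ry":0,"rz":0},{"claw":85,"tx":0,"ty":-1,"tz":0,"rx":-1,"ry":0,"rz":0},{"claw":85,"tx":0,"ty":-1,"tz":0,"rx":-1,"ry":0,"rz":0},{"claw":85,"tx":0,"ty":-1,"tz":0,"rx":-1,"ry":0,"rz":0},{"claw":85,"tx":0,"ty":0,"tz":0,"rx":0,"ry":0,"rz":0}]' ; python3 rec.py |tee -a kin.txt
python3 -m pendant '[{"claw":85,"tx":0,"ty":-1,"tz":0,"rx":0,"ry":0,"rz":1},{"claw":85,"tx":0,"ty":-1,"tz":0,"rx":0,"ry":0,"rz":1},{"claw":85,"tx":0,"ty":0,"tz":0,"rx":0,"ry":1,"rz":1},{"claw":85,"tx":0,"ty":0,"tz":0,"rx":0,"ry":1,"rz":1},{"claw":85,"tx":0,"ty":0,"tz":0,"rx":0,"ry":1,"rz":1},{"claw":85,"tx":0,"ty":0,"tz":0,"rx":0,"ry":1,"rz":1},{"claw":85,"tx":0,"ty":0,"tz":0,"rx":0,"ry":0,"rz":0}]' ; python3 rec.py |tee -a kin.txt
```

```text
clock: 3.1
tcp_pos: [0.2972, -0.2475, 0.405]
tcp_rot: [-0.19, 0.966, 0.094, 0.149]
force: [-0.5, 0.3, 0.4]
finger_gap: 0.085
[[-1.0278670558675436, -0.2125374839226511, -0.18340590192448764, 1.8311763408762871, 0.4339267508116959, 1.8686902773305192], [0.2971505320833471, -0.24748072317556913, 0.4049512759764529], [-0.19012246106636102, 0.9657988941266691, 0.0939010419980736, 0.14922647289757052]]
clock: 3.85
tcp_pos: [0.2853, -0.1235, 0.3909]
tcp_rot: [0.151, 0.972, 0.043, 0.172]
force: [0.1, -0.1, -1.4]
finger_gap: 0.0851
[[-0.612761604764985, -0.8577506509340365, -0.6180897623608756, 1.3494380645034239, -0.02722624638620735, 2.433335677887233], [0.2852592795466944, -0.12349143786838901, 0.3908636551359944], [0.15062531157901218, 0.9724988799371893, 0.04335619809285584, 0.1722735734800055]]
clock: 4.43
tcp_pos: [0.3308, -0.0778, 0.3906]
tcp_rot: [0.108, 0.909, -0.192, 0.352]
force: [0.3, 0.5, 0.3]
finger_gap: 0.0849
[[-0.3973924066208686, -0.9886331680507455, -0.7537405985383613, 1.0538545998675983, -0.07483196023871774, 3.1316593864556634], [0.330840112325268, -0.0778126011692288, 0.3906081432101288], [0.10827810506200614, 0.9094878771690201, -0.1924275295939329, 0.35224891639456696]]
```

Run:
```python
from h import *
c=ctrl.capture("top")
f=cv2.cvtColor(c["frame"],cv2.COLOR_RGB2BGR)
cv2.imwrite("pics/top1.png",cv2.resize(f[180:310,125:430],(793,338),interpolation=cv2.INTER_CUBIC))
```

```text
(no output)
```

View pics/top1.png

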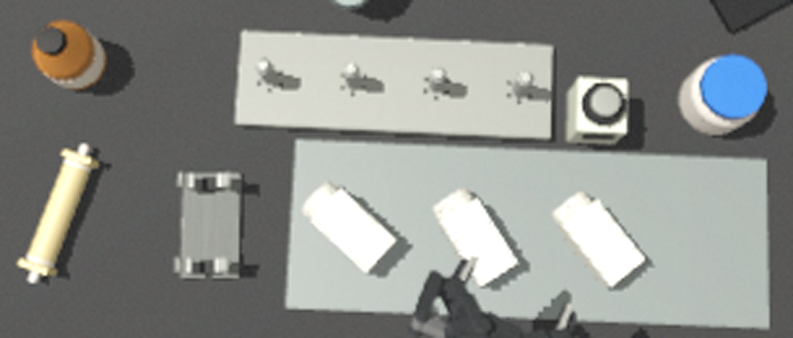

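```bash
cat > kin.py <<'E'
from h import *
import json, itertools
from scipy.optimize import least_squares
def loadk():
    return [tuple(map(np.array,json.loads(l))) for l in open("kin.txt")]
def rot(ax,a): return Rn.from_rotvec(np.array(ax,float)*a).as_matrix()
Y=[0,1,0];Z=[0,0,1];X=[1,0,0]
# at zero pitch: forearm along +x, tool along +x ; tool z = +x ; 
def fk(q,P,s):
    R1=rot(Z,q[0]); A2=q[1]; A3=A2+s[0]*q[2]; A4=A3+s[1]*q[3]
    Rp=rot(Y,A4)
    R5=Rp@rot(Z,s[2]*q[4])
    p=np.array([P[0],0,P[1]])+rot(Y,A2)@[P[2],0,P[3]]+rot(Y,A3)@[P[4],0,P[5]]+Rp@[P[6],0,P[7]]+R5@[P[8],0,0]
    # tool frame at roll 0, pitch=90deg (down): tool x=-X, tool y=+Y, z=-Z ; pre-pitch: z=+X, y=+Y, x=-Z
    B=np.array([[0,0,1],[0,1,0],[-1,0,0.]])
    R=R5@B@rot(Z,s[3]*q[5])
    return R1@p,R1@R
E
python3 - <<'E'
from kin import *
D=loadk()
best=[]
for s in itertools.product([1,-1],repeat=4):
    e=0
    for q,p,r in D:
        R=Rn.from_quat(r[[1,2,3,0]]).as_matrix()
        e+=np.linalg.norm(Rn.from_matrix(fk(q,np.zeros(9),s)[1].T@R).as_rotvec())
    best.append((e,s))
best.sort(); print(best[:3])
s=best[0][1]
P0=[0,.15,0,.4,.35,0,.1,0,.1]
def res(P): return np.concatenate([(fk(q,P,s)[0]-p) for q,p,r in D]+[(np.array(P)-P0)*1e-3])
o=least_squares(res,P0); print(np.round(o.x,4)); print(np.round(res(o.x)[:-9].reshape(-1,3)*1e3,2))
E
```

```text
[(np.float64(7.322607901063725e-16), (-1, 1, 1, 1)), (np.float64(1.1428820945489098), (-1, 1, -1, 1)), (np.float64(3.698976291469255), (1, 1, 1, 1))]
[-0.0863  0.2185 -0.0157  0.395   0.611   0.0152 -0.0113 -0.0058  0.2676]
[[-66.35  -8.54  -0.81]
 [-58.88 -20.84  -4.72]
 [-11.37  -8.33   5.29]
 [-41.23 -56.98   1.91]
 [-28.6  -70.74  -1.66]]
```

Run:
```python
import re
s=open("kin.py").read()
s=s.replace("p=np.array([P[0],0,P[1]])","p=np.array([P[0],P[9],P[1]])").replace("R5@[P[8],0,0]","R5@[P[8],0,P[10]]")
s=s.replace("D=loadk","D=loadk")
s+='''
S=(-1,1,1,1)
def fit():
    D=loadk(); P0=np.array([0,.15,0,.4,.35,0,.1,0,.1,0,0])
    f=lambda P: np.concatenate([(fk(q,P,S)[0]-p) for q,p,r in D])
    b=f(np.zeros(11)); A=np.stack([f(e)-b for e in np.eye(11)],1)
    r0=-(b+A@P0); lam=1e-5
    d=np.linalg.solve(A.T@A+lam*np.eye(11),A.T@r0); return P0+d, (b+A@(P0+d)).reshape(-1,3)
'''
open("kin.py","w").write(s)
from kin import *
P,r=fit(); print(np.round(P,4)); print(np.round(r*1e3,2))
```

```text
[6.000e-04 2.247e-01 1.000e-04 3.882e-01 5.032e-01 2.280e-02 1.143e-01
 0.000e+00 1.419e-01 6.690e-02 0.000e+00]
[[ 0.    0.   -0.  ]
 [-0.    0.   -0.  ]
 [-0.   -0.01  0.01]
 [ 0.01 -0.   -0.02]
 [-0.01  0.    0.02]]
```

Run:
```python
from h import *
cs={}
for n in ["scene","top"]:
    c=ctrl.capture(n); cs[n]={k:np.array(c[k]) for k in ["camera_matrix","R","t"]}
np.savez("cams.npz",**{n+"_"+k:v for n in cs for k,v in cs[n].items()})
for n in ["scene","top"]:
    f=cv2.imread(f"pics/{n}0.png"); hsv=cv2.cvtColor(f,cv2.COLOR_BGR2HSV)
    pts=dict(scene=[(180,278),(250,270),(150,320),(318,120),(340,190),(285,160),(265,300)],top=[(260,268),(225,225),(300,295),(148,262),(320,200),(205,265),(275,225)])[n]
    for p in pts: print(n,p,f[p[1],p[0]],hsv[p[1],p[0]])
f=cv2.imread("pics/scene0.png"); cv2.imwrite("pics/scene_a.png",cv2.resize(f[90:400,100:380],(723,800))[:600])
```

```text
scene (180, 278) [219 229 229] [ 30  11 229]
scene (250, 270) [154 159 157] [ 42   8 159]
scene (150, 320) [136 137 130] [ 86  13 137]
scene (318, 120) [152 206 221] [ 23  80 221]
scene (340, 190) [66 64 62] [105  15  66]
scene (285, 160) [110 113 109] [ 68   9 113]
scene (265, 300) [160 166 163] [ 45   9 166]
top (260, 268) [255 255 255] [  0   0 255]
top (225, 225) [209 219 220] [ 27  13 220]
top (300, 295) [193 199 192] [ 64   9 199]
top (148, 262) [177 231 248] [ 23  73 248]
top (320, 200) [196 206 204] [ 36  12 206]
top (205, 265) [158 165 163] [ 39  11 165]
top (275, 225) [203 214 213] [ 33  13 214]
```

View pics/scene_a.png

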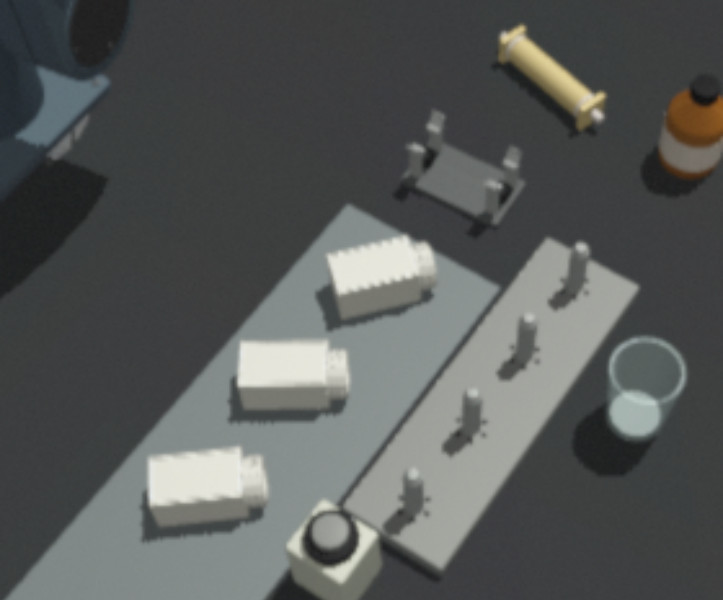

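```bash
cat > fit.py <<'E'
from h import *
from scipy.optimize import minimize
_c=np.load("cams.npz")
cams={n:{k:_c[n+"_"+k] for k in ["camera_matrix","R","t"]} for n in ["scene","top"]}
def comp(mask,seed):
    n,l=cv2.connectedComponents(mask.astype(np.uint8)); return (l==l[seed[1],seed[0]])&mask
def hullmask(parts,cam,sc=4,roi=None):
    # parts: list of Nx3 convex point sets ; supersampled mask on roi
    x0,y0,x1,y1=roi; m=np.zeros(((y1-y0)*sc,(x1-x0)*sc),np.uint8)
    for P in parts:
        p=np.array([proj(cam,X) for X in P]); p=(p-[x0,y0]+.5)*sc-.5
        cv2.fillConvexPoly(m,cv2.convexHull(np.round(p*16).astype(np.int32)),1,shift=4)
    return m.reshape(y1-y0,sc,x1-x0,sc).mean((1,3))
def ring(x,r,n=20):
    a=np.linspace(0,2*np.pi,n,endpoint=False); return np.stack([np.full(n,x),r*np.cos(a),r*np.sin(a)],1)
def bottle_parts(x,y,yaw,z=.024):
    R=Rn.from_euler("z",yaw).as_matrix()
    box=np.array([[a,b,c] for a in(-.05,.032) for b in(-.024,.024) for c in(-.024,.024)])
    nk=np.vstack([ring(.032,.022),ring(.05,.022)])
    return [P@R.T+[x,y,z] for P in (box,nk)]
def column_parts(x,y,yaw,z=.017):
    R=Rn.from_euler("z",yaw).as_matrix()
    out=[np.vstack([ring(-.06,.015),ring(.06,.015)])]
    for s in(-1,1): out.append(np.array([[s*a,b,c] for a in(.052,.060) for b in(-.017,.017) for c in(-.017,.017)]))
    return [P@R.T+[x,y,z] for P in out]
def fitpose(parts,obs,x0):
    # obs: list of (cam,mask float,roi)
    def cost(v):
        return sum(np.abs(hullmask(parts(*v),cam,4,roi)-m[roi[1]:roi[3],roi[0]:roi[2]]).sum() for cam,m,roi in obs)
    best=None
    for dy in (0,.15,-.15):
        st=np.array(x0)+[0,0,dy]
        o=minimize(cost,st,method="Nelder-Mead",options=dict(initial_simplex=np.vstack([st,st+[.008,0,0],st+[0,.008,0],st+[0,0,.12]]),xatol=1e-4,fatol=.05))
        if best is None or o.fun<best.fun: best=o
    return best.x,best.fun,[m[roi[1]:roi[3],roi[0]:roi[2]].sum() for _,m,roi in obs]
E
python3 - <<'E'
from fit import *
f={n:cv2.imread(f"pics/{n}0.png") for n in cams}
# slab
for n,th,seed in [("scene",147,(270,265)),("top",175,(275,225))]:
    g=cv2.cvtColor(f[n],cv2.COLOR_BGR2GRAY); m=comp(g>th,seed)
    m=cv2.morphologyEx(m.astype(np.uint8),cv2.MORPH_OPEN,np.ones((5,5)))
    m=comp(m>0,seed).astype(np.uint8)
    cn=max(cv2.findContours(m,0,2)[0],key=cv2.contourArea)
    W=np.array([onz(cams[n],p[0],.02)[:2] for p in cn])
    r=cv2.minAreaRect((W*1000).astype(np.float32)); print(n,m.sum(),r)
wm=f["top"].min(2)>225
for s in [(260,268),(308,271),(355,272)]:
    m=comp(wm,s).astype(float); roi=(s[0]-35,s[1]-35,s[0]+35,s[1]+35)
    g=onz(cams["top"],s,.024)
    print(s,fitpose(bottle_parts,[(cams["top"],m,roi)],[g[0],g[1],.7]))
E
```

```text
scene 4496 ((661.5333251953125, -11.909027099609375), (354.8330078125, 106.00004577636719), 88.4784164428711)
top 3806 ((660.7539672851562, -13.492996215820312), (356.7919921875, 107.31937408447266), 88.54391479492188)
(260, 268) (array([0.49854452, 0.03575204, 0.84853722]), np.float64(49.25), [np.float64(564.0)])
(308, 271) (array([ 0.48969235, -0.10487781,  0.60838842]), np.float64(75.5), [np.float64(560.0)])
(355, 272) (array([ 0.49264664, -0.24160286,  0.68639561]), np.float64(116.3125), [np.float64(563.0)])
```

```bash
cat > ik.py <<'E'
from kin import *
P,_r=fit()
LO=np.array([-2.91,-.99,-1.21,-2.12,-1.49,-3.14]);HI=np.array([2.91,1.94,1.42,2.29,1.47,3.14])
def ik(p,R,seeds,mar=.03):
    best=None
    for s in seeds:
        s=np.clip(s,LO+mar+1e-3,HI-mar-1e-3)
        def f(q):
            pp,RR=fk(q,P,S); return np.concatenate([(pp-p)*5,Rn.from_matrix(RR.T@R).as_rotvec()])
        o=least_squares(f,s,bounds=(LO+mar,HI-mar),xtol=1e-8,ftol=1e-8,max_nfev=60)
        if best is None or o.cost<best.cost: best=o
        if o.cost<1e-8: break
    return best.x,best.cost
SEEDS=[np.array([a,.3,-.2,1.2,b,c]) for a in(-.3,) for b in(0,.7,-.7) for c in(0,1.5,-1.5,2.6,-2.6)]
def frame(z,m,sx,phi):
    x=(m-np.cos(phi)*z)/(sx*np.sin(phi)); y=np.cross(z,x); return np.stack([x,y,z],1)
def pickR(yaw,phi,sx):
    m=np.array([np.cos(yaw),np.sin(yaw),0]); z=np.cos(phi)*m+np.sin(phi)*np.array([0,0,-1.]); return frame(z,m,sx,phi)
def placeR(psi,phi,sx):
    m=np.array([0,0,-1.]); u=np.array([np.cos(psi),np.sin(psi),0]); z=np.cos(phi)*m+np.sin(phi)*u; return frame(z,m,sx,phi)
def tcp(g,R): return np.array(g)-.155*R[:,2]
pegs=np.array([[.6573,-.1552],[.6598,-.0602],[.6623,.0348],[.6648,.1297]])
E
cat > search.py <<'E'
from ik import *
b=[(.4985,.0358,.849),(.4897,-.1049,.608),(.4926,-.2416,.686)]
for phi in np.radians([45,60,75,90]):
  for sx in (1,-1):
    row=[]
    for bx,by,yaw in b:
      R=pickR(yaw,phi,sx); g=np.array([bx-.015*np.cos(yaw),by-.015*np.sin(yaw),.028])
      q,c=ik(tcp(g,R),R,SEEDS); row.append(f"{c<1e-6}:{np.round(q[[0,3,4,5]],1)}")
    print("PICK",round(np.degrees(phi)),sx,row)
    for psid in (-90,-45,0,45,90,180):
      row=[]
      for pg in pegs[[0,2,3]]:
        R=placeR(np.radians(psid),phi,sx); ok=True
        for h in(.085,.185):
          q,c=ik(tcp([*pg,h],R),R,SEEDS); ok&=c<1e-6
        row.append(f"{ok}:{np.round(q[[0,3,4,5]],1)}")
      if any("True" in r for r in row): print("  place",psid,row)
E
time python3 search.py
```

```text
PICK 45 1 ['True:[-0.5  0.8  0.8  1.8]', 'True:[-0.8  0.9  0.8  1.8]', 'True:[-1.   1.1  0.8  1.4]']
  place -90 ['True:[-0.   1.4 -0.8  1.5]', 'True:[ 0.3  1.7 -0.8  1.9]', 'True:[ 0.4  1.9 -0.7  2.1]']
  place -45 ['True:[-0.1  0.6 -0.4  0.5]', 'True:[ 0.2  0.8 -0.6  0.8]', 'True:[ 0.4  0.9 -0.7  1. ]']
  place 0 ['True:[-0.5  0.6  0.3 -0.3]', 'True:[-0.1  0.5  0.1 -0.1]', 'True:[ 0.1  0.5 -0.1  0.1]']
  place 45 ['True:[-0.7  1.2  0.8 -1.4]', 'True:[-0.3  0.9  0.7 -1. ]', 'True:[-0.2  0.8  0.6 -0.8]']
  place 90 ['True:[-0.6  2.1  0.6 -2.3]', 'True:[-0.4  1.8  0.7 -2.1]', 'True:[-0.2  1.6  0.8 -1.9]']
PICK 45 -1 ['True:[-0.5  0.8  0.8 -1.3]', 'True:[-0.8  0.9  0.8 -1.4]', 'True:[-1.   1.1  0.8 -1.8]']
  place -90 ['True:[-0.   1.4 -0.8 -1.6]', 'True:[ 0.3  1.7 -0.8 -1.2]', 'True:[ 0.4  1.9 -0.7 -1.1]']
  place -45 ['True:[-0.1  0.6 -0.4 -2.7]', 'True:[ 0.2  0.8 -0.6 -2.3]', 'True:[ 0.4  0.9 -0.7 -2.1]']
  place 0 ['True:[-0.5  0.6  0.3  2.8]', 'True:[-0.1  0.5  0.1  3.1]', 'True:[ 0.1  0.5 -0.1 -3. ]']
  place 45 ['True:[-0.7  1.2  0.8  1.8]', 'True:[-0.3  0.9  0.7  2.2]', 'True:[
[... 2436 characters left out ...]
  1.2  2.4]', 'True:[-0.3 -0.1  1.   2.7]']
  place 90 ['False:[-0.7  2.3  0.9  0.6]', 'False:[-0.5  2.3  1.1  0.5]', 'True:[-0.3  2.1  1.2  0.6]']
PICK 90 1 ['True:[-0.1  1.2  0.   2.2]', 'True:[-0.4  1.2  0.   2.2]', 'True:[-0.6  1.2 -0.   1.9]']
  place -45 ['True:[-0.  -1.  -0.8  0. ]', 'True:[ 0.4 -1.  -1.2  0. ]', 'True:[ 0.5 -1.  -1.3  0. ]']
  place 0 ['True:[-0.6 -1.1  0.6 -0. ]', 'True:[-0.1 -1.1  0.1 -0. ]', 'True:[ 0.2 -1.1 -0.2  0. ]']
  place 45 ['False:[-0.8  2.3  1.4 -2.9]', 'True:[-0.5 -1.   1.3 -0. ]', 'True:[-0.3 -1.   1.1 -0. ]']
PICK 90 -1 ['True:[-0.1  1.2  0.  -0.9]', 'True:[-0.4  1.2  0.  -1. ]', 'True:[-0.6  1.2  0.  -1.3]']
real	0m55.934s
user	0m56.459s
sys	0m0.076s
```

```bash
cat >> fit.py <<'E'
def see_bottles(ftop,fsc,cents):
    """images BGR; cents: rough xy list -> poses"""
    mt=ftop.min(2)>225; ms=fsc.min(2)>178; out=[]
    for (x,y) in cents:
        obs=[]
        for n,mm in (("top",mt),("scene",ms)):
            s=proj(cams[n],[x,y,.04]).astype(int); m=comp(mm,s)
            obs.append((cams[n],m.astype(float),(s[0]-38,s[1]-38,s[0]+38,s[1]+38)))
        out.append([np.round(v,4) for v in fitpose(bottle_parts,obs[:1],[x,y,.7])]+[np.round(v,4) for v in fitpose(bottle_parts,obs[1:],[x,y,.7])]+[np.round(v,4) for v in fitpose(bottle_parts,obs,[x,y,.7])])
    return out
E
python3 - <<'E'
from fit import *
f={n:cv2.imread(f"pics/{n}0.png") for n in cams}
R=see_bottles(f["top"],f["scene"],[(.4985,.0358),(.49,-.105),(.4926,-.2416)])
for r in R: print(r)
o=f["scene"].copy()
for r in R:
    for p in bottle_parts(*r[6]):
        q=np.array([proj(cams["scene"],X) for X in p]); cv2.polylines(o,[cv2.convexHull(np.round(q).astype(np.int32))],True,(0,0,255),1)
ot=f["top"].copy()
for r in R:
    for p in bottle_parts(*r[6]):
        q=np.array([proj(cams["top"],X) for X in p]); cv2.polylines(ot,[cv2.convexHull(np.round(q).astype(np.int32))],True,(0,0,255),1)
cv2.imwrite("pics/fit1.png",np.hstack([cv2.resize(o[170:310,140:290],(400,373)),cv2.resize(ot[235:305,225:375],(400,187)) if 0 else cv2.resize(ot[200:340,225:375],(400,373))]))
E
```

```text
[array([0.4985, 0.0358, 0.8495]), np.float64(49.5), array([564.]), array([0.4841, 0.0522, 0.7199]), np.float64(378.0), array([585.]), array([0.4983, 0.0368, 0.8489]), np.float64(471.5625), array([564., 585.])]
[array([ 0.4896, -0.1052,  0.6047]), np.float64(75.375), array([560.]), array([ 0.4821, -0.0936,  0.5629]), np.float64(379.5625), array([678.]), array([ 0.489 , -0.1032,  0.5928]), np.float64(487.6875), array([560., 678.])]
[array([ 0.4919, -0.2408,  0.6685]), np.float64(115.875), array([563.]), array([ 0.485 , -0.2338,  0.8286]), np.float64(376.6875), array([792.]), array([ 0.4901, -0.2385,  0.6995]), np.float64(536.1875), array([563., 792.])]
```

View pics/fit1.png

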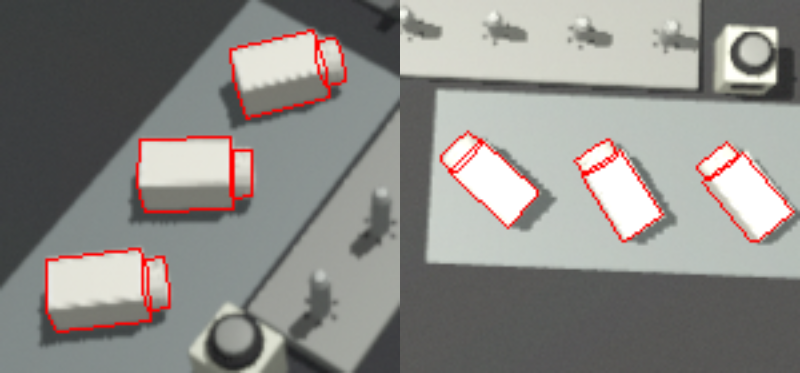

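```bash
cat > go.py <<'E'
from ik import *
def cur():
    s=ctrl.sense(); r=np.array(s["tcp_rot"]); return np.array(s["tcp_pos"]),Rn.from_quat(r[[1,2,3,0]]).as_matrix(),np.array(s["joint_pos"])
def chk(p0,R0,p1,R1,q,n=12):
    """straight path check with the arm's model: joints followed, worst error"""
    rv=Rn.from_matrix(R0.T@R1).as_rotvec(); w=0;dq=0
    for i in range(1,n+1):
        a=i/n; R=R0@Rn.from_rotvec(rv*a).as_matrix(); p=p0+(p1-p0)*a
        q2,c=ik(p,R,[q],mar=.01); w=max(w,c); dq=max(dq,np.abs(q2-q).max()); q=q2
    return q,w,dq
def show(targets,start=None):
    """targets: list of (name,p,R): each leg = shift and turn; prints turn (5deg units, tool frame at start of leg) and the shift in units along tool axes both before and after the turn"""
    p,R,q=cur() if start is None else start
    for n,p1,R1 in targets:
        rv=Rn.from_matrix(R.T@R1).as_rotvec()/np.radians(5)
        q,w,dq=chk(p,R,p1,R1,q)
        print(n,"turn",np.round(rv,2),"shift(tool before)",np.round(R.T@(p1-p)/.03,2),"(after)",np.round(R1.T@(p1-p)/.03,2),"err %.1e"%w,"q",np.round(q,2))
        p,R=p1,R1
def bottle_targets(b,peg,off=.015,phi=60,psi=0.,h=.028,sx=1,lift=.12):
    phi=np.radians(phi); x,y,yaw=b; R=pickR(yaw,phi,sx)
    g=np.array([x-off*np.cos(yaw),y-off*np.sin(yaw),h])
    Rp=placeR(psi,phi,sx)
    # grasp point in bottle frame: along axis -off, above axis h-.024 (bottle z up at pick). at place bottle 'up side' dir:
    # pick: rel = -off*m + (h-.024)*Zp ; express in tool frame
    rel=R.T@(g-np.array([x,y,.024]))
    gp=np.array([*peg,.0705])+Rp@rel
    return R,tcp(g,R),Rp,tcp(gp,Rp)
E
cat > a.py <<'E'
from go import *
R,p,Rp,pp=bottle_targets((.498,.0365,.849),pegs[3])
p0,R0,q0=cur()
up=np.array([0,0,1.])
show([("turn",p0,R),("above",p-.12*R[:,2],R),("pick",p,R),("lift",p+.15*up,R),("turn2",np.array([p[0]-.02,p[1],.30]),Rp),("abovepeg",pp+.1*up,Rp),("place",pp,Rp),("back",pp-.1*Rp[:,2],Rp)])
print(p,pp)
E
python3 a.py
```

```text
turn turn [  9.27  -1.72 -11.54] shift(tool before) [0. 0. 0.] (after) [0. 0. 0.] err 1.0e-05 q [-0.65 -0.54 -0.45  1.62  0.52  1.65]
above turn [0. 0. 0.] shift(tool before) [-0.77  1.7   4.31] (after) [-0.77  1.7   4.31] err 2.6e-24 q [-0.54 -0.37 -0.58  1.25  0.51  1.78]
pick turn [0. 0. 0.] shift(tool before) [ 0. -0.  4.] (after) [ 0. -0.  4.] err 1.3e-23 q [-0.39 -0.23 -0.69  0.92  0.49  1.95]
lift turn [0. 0. 0.] shift(tool before) [ 2.5   0.   -4.33] (after) [ 2.5   0.   -4.33] err 1.5e-22 q [-0.39 -0.34 -0.47  1.25  0.49  1.95]
turn2 turn [ -7.21  -8.9  -26.89] shift(tool before) [-0.59 -0.5   0.13] (after) [ 0.69  0.   -0.37] err 2.4e-17 q [-0.34 -0.94 -1.03  0.46  0.29 -0.17]
abovepeg turn [0. 0. 0.] shift(tool before) [-0.76  5.42  3.78] (after) [-0.76  5.42  3.78] err 4.2e-20 q [ 0.15 -0.39 -0.82  0.09 -0.13  0.08]
place turn [0. 0. 0.] shift(tool before) [2.89 0.   1.67] (after) [2.89 0.   1.67] err 1.5e-20 q [ 0.15 -0.19 -0.91 -0.19 -0.13  0.08]
back turn [0. 0. 0.] shift(tool before) [-0.    0.   -3.33] (after) [-0.    0.   -3.33] err 1.6e-17 q [ 0.19 -0.62 -1.07  0.08 -0.17  0.1 ]
[ 0.4368821  -0.03293235  0.16223394] [0.52656606 0.1297     0.163     ]
```

```bash
python3 -m pendant '[{"claw":85,"tx":0,"ty":0,"tz":0,"rx":0.77,"ry":-0.14,"rz":-0.96},{"claw":85,"tx":0,"ty":0,"tz":0,"rx":0.77,"ry":-0.14,"rz":-0.96},{"claw":85,"tx":0,"ty":0,"tz":0,"rx":0.77,"ry":-0.14,"rz":-0.96},{"claw":85,"tx":0,"ty":0,"tz":0,"rx":0.77,"ry":-0.14,"rz":-0.96},{"claw":85,"tx":0,"ty":0,"tz":0,"rx":0.77,"ry":-0.14,"rz":-0.96},{"claw":85,"tx":0,"ty":0,"tz":0,"rx":0.77,"ry":-0.14,"rz":-0.96},{"claw":85,"tx":0,"ty":0,"tz":0,"rx":0.77,"ry":-0.14,"rz":-0.96},{"claw":85,"tx":0,"ty":0,"tz":0,"rx":0.77,"ry":-0.14,"rz":-0.96},{"claw":85,"tx":0,"ty":0,"tz":0,"rx":0.77,"ry":-0.14,"rz":-0.96},{"claw":85,"tx":0,"ty":0,"tz":0,"rx":0.77,"ry":-0.14,"rz":-0.96},{"claw":85,"tx":0,"ty":0,"tz":0,"rx":0.77,"ry":-0.14,"rz":-0.96},{"claw":85,"tx":0,"ty":0,"tz":0,"rx":0.77,"ry":-0.14,"rz":-0.96}]'
python3 -m pendant '[{"claw":85,"tx":-0.19,"ty":0.42,"tz":1,"rx":0,"ry":0,"rz":0},{"claw":85,"tx":-0.19,"ty":0.42,"tz":1,"rx":0,"ry":0,"rz":0},{"claw":85,"tx":-0.19,"ty":0.42,"tz":1,"rx":0,"ry":0,"rz":0},{"claw":85,"tx":-0.19,"ty":0.42,"tz":1,"rx":0,"ry":0,"rz":0},{"claw":85,"tx":0,"ty":0,"tz":0,"rx":0,"ry":0,"rz":0},{"claw":85,"tx":0,"ty":0,"tz":0,"rx":0,"ry":0,"rz":0}]'
python3 rec.py >> kin.txt
cat > look.py <<'E'
import sys
from fit import *
w=sys.argv[1]; n=sys.argv[2]; c=ctrl.capture(w); save(c,n,1.2)
E
python3 look.py wrist w1; python3 look.py top t1; python3 a.py
```

```text
clock: 5.58
tcp_pos: [0.3295, -0.0783, 0.3902]
tcp_rot: [-0.106, 0.879, 0.399, 0.238]
force: [-0.5, 0.7, -0.0]
finger_gap: 0.0849
clock: 6.08
tcp_pos: [0.3941, -0.0806, 0.2731]
tcp_rot: [-0.108, 0.88, 0.397, 0.237]
force: [-0.0, 0.7, 0.2]
finger_gap: 0.0852
turn turn [ 0.07 -0.05  0.  ] shift(tool before) [0. 0. 0.] (after) [0. 0. 0.] err 1.5e-26 q [-0.55 -0.38 -0.57  1.28  0.52  1.77]
above turn [0. 0. 0.] shift(tool before) [-0.05 -0.01  0.36] (after) [-0.05 -0.01  0.36] err 7.0e-20 q [-0.54 -0.37 -0.58  1.25  0.51  1.78]
pick turn [0. 0. 0.] shift(tool before) [ 0. -0.  4.] (after) [ 0. -0.  4.] err 1.3e-23 q [-0.39 -0.23 -0.69  0.92  0.49  1.95]
lift turn [0. 0. 0.] shift(tool before) [ 2.5   0.   -4.33] (after) [ 2.5   0.   -4.33] err 1.4e-22 q [-0.39 -0.34 -0.47  1.25  0.49  1.95]
turn2 turn [ -7.21  -8.9  -26.89] shift(tool before) [-0.59 -0.5   0.13] (after) [ 0.69  0.   -0.37] err 2.4e-17 q [-0.34 -0.94 -1.03  0.46  0.29 -0.17]
abovepeg turn [0. 0. 0.] shift(tool before) [-0.76  5.42  3.78] (after) [-0.76  5.42  3.78] err 4.2e-20 q [ 0.15 -0.39 -0.82  0.09 -0.13  0.08]
place turn [0. 0. 0.] shift(tool before) [2.89 0.   1.67] (after) [2.89 0.   1.67] err 1.4e-20 q [ 0.15 -0.19 -0.91 -0.19 -0.13  0.08]
back turn [0. 0. 0.] shift(tool before) [-0.    0.   -3.33] (after) [-0.    0.   -3.33] err 1.6e-17 q [ 0.19 -0.62 -1.07  0.08 -0.17  0.1 ]
[ 0.4368821  -0.03293235  0.16223394] [0.52656606 0.1297     0.163     ]
```

View pics/w1.png

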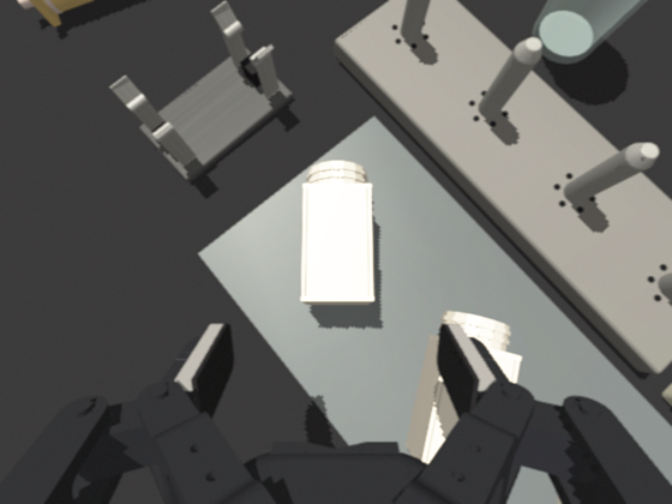

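View pics/t1.png

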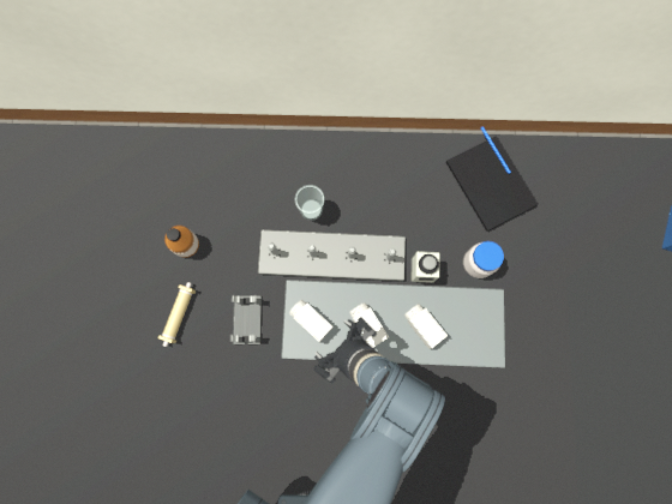

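The wrist view shows bottle A centred between the fingers and aligned with them. Bottle B's neck is close to the right finger and the gripper body, so I'll take C first, then B, then A, onto pegs 1, 2 and 3, away from the control box.

```bash
cat > b.py <<'E'
import sys
from go import *
b=eval(sys.argv[1]); k=int(sys.argv[2]); stage=sys.argv[3]
R,p,Rp,pp=bottle_targets(b,pegs[k],psi=float(sys.argv[4]) if len(sys.argv)>4 else 0)
p0,R0,q0=cur(); up=np.array([0,0,1.])
pk=[("turn",p0,R),("above",p-.12*R[:,2],R),("pick",p,R)]
pl=[("lift",np.array([p0[0],p0[1],.31]),R0),("turn2",np.array([p0[0],p0[1],.31]),Rp),("abovepeg",pp+.1*up,Rp),("place",pp,Rp),("back",pp-.1*Rp[:,2],Rp)]
show(pk if stage=="pick" else pl if stage=="place" else [("abovepeg",pp+.1*up,Rp),("place",pp,Rp),("back",pp-.1*Rp[:,2],Rp)] if stage=="above" else [("place",pp,Rp),("back",pp-.1*Rp[:,2],Rp)])
print(p,pp)
E
python3 b.py '(.490,-.2395,.69)' 1 pick
```

```text
turn turn [-0.85 -0.05  1.58] shift(tool before) [0. 0. 0.] (after) [0. 0. 0.] err 5.1e-30 q [-0.54 -0.44 -0.61  1.21  0.49  1.96]
above turn [0. 0. 0.] shift(tool before) [-5.36  6.09 -2.71] (after) [-5.36  6.09 -2.71] err 1.2e-19 q [-1.01  0.02 -0.24  1.38  0.52  1.42]
pick turn [0. 0. 0.] shift(tool before) [ 0. -0.  4.] (after) [ 0. -0.  4.] err 7.3e-25 q [-0.89  0.1  -0.38  1.1   0.52  1.56]
[ 0.41865974 -0.29837969  0.16223394] [ 0.52156606 -0.0602      0.163     ]
```

```bash
python3 -m pendant '[{"claw":85,"tx":0,"ty":0,"tz":-1,"rx":0,"ry":0,"rz":0},{"claw":85,"tx":0,"ty":0,"tz":-1,"rx":0,"ry":0,"rz":0},{"claw":85,"tx":0,"ty":0,"tz":-0.7,"rx":-0.42,"ry":-0.02,"rz":0.8},{"claw":85,"tx":0,"ty":0,"tz":0,"rx":-0.43,"ry":-0.02,"rz":0.8},{"claw":85,"tx":-0.9,"ty":1,"tz":0,"rx":0,"ry":0,"rz":0},{"claw":85,"tx":-0.9,"ty":1,"tz":0,"rx":0,"ry":0,"rz":0},{"claw":85,"tx":-0.9,"ty":1,"tz":0,"rx":0,"ry":0,"rz":0},{"claw":85,"tx":-0.9,"ty":1,"tz":0,"rx":0,"ry":0,"rz":0},{"claw":85,"tx":-0.9,"ty":1,"tz":0,"rx":0,"ry":0,"rz":0},{"claw":85,"tx":-0.9,"ty":1,"tz":0,"rx":0,"ry":0,"rz":0},{"claw":85,"tx":0,"ty":0,"tz":0,"rx":0,"ry":0,"rz":0},{"claw":85,"tx":0,"ty":0,"tz":0,"rx":0,"ry":0,"rz":0}]'
python3 rec.py >> kin.txt
python3 look.py wrist w2;  python3 b.py '(.490,-.2395,.69)' 1 pick
```

```text
clock: 7.18
tcp_pos: [0.3731, -0.3414, 0.2635]
tcp_rot: [-0.088, 0.91, 0.324, 0.244]
force: [-0.3, 0.5, 0.3]
finger_gap: 0.0847
turn turn [ 0.01 -0.02 -0.04] shift(tool before) [0. 0. 0.] (after) [0. 0. 0.] err 1.0e-30 q [-1.01  0.03 -0.24  1.38  0.52  1.42]
above turn [0. 0. 0.] shift(tool before) [ 0.07 -0.12 -0.01] (after) [ 0.07 -0.12 -0.01] err 1.3e-23 q [-1.01  0.02 -0.24  1.38  0.52  1.42]
pick turn [0. 0. 0.] shift(tool before) [ 0. -0.  4.] (after) [ 0. -0.  4.] err 7.4e-25 q [-0.89  0.1  -0.38  1.1   0.52  1.56]
[ 0.41865974 -0.29837969  0.16223394] [ 0.52156606 -0.0602      0.163     ]
```

View pics/w2.png

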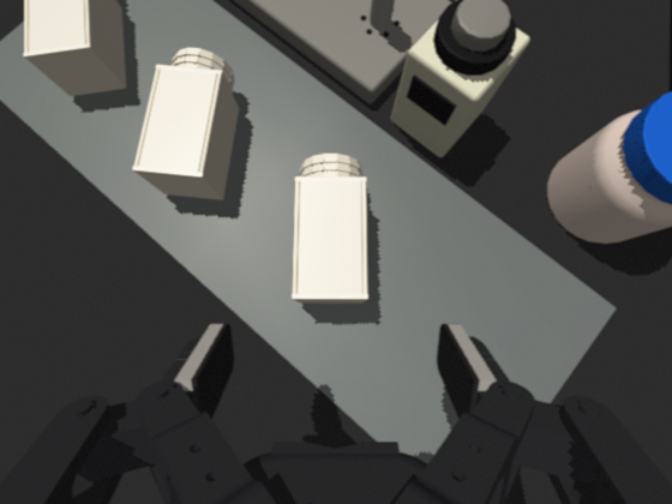

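```bash
python3 -m pendant '[{"claw":85,"tx":0.07,"ty":-0.12,"tz":0.8,"rx":0,"ry":0,"rz":0},{"claw":85,"tx":0,"ty":0,"tz":0.8,"rx":0,"ry":0,"rz":0},{"claw":80,"tx":0,"ty":0,"tz":0.8,"rx":0,"ry":0,"rz":0},{"claw":80,"tx":0,"ty":0,"tz":0.8,"rx":0,"ry":0,"rz":0},{"claw":80,"tx":0,"ty":0,"tz":0.8,"rx":0,"ry":0,"rz":0},{"claw":80,"tx":0,"ty":0,"tz":0,"rx":0,"ry":0,"rz":0},{"claw":80,"tx":0,"ty":0,"tz":0,"rx":0,"ry":0,"rz":0}]' 40
python3 rec.py >> kin.txt; python3 b.py '(.490,-.2395,.69)' 1 pick
python3 -m pendant '[{"claw":40,"tx":0,"ty":0,"tz":0,"rx":0,"ry":0,"rz":0},{"claw":40,"tx":0,"ty":0,"tz":0,"rx":0,"ry":0,"rz":0},{"claw":40,"tx":0,"ty":0,"tz":0,"rx":0,"ry":0,"rz":0},{"claw":40,"tx":0,"ty":0,"tz":0,"rx":0,"ry":0,"rz":0},{"claw":40,"tx":0,"ty":0,"tz":0,"rx":0,"ry":0,"rz":0},{"claw":40,"tx":0,"ty":0,"tz":0,"rx":0,"ry":0,"rz":0},{"claw":40,"tx":0,"ty":0,"tz":0,"rx":0,"ry":0,"rz":0},{"claw":40,"tx":0,"ty":0,"tz":0,"rx":0,"ry":0,"rz":0}]' 40
python3 look.py wrist w3
```

```text
clock: 7.82
tcp_pos: [0.4192, -0.2953, 0.162]
tcp_rot: [-0.088, 0.909, 0.327, 0.244]
force: [0.3, -0.5, 0.0]
finger_gap: 0.0802
turn turn [-0.02 -0.01  0.01] shift(tool before) [0. 0. 0.] (after) [0. 0. 0.] err 1.7e-30 q [-0.89  0.1  -0.38  1.1   0.52  1.56]
above turn [0. 0. 0.] shift(tool before) [-0.06  0.07 -4.05] (after) [-0.06  0.07 -4.05] err 4.3e-25 q [-1.01  0.02 -0.24  1.38  0.52  1.42]
pick turn [0. 0. 0.] shift(tool before) [ 0. -0.  4.] (after) [ 0. -0.  4.] err 7.8e-25 q [-0.89  0.1  -0.38  1.1   0.52  1.56]
[ 0.41865974 -0.29837969  0.16223394] [ 0.52156606 -0.0602      0.163     ]
clock: 8.48
tcp_pos: [0.4196, -0.2984, 0.1632]
tcp_rot: [-0.086, 0.909, 0.326, 0.245]
force: [-3.0, -1.5, 7.0]
finger_gap: 0.0476
```

View pics/w3.png

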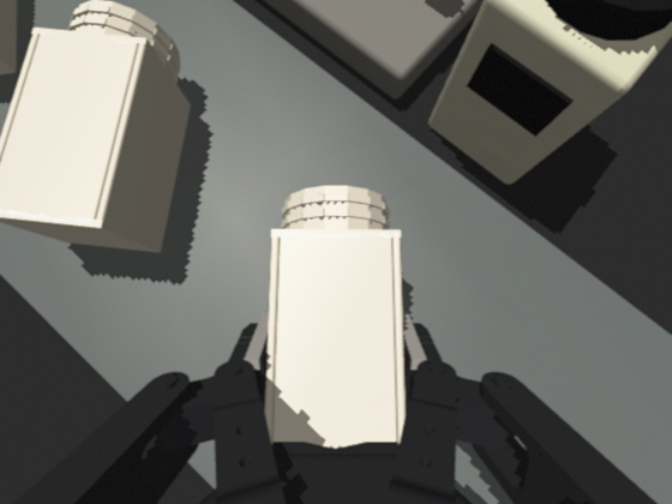

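```bash
python3 -m pendant '[{"claw":40,"tx":0.25,"ty":0,"tz":-0.43,"rx":0,"ry":0,"rz":0},{"claw":40,"tx":0.5,"ty":0,"tz":-0.87,"rx":0,"ry":0,"rz":0},{"claw":40,"tx":0.5,"ty":0,"tz":-0.87,"rx":0,"ry":0,"rz":0},{"claw":40,"tx":0.5,"ty":0,"tz":-0.87,"rx":0,"ry":0,"rz":0},{"claw":40,"tx":0.5,"ty":0,"tz":-0.87,"rx":0,"ry":0,"rz":0},{"claw":40,"tx":0.25,"ty":0,"tz":-0.43,"rx":0,"ry":0,"rz":0},{"claw":40,"tx":0,"ty":0,"tz":0,"rx":0,"ry":0,"rz":0}]' 40
python3 rec.py >> kin.txt
python3 look.py wrist w4;  python3 b.py '(.490,-.2395,.69)' 1 place
```

```text
clock: 9.12
tcp_pos: [0.4199, -0.2988, 0.3163]
tcp_rot: [-0.084, 0.909, 0.327, 0.246]
force: [-0.1, -1.4, 0.7]
finger_gap: 0.0476
lift turn [0. 0. 0.] shift(tool before) [-0.06 -0.    0.1 ] (after) [-0.06 -0.    0.1 ] err 1.5e-24 q [-0.89 -0.01 -0.19  1.4   0.52  1.56]
turn2 turn [ -7.62  -7.44 -28.53] shift(tool before) [0. 0. 0.] (after) [0. 0. 0.] err 1.9e-17 q [-0.95 -0.41 -0.7   0.5   0.78 -0.61]
abovepeg turn [0. 0. 0.] shift(tool before) [-0.35  7.94  3.73] (after) [-0.35  7.94  3.73] err 8.8e-17 q [-0.32 -0.46 -0.87  0.14  0.27 -0.16]
place turn [0. 0. 0.] shift(tool before) [2.89 0.   1.67] (after) [2.89 0.   1.67] err 1.3e-19 q [-0.32 -0.26 -0.96 -0.15  0.27 -0.16]
back turn [0. 0. 0.] shift(tool before) [-0.    0.   -3.33] (after) [-0.    0.   -3.33] err 1.4e-17 q [-0.4  -0.74 -1.12  0.18  0.35 -0.21]
[ 0.41865974 -0.29837969  0.16223394] [ 0.52156606 -0.0602      0.163     ]
```

View pics/w4.png

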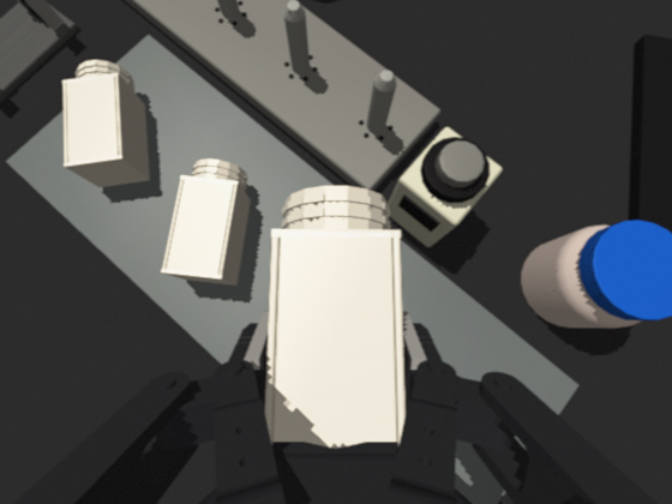

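```bash
python3 -m pendant '[{"claw":40,"tx":0,"ty":0,"tz":0,"rx":-0.25,"ry":-0.25,"rz":-0.95},{"claw":40,"tx":0,"ty":0,"tz":0,"rx":-0.25,"ry":-0.25,"rz":-0.95},{"claw":40,"tx":0,"ty":0,"tz":0,"rx":-0.25,"ry":-0.25,"rz":-0.95},{"claw":40,"tx":0,"ty":0,"tz":0,"rx":-0.25,"ry":-0.25,"rz":-0.95},{"claw":40,"tx":0,"ty":0,"tz":0,"rx":-0.25,"ry":-0.25,"rz":-0.95},{"claw":40,"tx":0,"ty":0,"tz":0,"rx":-0.25,"ry":-0.25,"rz":-0.95},{"claw":40,"tx":0,"ty":0,"tz":0,"rx":-0.25,"ry":-0.25,"rz":-0.95},{"claw":40,"tx":0,"ty":0,"tz":0,"rx":-0.25,"ry":-0.25,"rz":-0.95},{"claw":40,"tx":0,"ty":0,"tz":0,"rx":-0.25,"ry":-0.25,"rz":-0.95},{"claw":40,"tx":0,"ty":0,"tz":0,"rx":-0.25,"ry":-0.25,"rz":-0.95}]'
python3 -m pendant '[{"claw":40,"tx":0,"ty":0,"tz":0,"rx":-0.25,"ry":-0.25,"rz":-0.95},{"claw":40,"tx":0,"ty":0,"tz":0,"rx":-0.25,"ry":-0.25,"rz":-0.95},{"claw":40,"tx":0,"ty":0,"tz":0,"rx":-0.25,"ry":-0.25,"rz":-0.95},{"claw":40,"tx":0,"ty":0,"tz":0,"rx":-0.25,"ry":-0.25,"rz":-0.95},{"claw":40,"tx":0,"ty":0,"tz":0,"rx":-0.25,"ry":-0.25,"rz":-0.95},{"claw":40,"tx":0,"ty":0,"tz":0,"rx":-0.25,"ry":-0.25,"rz":-0.95},{"claw":40,"tx":0,"ty":0,"tz":0,"rx":-0.25,"ry":-0.25,"rz":-0.95},{"claw":40,"tx":0,"ty":0,"tz":0,"rx":-0.25,"ry":-0.25,"rz":-0.95},{"claw":40,"tx":0,"ty":0,"tz":0,"rx":-0.25,"ry":-0.25,"rz":-0.95},{"claw":40,"tx":0,"ty":0,"tz":0,"rx":-0.25,"ry":-0.25,"rz":-0.95}]'
python3 -m pendant '[{"claw":40,"tx":0,"ty":0,"tz":0,"rx":-0.25,"ry":-0.25,"rz":-0.95},{"claw":40,"tx":0,"ty":0,"tz":0,"rx":-0.25,"ry":-0.25,"rz":-0.95},{"claw":40,"tx":0,"ty":0,"tz":0,"rx":-0.25,"ry":-0.25,"rz":-0.95},{"claw":40,"tx":0,"ty":0,"tz":0,"rx":-0.25,"ry":-0.25,"rz":-0.95},{"claw":40,"tx":0,"ty":0,"tz":0,"rx":-0.25,"ry":-0.25,"rz":-0.95},{"claw":40,"tx":0,"ty":0,"tz":0,"rx":-0.25,"ry":-0.25,"rz":-0.95},{"claw":40,"tx":0,"ty":0,"tz":0,"rx":-0.25,"ry":-0.25,"rz":-0.95},{"claw":40,"tx":0,"ty":0,"tz":0,"rx":-0.25,"ry":-0.25,"rz":-0.95},{"claw":40,"tx":0,"ty":0,"tz":0,"rx":-0.25,"ry":-0.25,"rz":-0.95},{"claw":40,"tx":0,"ty":0,"tz":0,"rx":-0.25,"ry":-0.25,"rz":-0.95},{"claw":40,"tx":0,"ty":0,"tz":0,"rx":0,"ry":0,"rz":0}]'
python3 rec.py >> kin.txt
python3 b.py '(.490,-.2395,.69)' 1 place; python3 -c "
from kin import *
P,r=fit();print(np.round(P,4),np.abs(r).max())"
```

```text
clock: 10.0
tcp_pos: [0.4183, -0.2968, 0.3077]
tcp_rot: [0.147, 0.726, 0.644, 0.193]
force: [-0.0, -0.5, -0.5]
finger_gap: 0.0475
clock: 10.83
tcp_pos: [0.4182, -0.2967, 0.3073]
tcp_rot: [0.355, 0.403, 0.837, 0.107]
force: [0.7, 0.2, -0.4]
finger_gap: 0.0475
clock: 11.75
tcp_pos: [0.4181, -0.2968, 0.307]
tcp_rot: [0.494, 0.004, 0.869, 0.001]
force: [-0.2, -0.9, -1.4]
finger_gap: 0.0473
lift turn [0. 0. 0.] shift(tool before) [-0.09  0.   -0.05] (after) [-0.09  0.   -0.05] err 1.6e-25 q [-0.95 -0.42 -0.69  0.52  0.77 -0.61]
turn2 turn [-0.02 -0.15 -0.09] shift(tool before) [0. 0. 0.] (after) [0. 0. 0.] err 2.2e-23 q [-0.95 -0.42 -0.7   0.5   0.78 -0.61]
abovepeg turn [0. 0. 0.] shift(tool before) [-0.37  7.89  3.77] (after) [-0.37  7.89  3.77] err 8.6e-17 q [-0.32 -0.46 -0.87  0.14  0.27 -0.16]
place turn [0. 0. 0.] shift(tool before) [2.89 0.   1.67] (after) [2.89 0.   1.67] err 1.3e-19 q [-0.32 -0.26 -0.96 -0.15  0.27 -0.16]
back turn [0. 0. 0.] shift(tool before) [-0.    0.   -3.33] (after) [-0.    0.   -3.33] err 1.4e-17 q [-0.4  -0.74 -1.12  0.18  0.35 -0.21]
[ 0.41865974 -0.29837969  0.16223394] [ 0.52156606 -0.0602      0.163     ]
[ 0.      0.2247  0.      0.3883  0.5039  0.0226  0.1143 -0.      0.1419
  0.0669 -0.    ] 2.2076483993105356e-06
```

```bash
python3 -m pendant '[{"claw":40,"tx":0,"ty":0,"tz":0,"rx":0,"ry":-0.15,"rz":-0.09},{"claw":40,"tx":0,"ty":1,"tz":0,"rx":0,"ry":0,"rz":0},{"claw":40,"tx":0,"ty":1,"tz":0,"rx":0,"ry":0,"rz":0},{"claw":40,"tx":0,"ty":1,"tz":0,"rx":0,"ry":0,"rz":0},{"claw":40,"tx":0,"ty":1,"tz":0,"rx":0,"ry":0,"rz":0},{"claw":40,"tx":-0.09,"ty":1,"tz":0.94,"rx":0,"ry":0,"rz":0},{"claw":40,"tx":-0.09,"ty":1,"tz":0.94,"rx":0,"ry":0,"rz":0},{"claw":40,"tx":-0.09,"ty":1,"tz":0.94,"rx":0,"ry":0,"rz":0},{"claw":40,"tx":-0.1,"ty":0.9,"tz":0.95,"rx":0,"ry":0,"rz":0},{"claw":40,"tx":0,"ty":0,"tz":0,"rx":0,"ry":0,"rz":0},{"claw":40,"tx":0,"ty":0,"tz":0,"rx":0,"ry":0,"rz":0}]'
python3 rec.py >> kin.txt
python3 b.py '(.490,-.2395,.69)' 1 above; for w in wrist scene top; do python3 look.py $w ${w}5; done
python3 - <<'E'
import cv2,numpy as np
a=cv2.imread("pics/scene5.png")[180:420,200:480];b=cv2.imread("pics/top5.png")[180:420,220:500];c=cv2.imread("pics/wrist5.png")
cv2.imwrite("pics/m5.png",np.hstack([cv2.resize(a,(400,343)),cv2.resize(b,(400,343))]))
E
```

```text
clock: 12.67
tcp_pos: [0.5227, -0.058, 0.2589]
tcp_rot: [0.498, -0.001, 0.867, -0.0]
force: [-0.8, 0.2, -0.6]
finger_gap: 0.0478
abovepeg turn [ 0.02 -0.04  0.03] shift(tool before) [-0.1  -0.07 -0.1 ] (after) [-0.1  -0.07 -0.1 ] err 7.9e-22 q [-0.32 -0.46 -0.87  0.14  0.27 -0.16]
place turn [0. 0. 0.] shift(tool before) [2.89 0.   1.67] (after) [2.89 0.   1.67] err 1.3e-19 q [-0.32 -0.26 -0.96 -0.15  0.27 -0.16]
back turn [0. 0. 0.] shift(tool before) [-0.    0.   -3.33] (after) [-0.    0.   -3.33] err 1.4e-17 q [-0.4  -0.74 -1.12  0.18  0.35 -0.21]
[ 0.41865974 -0.29837969  0.16223394] [ 0.52156606 -0.0602      0.163     ]
```

View pics/m5.png

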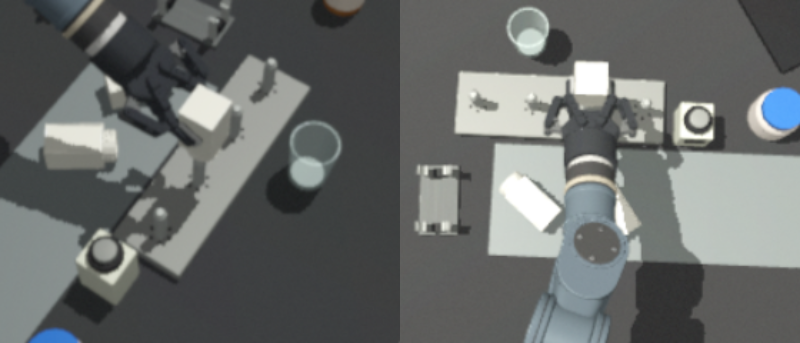

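View pics/wrist5.png

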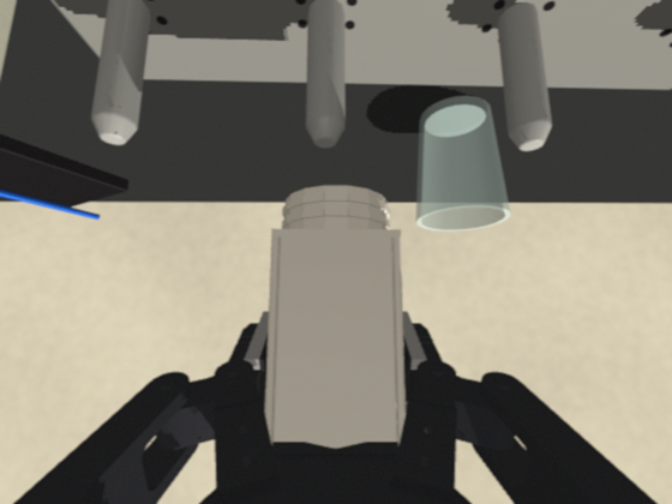

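Run:
```python
from fit import *
c=ctrl.capture("wrist")
for px in [(111,136),(325,137),(531,144)]: print(px,onz(c,np.array(px)/1.2,.0895))
for r in ctrl.tip_of(c,"peg0"): print(r, onz(c,r["pixel"],.02))
for r in ctrl.tip_of(c,"bottle0_mouth"): print(r, onz(c,r["pixel"],.12))
s=ctrl.sense();print(s["tcp_pos"])
# project expected bottle
R=Rn.from_quat(np.array(s["tcp_rot"])[[1,2,3,0]]).as_matrix()
for nm,X in [("mouth",[.660,-.058,.12]),("shoulderL",[.66-.024,-.058+.024,.138]),("shoulderR",[.66-.024,-.058-.024,.138]),("baseL",[.636,-.034,.22]),("baseR",[.636,-.082,.22])]: print(nm,proj(c,X)*1.2)
```

```text
(111, 136) [ 0.66588572 -0.17103274  0.0895    ]
(325, 137) [ 0.66628883 -0.0687364   0.0895    ]
(531, 144) [0.67261632 0.03282735 0.0895    ]
{'pixel': [439.8, 3.5], 'p': 0.88} [0.66121429 0.03198981 0.02      ]
{'pixel': [383.4, 90.9], 'p': 0.54} [ 0.59531393 -0.02996866  0.12      ]
[ 0.52285938 -0.06210032  0.26447283]
mouth [348.03385503 193.13076803]
shoulderL [415.12908483 216.83685643]
shoulderR [285.46128679 216.36732353]
baseL [424.47821836 458.33480403]
baseR [277.80071175 457.38957367]
```

Run:
```python
from fit import *
f={n:cv2.imread(f"pics/{n}0.png") for n in cams}
d=np.array([.0262,.99966]); c0=np.array([.661,-.0145])
out=[]
for n,roi in (("scene",(230,170,350,310)),("top",(210,185,350,240))):
    o=cv2.resize(f[n],None,fx=4,fy=4,interpolation=cv2.INTER_CUBIC)
    for k in range(4):
        p=c0+d*(k-1.5)*.095
        for z,col in((.02,(0,0,255)),(.09,(0,255,0))):
            rr=.009 if z<.05 else .005
            q=np.array([proj(cams[n],[p[0]+a,p[1]+b,z]) for _,a,b in ring(0,rr)])
            cv2.polylines(o,[np.round((q+.5)*4).astype(np.int32)],True,col,1)
    e=np.array([d[1],-d[0]])
    q=np.array([proj(cams[n],[*(c0+d*a*.18+e*b*.055),.02]) for a,b in((-1,-1),(-1,1),(1,1),(1,-1))])
    cv2.polylines(o,[np.round((q+.5)*4).astype(np.int32)],True,(255,0,0),1)
    cv2.imwrite(f"pics/pegs_{n}.png",o[roi[1]*4:roi[3]*4,roi[0]*4:roi[2]*4])
```

```text
(no output)
```

View pics/pegs_scene.png

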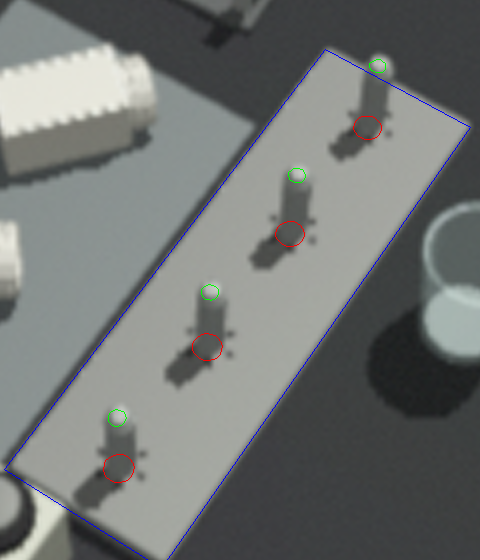

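View pics/pegs_top.png

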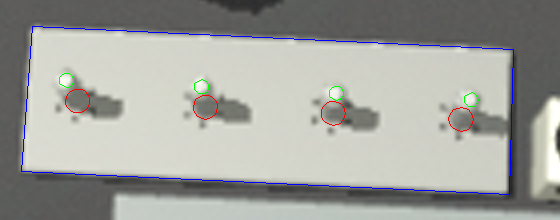

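```bash
sed -i 's/^pegs=.*/pegs=np.array([[.6573,-.157],[.6598,-.062],[.6623,.033],[.6648,.128]])/' ik.py
python3 -m pendant '[{"claw":40,"tx":-0.05,"ty":-0.1,"tz":-0.05,"rx":0,"ry":0,"rz":0},{"claw":40,"tx":0.43,"ty":0,"tz":0.25,"rx":0,"ry":0,"rz":0},{"claw":40,"tx":0.43,"ty":0,"tz":0.25,"rx":0,"ry":0,"rz":0},{"claw":40,"tx":0.43,"ty":0,"tz":0.25,"rx":0,"ry":0,"rz":0},{"claw":40,"tx":0.43,"ty":0,"tz":0.25,"rx":0,"ry":0,"rz":0},{"claw":40,"tx":0,"ty":0,"tz":0,"rx":0,"ry":0,"rz":0}]'
for w in wrist scene top; do python3 look.py $w ${w}6; done
python3 - <<'E'
import cv2,numpy as np
a=cv2.imread("pics/scene6.png")[180:420,200:480];b=cv2.imread("pics/wrist6.png")[100:]
cv2.imwrite("pics/m6.png",np.hstack([cv2.resize(a,(400,343)),cv2.resize(b,(400,343))]))
E
python3 b.py '(.490,-.2395,.69)' 1 p
```

```text
clock: 13.47
tcp_pos: [0.5209, -0.0645, 0.2013]
tcp_rot: [0.498, 0.001, 0.867, -0.002]
force: [-0.9, 1.1, -2.6]
finger_gap: 0.0479
place turn [-0.05  0.06  0.04] shift(tool before) [1.29 0.1  0.68] (after) [1.29 0.09 0.68] err 1.7e-25 q [-0.32 -0.26 -0.96 -0.15  0.28 -0.16]
back turn [0. 0. 0.] shift(tool before) [-0.    0.   -3.33] (after) [-0.    0.   -3.33] err 1.3e-17 q [-0.41 -0.74 -1.12  0.18  0.35 -0.21]
[ 0.41865974 -0.29837969  0.16223394] [ 0.52156606 -0.062       0.163     ]
```

View pics/m6.png

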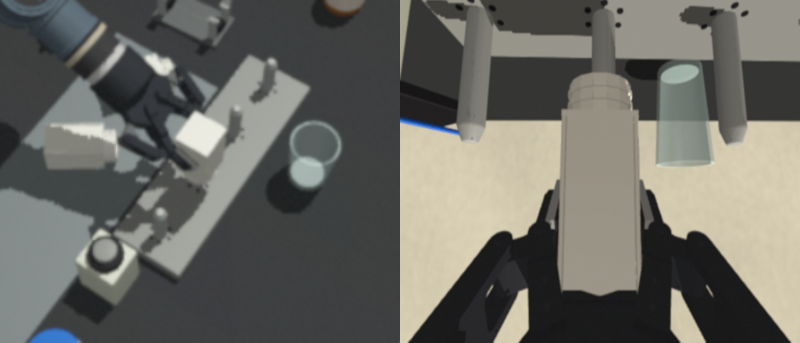

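```bash
python3 -m pendant '[{"claw":40,"tx":0.29,"ty":0,"tz":0.17,"rx":0,"ry":0,"rz":0},{"claw":40,"tx":0.29,"ty":0,"tz":0.17,"rx":0,"ry":0,"rz":0},{"claw":40,"tx":0.29,"ty":0,"tz":0.17,"rx":0,"ry":0,"rz":0},{"claw":40,"tx":0.15,"ty":0,"tz":0.08,"rx":0,"ry":0,"rz":0},{"claw":40,"tx":0,"ty":0,"tz":0,"rx":0,"ry":0,"rz":0}]'
python3 b.py '(.490,-.2395,.69)' 1 p
for w in wrist scene; do python3 look.py $w ${w}7; done
python3 - <<'E'
import cv2,numpy as np
a=cv2.imread("pics/scene7.png")[180:420,200:480];b=cv2.imread("pics/wrist7.png")[100:]
cv2.imwrite("pics/m7.png",np.hstack([cv2.resize(a,(400,343)),cv2.resize(b,(400,343))]))
E
```

```text
clock: 14.03
tcp_pos: [0.5229, -0.0643, 0.1699]
tcp_rot: [0.501, -0.0, 0.865, -0.002]
force: [-0.4, 0.4, -1.5]
finger_gap: 0.0472
place turn [-0.04  0.03  0.04] shift(tool before) [0.22 0.08 0.08] (after) [0.22 0.08 0.08] err 3.0e-19 q [-0.32 -0.26 -0.96 -0.15  0.28 -0.16]
back turn [0. 0. 0.] shift(tool before) [-0.    0.   -3.33] (after) [-0.    0.   -3.33] err 1.3e-17 q [-0.41 -0.74 -1.12  0.18  0.35 -0.21]
[ 0.41865974 -0.29837969  0.16223394] [ 0.52156606 -0.062       0.163     ]
```

View pics/m7.png

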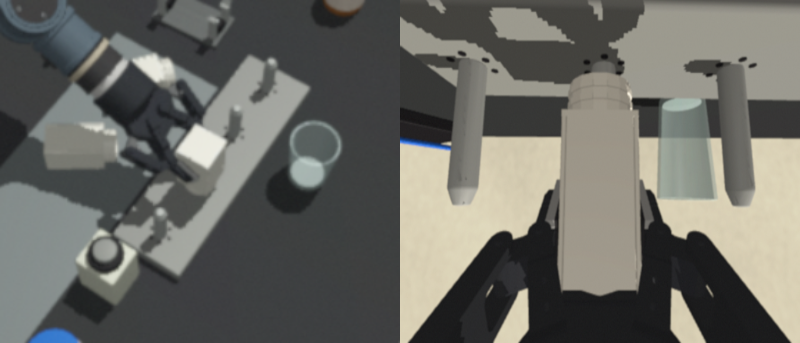

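```bash
python3 -m pendant '[{"claw":40,"tx":0.12,"ty":0,"tz":0.07,"rx":0,"ry":0,"rz":0},{"claw":40,"tx":0.06,"ty":0,"tz":0.03,"rx":0,"ry":0,"rz":0},{"claw":40,"tx":0,"ty":0,"tz":0,"rx":0,"ry":0,"rz":0}]'
python3 -m pendant '[{"claw":40,"tx":0.06,"ty":0,"tz":0.03,"rx":0,"ry":0,"rz":0},{"claw":40,"tx":0,"ty":0,"tz":0,"rx":0,"ry":0,"rz":0}]'
python3 -m pendant '[{"claw":40,"tx":0.06,"ty":0,"tz":0.03,"rx":0,"ry":0,"rz":0},{"claw":40,"tx":0,"ty":0,"tz":0,"rx":0,"ry":0,"rz":0}]'
python3 b.py '(.490,-.2395,.69)' 1 p
for w in wrist scene; do python3 look.py $w ${w}8; done
python3 - <<'E'
import cv2,numpy as np
a=cv2.imread("pics/scene8.png")[180:420,200:480];b=cv2.imread("pics/wrist8.png")[100:]
cv2.imwrite("pics/m8.png",np.hstack([cv2.resize(a,(400,343)),cv2.resize(b,(400,343))]))
E
```

```text
clock: 14.38
tcp_pos: [0.5229, -0.0642, 0.1638]
tcp_rot: [0.501, -0.001, 0.865, -0.002]
force: [0.5, 0.6, -0.6]
finger_gap: 0.0477
clock: 14.55
tcp_pos: [0.5227, -0.0641, 0.1616]
tcp_rot: [0.501, -0.001, 0.865, -0.002]
force: [0.2, -0.6, -1.1]
finger_gap: 0.0475
clock: 14.72
tcp_pos: [0.5228, -0.0642, 0.1599]
tcp_rot: [0.502, -0.001, 0.865, -0.003]
force: [0.3, 0.1, -1.1]
finger_gap: 0.0476
place turn [-0.04  0.05  0.04] shift(tool before) [-0.07  0.07 -0.09] (after) [-0.07  0.07 -0.09] err 1.0e-22 q [-0.32 -0.26 -0.96 -0.15  0.28 -0.16]
back turn [0. 0. 0.] shift(tool before) [-0.    0.   -3.33] (after) [-0.    0.   -3.33] err 1.3e-17 q [-0.41 -0.74 -1.12  0.18  0.35 -0.21]
[ 0.41865974 -0.29837969  0.16223394] [ 0.52156606 -0.062       0.163     ]
```

View pics/m8.png

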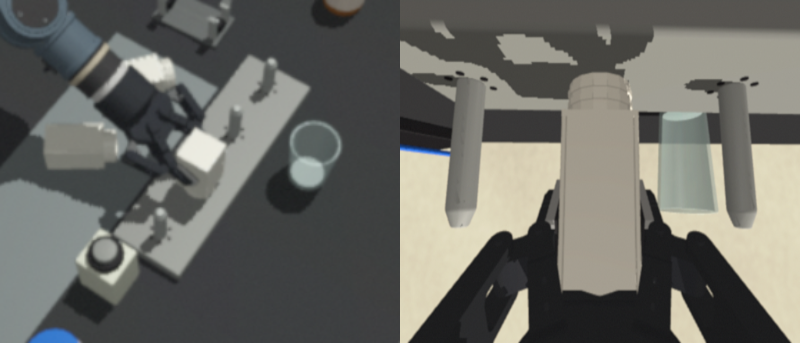

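```bash
python3 -m pendant '[{"claw":40,"tx":0.06,"ty":0,"tz":0.03,"rx":0,"ry":0,"rz":0},{"claw":40,"tx":0,"ty":0,"tz":0,"rx":0,"ry":0,"rz":0}]'
python3 -m pendant '[{"claw":40,"tx":0.06,"ty":0,"tz":0.03,"rx":0,"ry":0,"rz":0},{"claw":40,"tx":0,"ty":0,"tz":0,"rx":0,"ry":0,"rz":0}]'
python3 b.py '(.490,-.2395,.69)' 1 p|head -1
```

```text
clock: 14.98
tcp_pos: [0.5235, -0.0644, 0.1594]
tcp_rot: [0.503, -0.001, 0.864, -0.003]
force: [-1.0, 1.0, 2.7]
finger_gap: 0.0475
clock: 15.15
tcp_pos: [0.5241, -0.0645, 0.159]
tcp_rot: [0.505, -0.002, 0.863, -0.003]
force: [-4.5, -0.1, 7.3]
finger_gap: 0.0476
place turn [-0.04  0.12  0.06] shift(tool before) [-0.08  0.08 -0.14] (after) [-0.07  0.08 -0.14] err 7.1e-22 q [-0.32 -0.26 -0.96 -0.15  0.28 -0.16]
```

```bash
python3 -m pendant '[{"claw":52,"tx":0,"ty":0,"tz":0,"rx":0,"ry":0,"rz":0},{"claw":58,"tx":0,"ty":0,"tz":0,"rx":0,"ry":0,"rz":0},{"claw":64,"tx":0,"ty":0,"tz":0,"rx":0,"ry":0,"rz":0},{"claw":64,"tx":0,"ty":0,"tz":0,"rx":0,"ry":0,"rz":0},{"claw":64,"tx":0,"ty":0,"tz":0,"rx":0,"ry":0,"rz":0},{"claw":64,"tx":0,"ty":0,"tz":0,"rx":0,"ry":0,"rz":0}]'
python3 -m pendant '[{"claw":64,"tx":0,"ty":0,"tz":-0.4,"rx":0,"ry":0,"rz":0},{"claw":64,"tx":0,"ty":0,"tz":-0.8,"rx":0,"ry":0,"rz":0},{"claw":64,"tx":0,"ty":0,"tz":-0.9,"rx":0,"ry":0,"rz":0},{"claw":64,"tx":-0.2,"ty":0,"tz":-0.9,"rx":0,"ry":0,"rz":0},{"claw":64,"tx":-0.4,"ty":0,"tz":-0.3,"rx":0,"ry":0,"rz":0},{"claw":64,"tx":0,"ty":0,"tz":0,"rx":0,"ry":0,"rz":0}]'
for w in scene top wrist; do python3 look.py $w ${w}9; done
python3 - <<'E'
import cv2,numpy as np
a=cv2.imread("pics/scene9.png")[180:420,200:480];b=cv2.imread("pics/wrist9.png")[0:504]
cv2.imwrite("pics/m9.png",np.hstack([cv2.resize(a,(400,343)),cv2.resize(b,(400,343))]))
E
```

```text
clock: 15.65
tcp_pos: [0.5223, -0.0642, 0.1554]
tcp_rot: [0.501, -0.001, 0.865, -0.002]
force: [-0.1, -0.0, -0.1]
finger_gap: 0.0641
clock: 16.15
tcp_pos: [0.4462, -0.0644, 0.2259]
tcp_rot: [0.506, -0.001, 0.863, -0.004]
force: [0.5, -0.7, 1.3]
finger_gap: 0.064
```

View pics/m9.png

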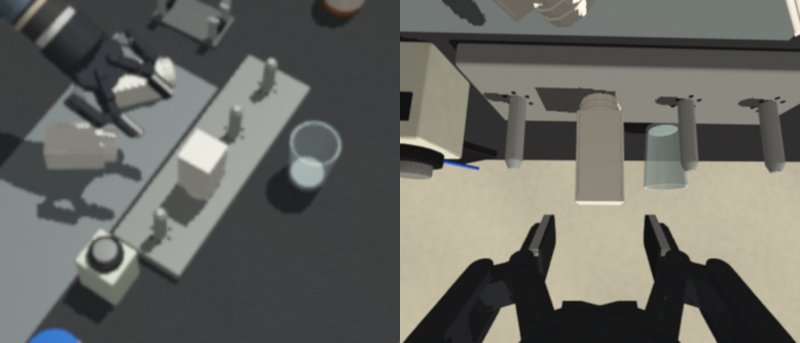

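View pics/top9.png

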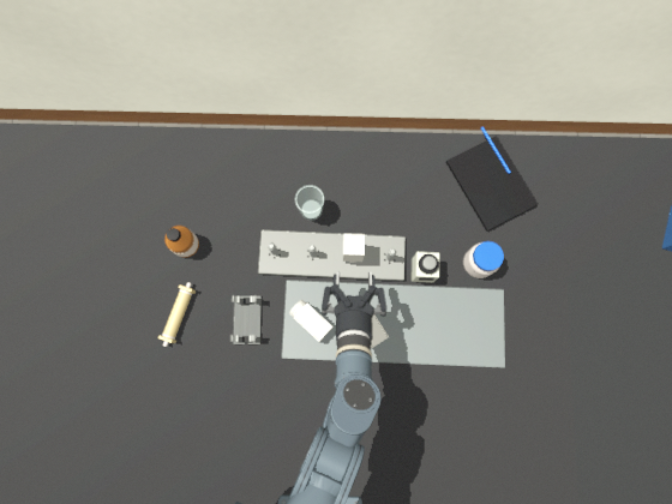

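Bottle C stands on peg 1. B is next.

```bash
python3 -m pendant '[{"claw":85,"tx":-0.87,"ty":0,"tz":-0.5,"rx":0,"ry":0,"rz":0},{"claw":85,"tx":-0.87,"ty":0,"tz":-0.5,"rx":0,"ry":0,"rz":0},{"claw":85,"tx":-0.87,"ty":0,"tz":-0.5,"rx":0,"ry":0,"rz":0},{"claw":85,"tx":0,"ty":-1,"tz":0,"rx":0,"ry":0,"rz":0},{"claw":85,"tx":0,"ty":-1,"tz":0,"rx":0,"ry":0,"rz":0},{"claw":85,"tx":0,"ty":-1,"tz":0,"rx":0,"ry":0,"rz":0},{"claw":85,"tx":0,"ty":0,"tz":0,"rx":0,"ry":0,"rz":0}]'
python3 b.py '(.489,-.1035,.60)' 2 pick
```

```text
clock: 16.88
tcp_pos: [0.4455, -0.1575, 0.3095]
tcp_rot: [0.5, 0.003, 0.866, -0.004]
force: [-0.2, 0.0, -0.0]
finger_gap: 0.0849
turn turn [ 7.84  6.79 29.36] shift(tool before) [0. 0. 0.] (after) [0. 0. 0.] err 2.2e-26 q [-0.63 -0.24 -0.4   1.22  0.49  1.96]
above turn [0. 0. 0.] shift(tool before) [-3.21 -0.67 -0.18] (after) [-3.21 -0.67 -0.18] err 1.1e-24 q [-0.82 -0.34 -0.56  1.27  0.52  1.74]
pick turn [0. 0. 0.] shift(tool before) [0. 0. 4.] (after) [0. 0. 4.] err 1.1e-23 q [-0.67 -0.21 -0.68  0.93  0.5   1.91]
[ 0.41265646 -0.15572943  0.16223394] [0.52406606 0.033      0.163     ]
```

```bash
python3 -m pendant '[{"claw":85,"tx":0,"ty":0,"tz":0,"rx":0.26,"ry":0.23,"rz":0.98},{"claw":85,"tx":0,"ty":0,"tz":0,"rx":0.26,"ry":0.23,"rz":0.98},{"claw":85,"tx":0,"ty":0,"tz":0,"rx":0.26,"ry":0.23,"rz":0.98},{"claw":85,"tx":0,"ty":0,"tz":0,"rx":0.26,"ry":0.23,"rz":0.98},{"claw":85,"tx":0,"ty":0,"tz":0,"rx":0.26,"ry":0.23,"rz":0.98},{"claw":85,"tx":0,"ty":0,"tz":0,"rx":0.26,"ry":0.23,"rz":0.98},{"claw":85,"tx":0,"ty":0,"tz":0,"rx":0.26,"ry":0.23,"rz":0.98},{"claw":85,"tx":0,"ty":0,"tz":0,"rx":0.26,"ry":0.23,"rz":0.98},{"claw":85,"tx":0,"ty":0,"tz":0,"rx":0.26,"ry":0.23,"rz":0.98},{"claw":85,"tx":0,"ty":0,"tz":0,"rx":0.26,"ry":0.23,"rz":0.98}]' | head -1
python3 -m pendant '[{"claw":85,"tx":0,"ty":0,"tz":0,"rx":0.26,"ry":0.23,"rz":0.98},{"claw":85,"tx":0,"ty":0,"tz":0,"rx":0.26,"ry":0.23,"rz":0.98},{"claw":85,"tx":0,"ty":0,"tz":0,"rx":0.26,"ry":0.23,"rz":0.98},{"claw":85,"tx":0,"ty":0,"tz":0,"rx":0.26,"ry":0.23,"rz":0.98},{"claw":85,"tx":0,"ty":0,"tz":0,"rx":0.26,"ry":0.23,"rz":0.98},{"claw":85,"tx":0,"ty":0,"tz":0,"rx":0.26,"ry":0.23,"rz":0.98},{"claw":85,"tx":0,"ty":0,"tz":0,"rx":0.26,"ry":0.23,"rz":0.98},{"claw":85,"tx":0,"ty":0,"tz":0,"rx":0.26,"ry":0.23,"rz":0.98},{"claw":85,"tx":0,"ty":0,"tz":0,"rx":0.26,"ry":0.23,"rz":0.98},{"claw":85,"tx":0,"ty":0,"tz":0,"rx":0.26,"ry":0.23,"rz":0.98}]' | head -1
python3 -m pendant '[{"claw":85,"tx":0,"ty":0,"tz":0,"rx":0.26,"ry":0.23,"rz":0.98},{"claw":85,"tx":0,"ty":0,"tz":0,"rx":0.26,"ry":0.23,"rz":0.98},{"claw":85,"tx":0,"ty":0,"tz":0,"rx":0.26,"ry":0.23,"rz":0.98},{"claw":85,"tx":0,"ty":0,"tz":0,"rx":0.26,"ry":0.23,"rz":0.98},{"claw":85,"tx":0,"ty":0,"tz":0,"rx":0.26,"ry":0.23,"rz":0.98},{"claw":85,"tx":0,"ty":0,"tz":0,"rx":0.26,"ry":0.23,"rz":0.98},{"claw":85,"tx":0,"ty":0,"tz":0,"rx":0.26,"ry":0.23,"rz":0.98},{"claw":85,"tx":0,"ty":0,"tz":0,"rx":0.26,"ry":0.23,"rz":0.98},{"claw":85,"tx":0,"ty":0,"tz":0,"rx":0.26,"ry":0.23,"rz":0.98},{"claw":85,"tx":0,"ty":0,"tz":0,"rx":0.26,"ry":0.23,"rz":0.98},{"claw":85,"tx":0,"ty":0,"tz":0,"rx":0,"ry":0,"rz":0}]' 
python3 -m pendant '[{"claw":85,"tx":-0.8,"ty":-0.17,"tz":-0.04,"rx":0,"ry":0,"rz":0},{"claw":85,"tx":-0.8,"ty":-0.17,"tz":-0.04,"rx":0,"ry":0,"rz":0},{"claw":85,"tx":-0.8,"ty":-0.17,"tz":-0.04,"rx":0,"ry":0,"rz":0},{"claw":85,"tx":-0.8,"ty":-0.17,"tz":-0.04,"rx":0,"ry":0,"rz":0},{"claw":85,"tx":0,"ty":0,"tz":0,"rx":0,"ry":0,"rz":0},{"claw":85,"tx":0,"ty":0,"tz":0,"rx":0,"ry":0,"rz":0}]' 
python3 b.py '(.489,-.1035,.60)' 2 pick; python3 look.py wrist w10; python3 look.py top top10
```

```text
clock: 17.72
clock: 18.55
clock: 19.47
tcp_pos: [0.4456, -0.1533, 0.3085]
tcp_rot: [-0.083, 0.921, 0.288, 0.248]
force: [0.1, 0.2, -0.8]
finger_gap: 0.085
clock: 19.97
tcp_pos: [0.3631, -0.1851, 0.2649]
tcp_rot: [-0.081, 0.921, 0.288, 0.249]
force: [0.5, 0.3, 0.1]
finger_gap: 0.0851
turn turn [-0.11 -0.08  0.05] shift(tool before) [0. 0. 0.] (after) [0. 0. 0.] err 5.0e-25 q [-0.81 -0.35 -0.57  1.26  0.52  1.75]
above turn [0. 0. 0.] shift(tool before) [-0.05  0.12 -0.08] (after) [-0.05  0.12 -0.08] err 5.3e-24 q [-0.82 -0.34 -0.56  1.27  0.52  1.74]
pick turn [0. 0. 0.] shift(tool before) [0. 0. 4.] (after) [0. 0. 4.] err 1.0e-23 q [-0.67 -0.21 -0.68  0.93  0.5   1.91]
[ 0.41265646 -0.15572943  0.16223394] [0.52406606 0.033      0.163     ]
```

View pics/w10.png

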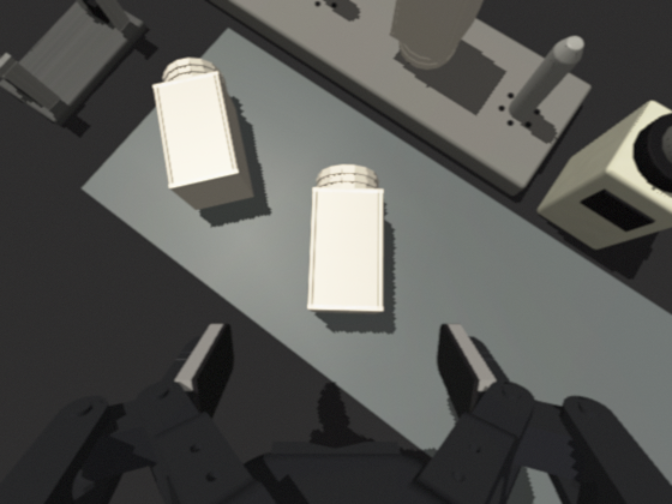

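View pics/top10.png

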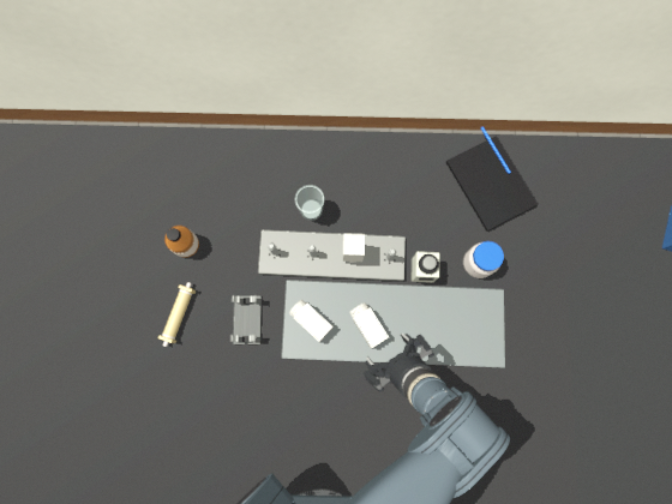

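```bash
python3 -m pendant '[{"claw":85,"tx":-0.05,"ty":0.14,"tz":0.8,"rx":-0.11,"ry":-0.08,"rz":0.05},{"claw":85,"tx":0,"ty":0,"tz":0.8,"rx":0,"ry":0,"rz":0},{"claw":80,"tx":0,"ty":0,"tz":0.8,"rx":0,"ry":0,"rz":0},{"claw":80,"tx":0,"ty":0,"tz":0.8,"rx":0,"ry":0,"rz":0},{"claw":80,"tx":0,"ty":0,"tz":0.7,"rx":0,"ry":0,"rz":0},{"claw":80,"tx":0,"ty":0,"tz":0,"rx":0,"ry":0,"rz":0},{"claw":80,"tx":0,"ty":0,"tz":0,"rx":0,"ry":0,"rz":0}]' 40
python3 b.py '(.489,-.1035,.60)' 2 pick | head -2
```

```text
clock: 20.65
tcp_pos: [0.4138, -0.1551, 0.1644]
tcp_rot: [-0.077, 0.922, 0.287, 0.247]
force: [0.2, 0.6, -0.0]
finger_gap: 0.0801
turn turn [-0.01 -0.01  0.04] shift(tool before) [0. 0. 0.] (after) [0. 0. 0.] err 6.5e-29 q [-0.67 -0.21 -0.67  0.94  0.5   1.92]
above turn [0. 0. 0.] shift(tool before) [-0.07 -0.   -3.96] (after) [-0.07 -0.   -3.96] err 4.1e-23 q [-0.82 -0.34 -0.56  1.27  0.52  1.74]
```

```bash
python3 -m pendant '[{"claw":40,"tx":0,"ty":0,"tz":0,"rx":0,"ry":0,"rz":0},{"claw":40,"tx":0,"ty":0,"tz":0,"rx":0,"ry":0,"rz":0},{"claw":40,"tx":0,"ty":0,"tz":0,"rx":0,"ry":0,"rz":0},{"claw":40,"tx":0,"ty":0,"tz":0,"rx":0,"ry":0,"rz":0},{"claw":40,"tx":0,"ty":0,"tz":0,"rx":0,"ry":0,"rz":0},{"claw":40,"tx":0,"ty":0,"tz":0,"rx":0,"ry":0,"rz":0},{"claw":40,"tx":0,"ty":0,"tz":0,"rx":0,"ry":0,"rz":0}]' 40
python3 -m pendant '[{"claw":40,"tx":0.25,"ty":0,"tz":-0.43,"rx":0,"ry":0,"rz":0},{"claw":40,"tx":0.5,"ty":0,"tz":-0.87,"rx":0,"ry":0,"rz":0},{"claw":40,"tx":0.5,"ty":0,"tz":-0.87,"rx":0,"ry":0,"rz":0},{"claw":40,"tx":0.5,"ty":0,"tz":-0.87,"rx":0,"ry":0,"rz":0},{"claw":40,"tx":0.5,"ty":0,"tz":-0.87,"rx":0,"ry":0,"rz":0},{"claw":40,"tx":0.25,"ty":0,"tz":-0.43,"rx":0,"ry":0,"rz":0},{"claw":40,"tx":0,"ty":0,"tz":0,"rx":0,"ry":0,"rz":0}]' 40
python3 look.py wrist w11;  python3 b.py '(.489,-.1035,.60)' 2 place
```

```text
clock: 21.23
tcp_pos: [0.4142, -0.1573, 0.167]
tcp_rot: [-0.074, 0.922, 0.286, 0.249]
force: [-2.0, -2.0, 6.1]
finger_gap: 0.0475
clock: 21.82
tcp_pos: [0.4141, -0.1571, 0.3203]
tcp_rot: [-0.072, 0.922, 0.287, 0.251]
force: [1.0, 0.2, -0.5]
finger_gap: 0.0478
lift turn [0. 0. 0.] shift(tool before) [-0.13 -0.    0.22] (after) [-0.13 -0.    0.22] err 8.7e-21 q [-0.67 -0.32 -0.46  1.25  0.5   1.91]
turn2 turn [ -7.81  -6.58 -29.4 ] shift(tool before) [0. 0. 0.] (after) [0. 0. 0.] err 7.4e-17 q [-0.7  -0.77 -0.92  0.49  0.59 -0.4 ]
abovepeg turn [0. 0. 0.] shift(tool before) [-0.49  6.32  3.98] (after) [-0.49  6.32  3.98] err 1.1e-18 q [-0.08 -0.46 -0.87  0.11  0.07 -0.04]
place turn [0. 0. 0.] shift(tool before) [2.89 0.   1.67] (after) [2.89 0.   1.67] err 1.4e-19 q [-0.08 -0.26 -0.97 -0.18  0.07 -0.04]
back turn [0. 0. 0.] shift(tool before) [-0.    0.   -3.33] (after) [-0.    0.   -3.33] err 2.4e-17 q [-0.11 -0.75 -1.14  0.15  0.09 -0.05]
[ 0.41265646 -0.15572943  0.16223394] [0.52406606 0.033      0.163     ]
```

View pics/w11.png

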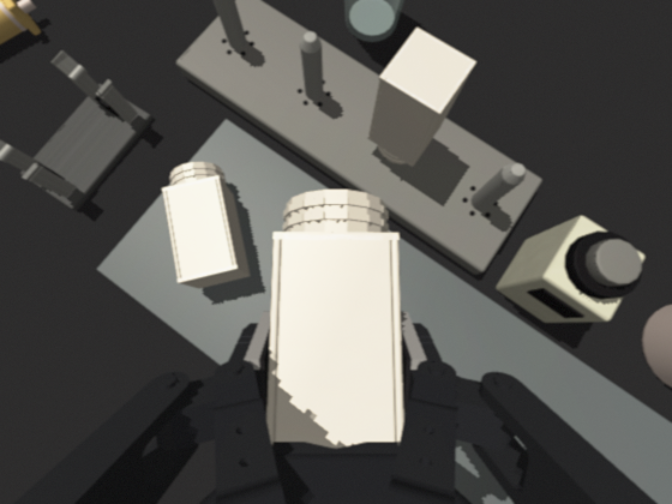

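```bash
python3 -m pendant '[{"claw":40,"tx":0,"ty":0,"tz":0,"rx":-0.26,"ry":-0.22,"rz":-0.98},{"claw":40,"tx":0,"ty":0,"tz":0,"rx":-0.26,"ry":-0.22,"rz":-0.98},{"claw":40,"tx":0,"ty":0,"tz":0,"rx":-0.26,"ry":-0.22,"rz":-0.98},{"claw":40,"tx":0,"ty":0,"tz":0,"rx":-0.26,"ry":-0.22,"rz":-0.98},{"claw":40,"tx":0,"ty":0,"tz":0,"rx":-0.26,"ry":-0.22,"rz":-0.98},{"claw":40,"tx":0,"ty":0,"tz":0,"rx":-0.26,"ry":-0.22,"rz":-0.98},{"claw":40,"tx":0,"ty":0,"tz":0,"rx":-0.26,"ry":-0.22,"rz":-0.98},{"claw":40,"tx":0,"ty":0,"tz":0,"rx":-0.26,"ry":-0.22,"rz":-0.98},{"claw":40,"tx":0,"ty":0,"tz":0,"rx":-0.26,"ry":-0.22,"rz":-0.98},{"claw":40,"tx":0,"ty":0,"tz":0,"rx":-0.26,"ry":-0.22,"rz":-0.98}]' |head -1
python3 -m pendant '[{"claw":40,"tx":0,"ty":0,"tz":0,"rx":-0.26,"ry":-0.22,"rz":-0.98},{"claw":40,"tx":0,"ty":0,"tz":0,"rx":-0.26,"ry":-0.22,"rz":-0.98},{"claw":40,"tx":0,"ty":0,"tz":0,"rx":-0.26,"ry":-0.22,"rz":-0.98},{"claw":40,"tx":0,"ty":0,"tz":0,"rx":-0.26,"ry":-0.22,"rz":-0.98},{"claw":40,"tx":0,"ty":0,"tz":0,"rx":-0.26,"ry":-0.22,"rz":-0.98},{"claw":40,"tx":0,"ty":0,"tz":0,"rx":-0.26,"ry":-0.22,"rz":-0.98},{"claw":40,"tx":0,"ty":0,"tz":0,"rx":-0.26,"ry":-0.22,"rz":-0.98},{"claw":40,"tx":0,"ty":0,"tz":0,"rx":-0.26,"ry":-0.22,"rz":-0.98},{"claw":40,"tx":0,"ty":0,"tz":0,"rx":-0.26,"ry":-0.22,"rz":-0.98},{"claw":40,"tx":0,"ty":0,"tz":0,"rx":-0.26,"ry":-0.22,"rz":-0.98}]' |head -1
python3 -m pendant '[{"claw":40,"tx":0,"ty":0,"tz":0,"rx":-0.26,"ry":-0.22,"rz":-0.98},{"claw":40,"tx":0,"ty":0,"tz":0,"rx":-0.26,"ry":-0.22,"rz":-0.98},{"claw":40,"tx":0,"ty":0,"tz":0,"rx":-0.26,"ry":-0.22,"rz":-0.98},{"claw":40,"tx":0,"ty":0,"tz":0,"rx":-0.26,"ry":-0.22,"rz":-0.98},{"claw":40,"tx":0,"ty":0,"tz":0,"rx":-0.26,"ry":-0.22,"rz":-0.98},{"claw":40,"tx":0,"ty":0,"tz":0,"rx":-0.26,"ry":-0.22,"rz":-0.98},{"claw":40,"tx":0,"ty":0,"tz":0,"rx":-0.26,"ry":-0.22,"rz":-0.98},{"claw":40,"tx":0,"ty":0,"tz":0,"rx":-0.26,"ry":-0.22,"rz":-0.98},{"claw":40,"tx":0,"ty":0,"tz":0,"rx":-0.26,"ry":-0.22,"rz":-0.98},{"claw":40,"tx":0,"ty":0,"tz":0,"rx":-0.26,"ry":-0.22,"rz":-0.98},{"claw":40,"tx":0,"ty":0,"tz":0,"rx":0,"ry":0,"rz":0}]'
python3 b.py '(.489,-.1035,.60)' 2 above
```

```text
clock: 22.7
clock: 23.53
clock: 24.45
tcp_pos: [0.4121, -0.1559, 0.3113]
tcp_rot: [0.496, 0.001, 0.868, 0.002]
force: [-0.1, -1.0, 0.0]
finger_gap: 0.0473
abovepeg turn [ 0.02 -0.09 -0.05] shift(tool before) [-0.48  6.29  4.04] (after) [-0.47  6.3   4.04] err 1.0e-18 q [-0.08 -0.46 -0.87  0.11  0.07 -0.04]
place turn [0. 0. 0.] shift(tool before) [2.89 0.   1.67] (after) [2.89 0.   1.67] err 1.4e-19 q [-0.08 -0.26 -0.97 -0.18  0.07 -0.04]
back turn [0. 0. 0.] shift(tool before) [-0.    0.   -3.33] (after) [-0.    0.   -3.33] err 2.4e-17 q [-0.11 -0.75 -1.14  0.15  0.09 -0.05]
[ 0.41265646 -0.15572943  0.16223394] [0.52406606 0.033      0.163     ]
```

```bash
python3 -m pendant '[{"claw":40,"tx":0,"ty":0.9,"tz":0,"rx":0,"ry":-0.09,"rz":-0.05},{"claw":40,"tx":0,"ty":0.9,"tz":0,"rx":0,"ry":0,"rz":0},{"claw":40,"tx":0,"ty":0.9,"tz":0,"rx":0,"ry":0,"rz":0},{"claw":40,"tx":0,"ty":0.9,"tz":0,"rx":0,"ry":0,"rz":0},{"claw":40,"tx":0,"ty":0.9,"tz":0,"rx":0,"ry":0,"rz":0},{"claw":40,"tx":0,"ty":0.9,"tz":0,"rx":0,"ry":0,"rz":0},{"claw":40,"tx":0,"ty":0.9,"tz":0,"rx":0,"ry":0,"rz":0},{"claw":40,"tx":-0.12,"ty":0,"tz":1,"rx":0,"ry":0,"rz":0},{"claw":40,"tx":-0.12,"ty":0,"tz":1,"rx":0,"ry":0,"rz":0},{"claw":40,"tx":-0.12,"ty":0,"tz":1,"rx":0,"ry":0,"rz":0},{"claw":40,"tx":-0.12,"ty":0,"tz":1,"rx":0,"ry":0,"rz":0},{"claw":40,"tx":0,"ty":0,"tz":0,"rx":0,"ry":0,"rz":0}]'
python3 rec.py >> kin.txt
python3 look.py wrist w12;python3 b.py '(.489,-.1035,.60)' 2 above
```

```text
clock: 25.45
tcp_pos: [0.5249, 0.0332, 0.2577]
tcp_rot: [0.494, 0.0, 0.87, 0.001]
force: [-0.8, -0.4, -4.3]
finger_gap: 0.0477
abovepeg turn [ 0.01 -0.14 -0.01] shift(tool before) [-0.12 -0.01 -0.05] (after) [-0.12 -0.01 -0.05] err 1.1e-22 q [-0.08 -0.46 -0.87  0.11  0.07 -0.04]
place turn [0. 0. 0.] shift(tool before) [2.89 0.   1.67] (after) [2.89 0.   1.67] err 1.4e-19 q [-0.08 -0.26 -0.97 -0.18  0.07 -0.04]
back turn [0. 0. 0.] shift(tool before) [-0.    0.   -3.33] (after) [-0.    0.   -3.33] err 2.4e-17 q [-0.11 -0.75 -1.14  0.15  0.09 -0.05]
[ 0.41265646 -0.15572943  0.16223394] [0.52406606 0.033      0.163     ]
```

View pics/w12.png

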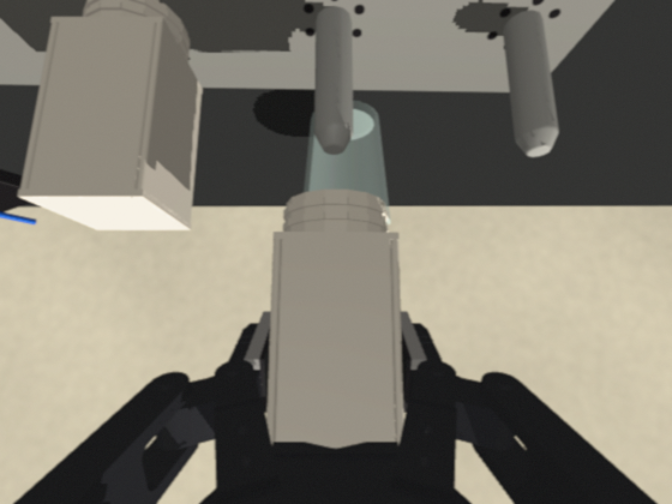

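```bash
python3 -m pendant '[{"claw":40,"tx":-0.05,"ty":0,"tz":-0.05,"rx":0,"ry":-0.12,"rz":0},{"claw":40,"tx":0.43,"ty":0,"tz":0.25,"rx":0,"ry":0,"rz":0},{"claw":40,"tx":0.43,"ty":0,"tz":0.25,"rx":0,"ry":0,"rz":0},{"claw":40,"tx":0.43,"ty":0,"tz":0.25,"rx":0,"ry":0,"rz":0},{"claw":40,"tx":0.43,"ty":0,"tz":0.25,"rx":0,"ry":0,"rz":0},{"claw":40,"tx":0,"ty":0,"tz":0,"rx":0,"ry":0,"rz":0}]'
python3 -m pendant '[{"claw":40,"tx":0.43,"ty":0,"tz":0.25,"rx":0,"ry":0,"rz":0},{"claw":40,"tx":0.35,"ty":0,"tz":0.2,"rx":0,"ry":0,"rz":0},{"claw":40,"tx":0.12,"ty":0,"tz":0.07,"rx":0,"ry":0,"rz":0},{"claw":40,"tx":0,"ty":0,"tz":0,"rx":0,"ry":0,"rz":0}]'
python3 look.py wrist w13
```

```text
clock: 26.0
tcp_pos: [0.5221, 0.033, 0.2075]
tcp_rot: [0.504, -0.0, 0.864, -0.0]
force: [-0.6, 1.0, -3.1]
finger_gap: 0.0475
clock: 26.33
tcp_pos: [0.5242, 0.0329, 0.1791]
tcp_rot: [0.506, -0.001, 0.862, -0.0]
force: [0.6, 0.5, -1.0]
finger_gap: 0.0475
```

View pics/w13.png

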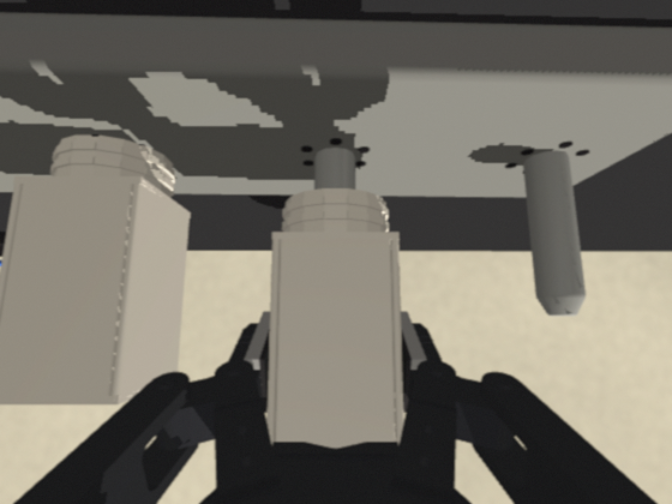

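Centred on peg 2. About 15–20 mm remain; I'll lower it in steps.

```bash
python3 -m pendant '[{"claw":40,"tx":0.2,"ty":0,"tz":0.12,"rx":0,"ry":0,"rz":0},{"claw":40,"tx":0.12,"ty":0,"tz":0.07,"rx":0,"ry":0,"rz":0},{"claw":40,"tx":0,"ty":0,"tz":0,"rx":0,"ry":0,"rz":0}]' | sed -n '2p;4p'
python3 -m pendant '[{"claw":40,"tx":0.09,"ty":0,"tz":0.05,"rx":0,"ry":0,"rz":0},{"claw":40,"tx":0,"ty":0,"tz":0,"rx":0,"ry":0,"rz":0}]'| sed -n '2p;4p'
python3 -m pendant '[{"claw":40,"tx":0.06,"ty":0,"tz":0.03,"rx":0,"ry":0,"rz":0},{"claw":40,"tx":0,"ty":0,"tz":0,"rx":0,"ry":0,"rz":0}]'| sed -n '2p;4p'
python3 -m pendant '[{"claw":40,"tx":0.06,"ty":0,"tz":0.03,"rx":0,"ry":0,"rz":0},{"claw":40,"tx":0,"ty":0,"tz":0,"rx":0,"ry":0,"rz":0}]'| sed -n '2p;4p'
```

```text
tcp_pos: [0.5252, 0.0329, 0.1679]
force: [-0.2, 0.1, -1.6]
tcp_pos: [0.5253, 0.0329, 0.1648]
force: [-0.5, 0.1, -1.3]
tcp_pos: [0.5252, 0.0329, 0.1627]
force: [-0.3, -0.1, -1.0]
tcp_pos: [0.525, 0.0329, 0.1605]
force: [-0.1, 0.7, -0.8]
```

```bash
python3 -m pendant '[{"claw":40,"tx":0.06,"ty":0,"tz":0.03,"rx":0,"ry":0,"rz":0},{"claw":40,"tx":0,"ty":0,"tz":0,"rx":0,"ry":0,"rz":0}]'| sed -n '2p;4p'
python3 -m pendant '[{"claw":40,"tx":0.06,"ty":0,"tz":0.03,"rx":0,"ry":0,"rz":0},{"claw":40,"tx":0,"ty":0,"tz":0,"rx":0,"ry":0,"rz":0}]'| sed -n '2p;4p'
python3 look.py wrist w14
```

```text
tcp_pos: [0.5252, 0.0328, 0.159]
force: [-0.4, 0.2, 0.3]
tcp_pos: [0.5258, 0.0328, 0.1584]
force: [-0.2, 0.2, 2.9]
```

View pics/w14.png

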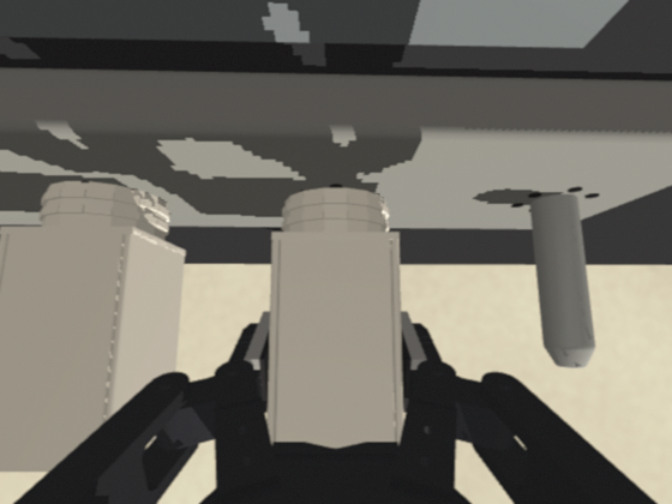

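```bash
python3 -m pendant '[{"claw":52,"tx":0.02,"ty":0,"tz":0.01,"rx":0,"ry":0,"rz":0},{"claw":58,"tx":0,"ty":0,"tz":0,"rx":0,"ry":0,"rz":0},{"claw":62,"tx":0,"ty":0,"tz":0,"rx":0,"ry":0,"rz":0},{"claw":62,"tx":0,"ty":0,"tz":0,"rx":0,"ry":0,"rz":0},{"claw":62,"tx":0,"ty":0,"tz":0,"rx":0,"ry":0,"rz":0},{"claw":62,"tx":0,"ty":0,"tz":0,"rx":0,"ry":0,"rz":0}]'
python3 -m pendant '[{"claw":62,"tx":0,"ty":0,"tz":-0.4,"rx":0,"ry":0,"rz":0},{"claw":62,"tx":0,"ty":0,"tz":-0.8,"rx":0,"ry":0,"rz":0},{"claw":62,"tx":0,"ty":0,"tz":-0.9,"rx":0,"ry":0,"rz":0},{"claw":62,"tx":-0.2,"ty":0,"tz":-0.9,"rx":0,"ry":0,"rz":0},{"claw":62,"tx":-0.8,"ty":0,"tz":-0.6,"rx":0,"ry":0,"rz":0},{"claw":85,"tx":-0.8,"ty":0,"tz":-0.5,"rx":0,"ry":0,"rz":0},{"claw":85,"tx":-0.8,"ty":0,"tz":-0.4,"rx":0,"ry":0,"rz":0},{"claw":85,"tx":0,"ty":-1,"tz":0,"rx":0,"ry":0,"rz":0},{"claw":85,"tx":0,"ty":-1,"tz":0,"rx":0,"ry":0,"rz":0},{"claw":85,"tx":0,"ty":0,"tz":0,"rx":0,"ry":0,"rz":0}]'
for w in scene top; do python3 look.py $w ${w}15; done
python3 - <<'E'
import cv2,numpy as np
a=cv2.imread("pics/scene15.png")[100:420,180:480];b=cv2.imread("pics/top15.png")[140:460,140:500]
cv2.imwrite("pics/m15.png",np.hstack([cv2.resize(a,(400,426)),cv2.resize(b,(400,356),interpolation=2).repeat(1,0)[:356] if 0 else cv2.resize(b,(400,426))]))
E
python3 b.py '(.498,.0365,.849)' 3 pick
```

```text
clock: 28.02
tcp_pos: [0.5248, 0.0329, 0.1559]
tcp_rot: [0.506, -0.001, 0.862, -0.0]
force: [-0.6, -0.4, 0.1]
finger_gap: 0.0618
clock: 28.85
tcp_pos: [0.4452, -0.0309, 0.2922]
tcp_rot: [0.508, 0.002, 0.862, -0.003]
force: [0.5, 0.0, -0.2]
finger_gap: 0.085
turn turn [ 7.4   9.   26.86] shift(tool before) [0. 0. 0.] (after) [0. 0. 0.] err 1.6e-17 q [-0.37 -0.32 -0.5   1.19  0.49  1.97]
above turn [0. 0. 0.] shift(tool before) [-2.39 -0.1  -0.46] (after) [-2.39 -0.1  -0.46] err 5.1e-29 q [-0.54 -0.37 -0.58  1.25  0.51  1.78]
pick turn [0. 0. 0.] shift(tool before) [ 0. -0.  4.] (after) [ 0. -0.  4.] err 1.3e-23 q [-0.39 -0.23 -0.69  0.92  0.49  1.95]
[ 0.4368821  -0.03293235  0.16223394] [0.52656606 0.128      0.163     ]
```

View pics/m15.png

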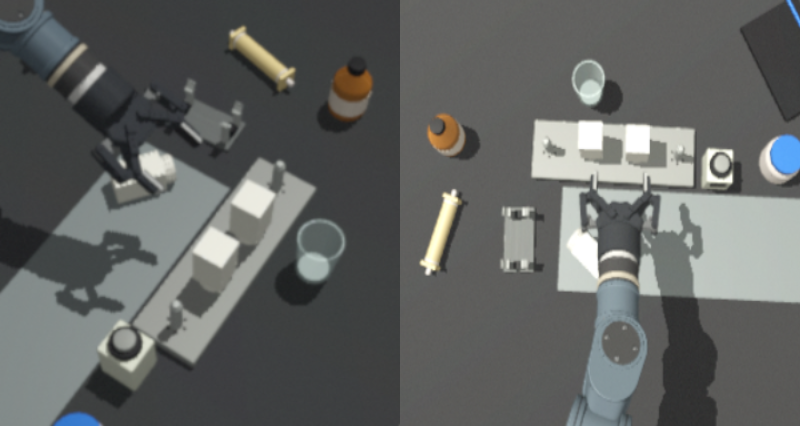

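```bash
python3 -m pendant '[{"claw":85,"tx":0,"ty":0,"tz":0,"rx":0.26,"ry":0.32,"rz":0.96},{"claw":85,"tx":0,"ty":0,"tz":0,"rx":0.26,"ry":0.32,"rz":0.96},{"claw":85,"tx":0,"ty":0,"tz":0,"rx":0.26,"ry":0.32,"rz":0.96},{"claw":85,"tx":0,"ty":0,"tz":0,"rx":0.26,"ry":0.32,"rz":0.96},{"claw":85,"tx":0,"ty":0,"tz":0,"rx":0.26,"ry":0.32,"rz":0.96},{"claw":85,"tx":0,"ty":0,"tz":0,"rx":0.26,"ry":0.32,"rz":0.96},{"claw":85,"tx":0,"ty":0,"tz":0,"rx":0.26,"ry":0.32,"rz":0.96},{"claw":85,"tx":0,"ty":0,"tz":0,"rx":0.26,"ry":0.32,"rz":0.96},{"claw":85,"tx":0,"ty":0,"tz":0,"rx":0.26,"ry":0.32,"rz":0.96},{"claw":85,"tx":0,"ty":0,"tz":0,"rx":0.26,"ry":0.32,"rz":0.96}]' | head -1
python3 -m pendant '[{"claw":85,"tx":0,"ty":0,"tz":0,"rx":0.26,"ry":0.32,"rz":0.96},{"claw":85,"tx":0,"ty":0,"tz":0,"rx":0.26,"ry":0.32,"rz":0.96},{"claw":85,"tx":0,"ty":0,"tz":0,"rx":0.26,"ry":0.32,"rz":0.96},{"claw":85,"tx":0,"ty":0,"tz":0,"rx":0.26,"ry":0.32,"rz":0.96},{"claw":85,"tx":0,"ty":0,"tz":0,"rx":0.26,"ry":0.32,"rz":0.96},{"claw":85,"tx":0,"ty":0,"tz":0,"rx":0.26,"ry":0.32,"rz":0.96},{"claw":85,"tx":0,"ty":0,"tz":0,"rx":0.26,"ry":0.32,"rz":0.96},{"claw":85,"tx":0,"ty":0,"tz":0,"rx":0.26,"ry":0.32,"rz":0.96},{"claw":85,"tx":0,"ty":0,"tz":0,"rx":0.26,"ry":0.32,"rz":0.96}]' | head -1
python3 -m pendant '[{"claw":85,"tx":0,"ty":0,"tz":0,"rx":0.26,"ry":0.32,"rz":0.96},{"claw":85,"tx":0,"ty":0,"tz":0,"rx":0.26,"ry":0.32,"rz":0.96},{"claw":85,"tx":0,"ty":0,"tz":0,"rx":0.26,"ry":0.32,"rz":0.96},{"claw":85,"tx":0,"ty":0,"tz":0,"rx":0.26,"ry":0.32,"rz":0.96},{"claw":85,"tx":0,"ty":0,"tz":0,"rx":0.26,"ry":0.32,"rz":0.96},{"claw":85,"tx":0,"ty":0,"tz":0,"rx":0.26,"ry":0.32,"rz":0.96},{"claw":85,"tx":0,"ty":0,"tz":0,"rx":0.26,"ry":0.32,"rz":0.96},{"claw":85,"tx":0,"ty":0,"tz":0,"rx":0.26,"ry":0.32,"rz":0.96},{"claw":85,"tx":0,"ty":0,"tz":0,"rx":0.26,"ry":0.32,"rz":0.96},{"claw":85,"tx":0,"ty":0,"tz":0,"rx":0,"ry":0,"rz":0}]' 
python3 -m pendant '[{"claw":85,"tx":-0.8,"ty":-0.03,"tz":-0.15,"rx":0,"ry":0,"rz":0},{"claw":85,"tx":-0.8,"ty":-0.03,"tz":-0.15,"rx":0,"ry":0,"rz":0},{"claw":85,"tx":-0.8,"ty":-0.04,"tz":-0.15,"rx":0,"ry":0,"rz":0},{"claw":85,"tx":0,"ty":0,"tz":0,"rx":0,"ry":0,"rz":0},{"claw":85,"tx":0,"ty":0,"tz":0,"rx":0,"ry":0,"rz":0}]' 
python3 b.py '(.498,.0365,.849)' 3 pick; python3 look.py wrist w16; python3 look.py top top16
```

```text
clock: 29.78
clock: 30.53
clock: 31.37
tcp_pos: [0.4451, -0.0262, 0.2892]
tcp_rot: [-0.107, 0.879, 0.399, 0.239]
force: [-1.1, 0.1, -0.3]
finger_gap: 0.085
clock: 31.78
tcp_pos: [0.3972, -0.0769, 0.2647]
tcp_rot: [-0.105, 0.879, 0.4, 0.239]
force: [0.1, -0.8, 1.0]
finger_gap: 0.0849
turn turn [ 0.04 -0.06  0.06] shift(tool before) [0. 0. 0.] (after) [0. 0. 0.] err 1.1e-26 q [-0.54 -0.37 -0.59  1.25  0.51  1.79]
above turn [0. 0. 0.] shift(tool before) [ 0.    0.02 -0.06] (after) [ 0.    0.02 -0.06] err 1.5e-26 q [-0.54 -0.37 -0.58  1.25  0.51  1.78]
pick turn [0. 0. 0.] shift(tool before) [ 0. -0.  4.] (after) [ 0. -0.  4.] err 1.3e-23 q [-0.39 -0.23 -0.69  0.92  0.49  1.95]
[ 0.4368821  -0.03293235  0.16223394] [0.52656606 0.128      0.163     ]
```

View pics/w16.png

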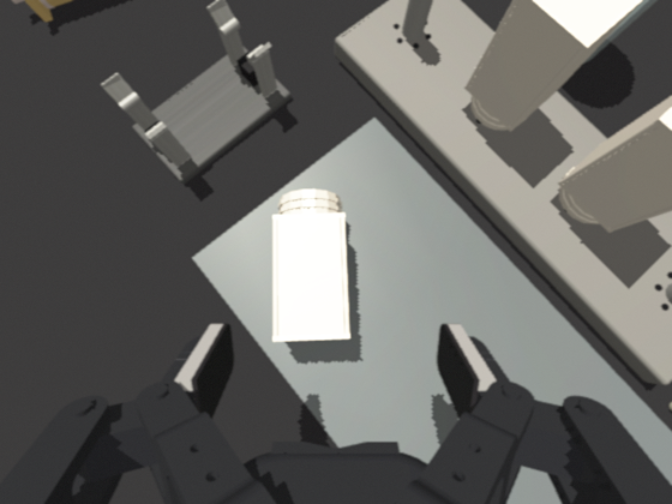

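Bottle A has moved: its centre is now at column 311 where it was 337, and its near edge at row 340 instead of 300. I'll measure it again.

Run:
```python
from fit import *
t=cv2.cvtColor(ctrl.capture("top")["frame"],cv2.COLOR_RGB2BGR); s=cv2.cvtColor(ctrl.capture("scene")["frame"],cv2.COLOR_RGB2BGR)
c=ctrl.capture("wrist"); w=cv2.cvtColor(c["frame"],cv2.COLOR_RGB2BGR)
seed=(259,230); m=comp(w.min(2)>190,seed).astype(float); print(m.sum())
print("wrist",fitpose(bottle_parts,[(c,m,(200,130,330,310))],[.485,.03,.849]))
mt=comp(t.min(2)>215,tuple(proj(cams["top"],[.482,.033,.04]).astype(int))); print(mt.sum())
print("top",fitpose(bottle_parts,[(cams["top"],mt.astype(float),(215,230,305,310))],[.485,.03,.849]))
cv2.imwrite("pics/t17.png",cv2.resize(np.hstack([t[225:315,190:310],s[170:260,190:310]]),(800,300)))
```

```text
8180.0
wrist (array([0.46889236, 0.0294428 , 0.89816211]), np.float64(939.0), [np.float64(8117.0)])
599
top (array([0.47211425, 0.03299042, 0.89701958]), np.float64(31.0625), [np.float64(599.0)])
```

View pics/t17.png

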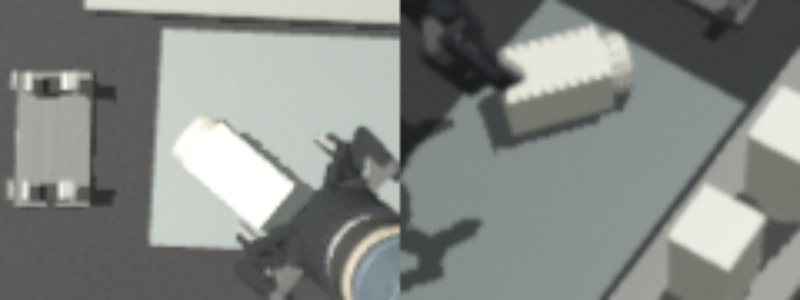

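```bash
python3 b.py '(.4715,.032,.897)' 3 pick
```

```text
turn turn [ 0.32 -0.07 -0.38] shift(tool before) [0. 0. 0.] (after) [0. 0. 0.] err 4.0e-22 q [-0.53 -0.35 -0.57  1.27  0.52  1.73]
above turn [0. 0. 0.] shift(tool before) [-0.63 -0.34 -0.37] (after) [-0.63 -0.34 -0.37] err 1.2e-18 q [-0.59 -0.39 -0.6   1.32  0.52  1.67]
pick turn [0. 0. 0.] shift(tool before) [0. 0. 4.] (after) [0. 0. 4.] err 4.7e-23 q [-0.43 -0.27 -0.72  0.98  0.51  1.85]
[ 0.41378396 -0.04028492  0.16223394] [0.52656606 0.128      0.163     ]
```

```bash
python3 -m pendant '[{"claw":85,"tx":0,"ty":0,"tz":-0.3,"rx":0.32,"ry":-0.07,"rz":-0.38},{"claw":85,"tx":-0.63,"ty":-0.34,"tz":0,"rx":0,"ry":0,"rz":0},{"claw":85,"tx":0,"ty":0,"tz":0,"rx":0,"ry":0,"rz":0},{"claw":85,"tx":0,"ty":0,"tz":0,"rx":0,"ry":0,"rz":0}]'
python3 b.py '(.4715,.032,.897)' 3 pick; python3 look.py wrist w18
```

```text
clock: 32.37
tcp_pos: [0.3764, -0.0866, 0.2637]
tcp_rot: [-0.113, 0.871, 0.417, 0.233]
force: [0.4, 0.2, 0.3]
finger_gap: 0.0848
turn turn [-0.    0.   -0.04] shift(tool before) [0. 0. 0.] (after) [0. 0. 0.] err 1.6e-30 q [-0.59 -0.39 -0.6   1.31  0.52  1.67]
above turn [0. 0. 0.] shift(tool before) [ 0.03  0.01 -0.08] (after) [ 0.03  0.01 -0.08] err 2.4e-26 q [-0.59 -0.39 -0.6   1.32  0.52  1.67]
pick turn [0. 0. 0.] shift(tool before) [0. 0. 4.] (after) [0. 0. 4.] err 4.7e-23 q [-0.43 -0.27 -0.72  0.98  0.51  1.85]
[ 0.41378396 -0.04028492  0.16223394] [0.52656606 0.128      0.163     ]
```

View pics/w18.png

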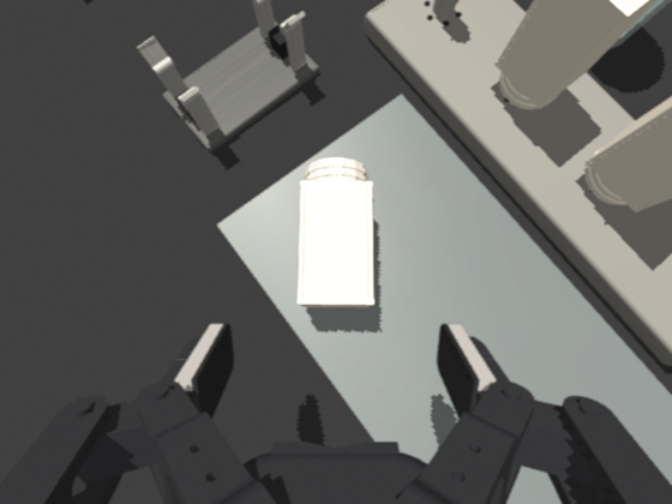

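Centred at column 336 and aligned. Descending and gripping.

```bash
python3 -m pendant '[{"claw":85,"tx":0,"ty":0,"tz":0.8,"rx":0,"ry":0,"rz":0},{"claw":85,"tx":0,"ty":0,"tz":0.8,"rx":0,"ry":0,"rz":0},{"claw":80,"tx":0,"ty":0,"tz":0.8,"rx":0,"ry":0,"rz":0},{"claw":80,"tx":0,"ty":0,"tz":0.8,"rx":0,"ry":0,"rz":0},{"claw":80,"tx":0,"ty":0,"tz":0.75,"rx":0,"ry":0,"rz":0},{"claw":80,"tx":0,"ty":0,"tz":0,"rx":0,"ry":0,"rz":0},{"claw":80,"tx":0,"ty":0,"tz":0,"rx":0,"ry":0,"rz":0}]' 40
python3 -m pendant '[{"claw":40,"tx":0,"ty":0,"tz":0,"rx":0,"ry":0,"rz":0},{"claw":40,"tx":0,"ty":0,"tz":0,"rx":0,"ry":0,"rz":0},{"claw":40,"tx":0,"ty":0,"tz":0,"rx":0,"ry":0,"rz":0},{"claw":40,"tx":0,"ty":0,"tz":0,"rx":0,"ry":0,"rz":0},{"claw":40,"tx":0,"ty":0,"tz":0,"rx":0,"ry":0,"rz":0},{"claw":40,"tx":0,"ty":0,"tz":0,"rx":0,"ry":0,"rz":0},{"claw":40,"tx":0,"ty":0,"tz":0,"rx":0,"ry":0,"rz":0}]' 40
python3 -m pendant '[{"claw":40,"tx":0.25,"ty":0,"tz":-0.43,"rx":0,"ry":0,"rz":0},{"claw":40,"tx":0.5,"ty":0,"tz":-0.87,"rx":0,"ry":0,"rz":0},{"claw":40,"tx":0.5,"ty":0,"tz":-0.87,"rx":0,"ry":0,"rz":0},{"claw":40,"tx":0.5,"ty":0,"tz":-0.87,"rx":0,"ry":0,"rz":0},{"claw":40,"tx":0.5,"ty":0,"tz":-0.87,"rx":0,"ry":0,"rz":0},{"claw":40,"tx":0.25,"ty":0,"tz":-0.43,"rx":0,"ry":0,"rz":0},{"claw":40,"tx":0,"ty":0,"tz":0,"rx":0,"ry":0,"rz":0}]' 40
python3 look.py wrist w19;  python3 b.py '(.4715,.032,.897)' 3 place
```

```text
clock: 33.0
tcp_pos: [0.413, -0.0395, 0.1604]
tcp_rot: [-0.114, 0.871, 0.418, 0.232]
force: [-0.2, -0.5, 0.8]
finger_gap: 0.0798
clock: 33.58
tcp_pos: [0.4142, -0.0414, 0.1631]
tcp_rot: [-0.111, 0.871, 0.418, 0.234]
force: [-2.4, -2.8, 6.9]
finger_gap: 0.0472
clock: 34.17
tcp_pos: [0.4147, -0.0415, 0.3164]
tcp_rot: [-0.109, 0.87, 0.418, 0.236]
force: [0.9, 0.2, 0.0]
finger_gap: 0.0476
lift turn [0. 0. 0.] shift(tool before) [-0.06 -0.    0.11] (after) [-0.06 -0.    0.11] err 3.4e-23 q [-0.43 -0.38 -0.5   1.3   0.51  1.85]
turn2 turn [ -7.05  -9.23 -26.41] shift(tool before) [0. 0. 0.] (after) [0. 0. 0.] err 2.2e-16 q [-0.37 -0.95 -1.01  0.49  0.32 -0.19]
abovepeg turn [0. 0. 0.] shift(tool before) [-0.52  5.64  4.03] (after) [-0.52  5.64  4.03] err 7.9e-20 q [ 0.15 -0.39 -0.82  0.09 -0.13  0.07]
place turn [0. 0. 0.] shift(tool before) [2.89 0.   1.67] (after) [2.89 0.   1.67] err 1.5e-20 q [ 0.15 -0.2  -0.91 -0.19 -0.13  0.07]
back turn [0. 0. 0.] shift(tool before) [-0.    0.   -3.33] (after) [-0.    0.   -3.33] err 1.8e-17 q [ 0.19 -0.63 -1.07  0.08 -0.16  0.09]
[ 0.41378396 -0.04028492  0.16223394] [0.52656606 0.128      0.163     ]
```

View pics/w19.png

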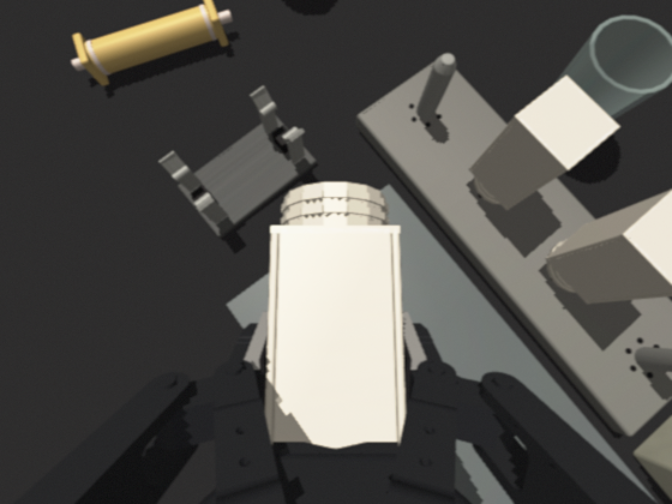

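Run:
```python
from go import *
p,R,q=cur(); print(R.T@np.array([.03,0.02,0.02])/.03)
```

```text
[ 1.32514906  0.36450074 -0.00283946]
```

```bash
python3 -m pendant '[{"claw":40,"tx":0.66,"ty":0.18,"tz":0,"rx":0,"ry":0,"rz":0},{"claw":40,"tx":0.66,"ty":0.18,"tz":0,"rx":0,"ry":0,"rz":0},{"claw":40,"tx":0,"ty":0,"tz":0,"rx":-0.25,"ry":-0.33,"rz":-0.945},{"claw":40,"tx":0,"ty":0,"tz":0,"rx":-0.25,"ry":-0.33,"rz":-0.945},{"claw":40,"tx":0,"ty":0,"tz":0,"rx":-0.25,"ry":-0.33,"rz":-0.945},{"claw":40,"tx":0,"ty":0,"tz":0,"rx":-0.25,"ry":-0.33,"rz":-0.945},{"claw":40,"tx":0,"ty":0,"tz":0,"rx":-0.25,"ry":-0.33,"rz":-0.945},{"claw":40,"tx":0,"ty":0,"tz":0,"rx":-0.25,"ry":-0.33,"rz":-0.945},{"claw":40,"tx":0,"ty":0,"tz":0,"rx":-0.25,"ry":-0.33,"rz":-0.945},{"claw":40,"tx":0,"ty":0,"tz":0,"rx":-0.25,"ry":-0.33,"rz":-0.945}]' |head -1
python3 -m pendant '[{"claw":40,"tx":0,"ty":0,"tz":0,"rx":-0.25,"ry":-0.33,"rz":-0.945},{"claw":40,"tx":0,"ty":0,"tz":0,"rx":-0.25,"ry":-0.33,"rz":-0.945},{"claw":40,"tx":0,"ty":0,"tz":0,"rx":-0.25,"ry":-0.33,"rz":-0.945},{"claw":40,"tx":0,"ty":0,"tz":0,"rx":-0.25,"ry":-0.33,"rz":-0.945},{"claw":40,"tx":0,"ty":0,"tz":0,"rx":-0.25,"ry":-0.33,"rz":-0.945},{"claw":40,"tx":0,"ty":0,"tz":0,"rx":-0.25,"ry":-0.33,"rz":-0.945},{"claw":40,"tx":0,"ty":0,"tz":0,"rx":-0.25,"ry":-0.33,"rz":-0.945},{"claw":40,"tx":0,"ty":0,"tz":0,"rx":-0.25,"ry":-0.33,"rz":-0.945},{"claw":40,"tx":0,"ty":0,"tz":0,"rx":-0.25,"ry":-0.33,"rz":-0.945},{"claw":40,"tx":0,"ty":0,"tz":0,"rx":-0.25,"ry":-0.33,"rz":-0.945}]' |head -1
python3 -m pendant '[{"claw":40,"tx":0,"ty":0,"tz":0,"rx":-0.25,"ry":-0.33,"rz":-0.945},{"claw":40,"tx":0,"ty":0,"tz":0,"rx":-0.25,"ry":-0.33,"rz":-0.945},{"claw":40,"tx":0,"ty":0,"tz":0,"rx":-0.25,"ry":-0.33,"rz":-0.945},{"claw":40,"tx":0,"ty":0,"tz":0,"rx":-0.25,"ry":-0.33,"rz":-0.945},{"claw":40,"tx":0,"ty":0,"tz":0,"rx":-0.25,"ry":-0.33,"rz":-0.945},{"claw":40,"tx":0,"ty":0,"tz":0,"rx":-0.25,"ry":-0.33,"rz":-0.945},{"claw":40,"tx":0,"ty":0,"tz":0,"rx":-0.25,"ry":-0.33,"rz":-0.945},{"claw":40,"tx":0,"ty":0,"tz":0,"rx":-0.25,"ry":-0.33,"rz":-0.945},{"claw":40,"tx":0,"ty":0,"tz":0,"rx":-0.25,"ry":-0.33,"rz":-0.945},{"claw":40,"tx":0,"ty":0,"tz":0,"rx":-0.25,"ry":-0.33,"rz":-0.945},{"claw":40,"tx":0,"ty":0,"tz":0,"rx":0,"ry":0,"rz":0}]'
python3 b.py '(.4715,.032,.897)' 3 above
```

```text
clock: 35.05
clock: 35.88
clock: 36.8
tcp_pos: [0.4424, -0.0209, 0.3267]
tcp_rot: [0.495, -0.001, 0.869, 0.001]
force: [-0.5, -0.2, -0.6]
finger_gap: 0.0477
abovepeg turn [ 0.03 -0.14  0.02] shift(tool before) [0.38 4.95 3.51] (after) [0.44 4.96 3.49] err 3.6e-21 q [ 0.15 -0.39 -0.82  0.09 -0.13  0.07]
place turn [0. 0. 0.] shift(tool before) [2.89 0.   1.67] (after) [2.89 0.   1.67] err 1.5e-20 q [ 0.15 -0.2  -0.91 -0.19 -0.13  0.07]
back turn [0. 0. 0.] shift(tool before) [-0.    0.   -3.33] (after) [-0.    0.   -3.33] err 1.8e-17 q [ 0.19 -0.63 -1.07  0.08 -0.16  0.09]
[ 0.41378396 -0.04028492  0.16223394] [0.52656606 0.128      0.163     ]
```

```bash
python3 -m pendant '[{"claw":40,"tx":0,"ty":0.99,"tz":0,"rx":0,"ry":-0.14,"rz":0},{"claw":40,"tx":0,"ty":0.99,"tz":0,"rx":0,"ry":0,"rz":0},{"claw":40,"tx":0,"ty":0.99,"tz":0,"rx":0,"ry":0,"rz":0},{"claw":40,"tx":0,"ty":0.99,"tz":0,"rx":0,"ry":0,"rz":0},{"claw":40,"tx":0,"ty":1,"tz":0,"rx":0,"ry":0,"rz":0},{"claw":40,"tx":0,"ty":0,"tz":0.88,"rx":0,"ry":0,"rz":0},{"claw":40,"tx":0.11,"ty":0,"tz":0.88,"rx":0,"ry":0,"rz":0},{"claw":40,"tx":0.11,"ty":0,"tz":0.87,"rx":0,"ry":0,"rz":0},{"claw":40,"tx":0.2,"ty":0,"tz":0.87,"rx":0,"ry":0,"rz":0},{"claw":40,"tx":0,"ty":0,"tz":0,"rx":0,"ry":0,"rz":0},{"claw":40,"tx":0,"ty":0,"tz":0,"rx":0,"ry":0,"rz":0}]'
python3 look.py wrist w20;python3 b.py '(.4715,.032,.897)' 3 above
```

```text
clock: 37.72
tcp_pos: [0.5268, 0.1279, 0.262]
tcp_rot: [0.497, -0.001, 0.868, -0.0]
force: [-0.6, 0.1, -1.1]
finger_gap: 0.0476
abovepeg turn [ 0.01 -0.01  0.02] shift(tool before) [ 0.07 -0.    0.02] (after) [ 0.07 -0.    0.02] err 3.6e-23 q [ 0.15 -0.39 -0.82  0.09 -0.13  0.07]
place turn [0. 0. 0.] shift(tool before) [2.89 0.   1.67] (after) [2.89 0.   1.67] err 1.5e-20 q [ 0.15 -0.2  -0.91 -0.19 -0.13  0.07]
back turn [0. 0. 0.] shift(tool before) [-0.    0.   -3.33] (after) [-0.    0.   -3.33] err 1.8e-17 q [ 0.19 -0.63 -1.07  0.08 -0.16  0.09]
[ 0.41378396 -0.04028492  0.16223394] [0.52656606 0.128      0.163     ]
```

View pics/w20.png

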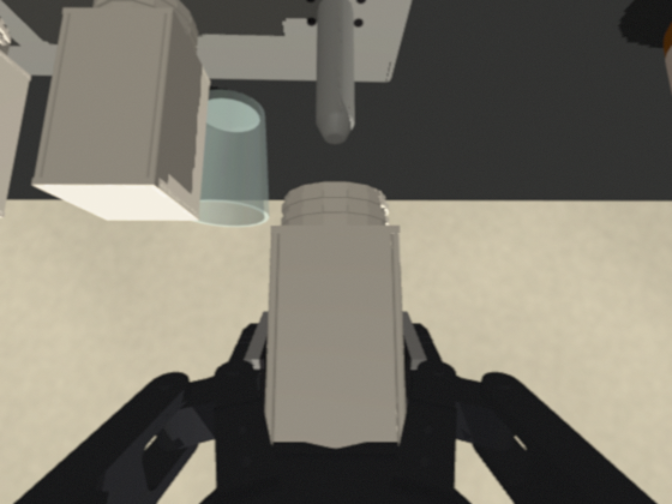

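```bash
python3 -m pendant '[{"claw":40,"tx":0.43,"ty":0,"tz":0.25,"rx":0,"ry":0,"rz":0},{"claw":40,"tx":0.43,"ty":0,"tz":0.25,"rx":0,"ry":0,"rz":0},{"claw":40,"tx":0.43,"ty":0,"tz":0.25,"rx":0,"ry":0,"rz":0},{"claw":40,"tx":0.43,"ty":0,"tz":0.25,"rx":0,"ry":0,"rz":0},{"claw":40,"tx":0,"ty":0,"tz":0,"rx":0,"ry":0,"rz":0}]' | sed -n '2p;4p'
python3 look.py wrist w21
python3 -m pendant '[{"claw":40,"tx":0.43,"ty":0,"tz":0.25,"rx":0,"ry":0,"rz":0},{"claw":40,"tx":0.43,"ty":0,"tz":0.25,"rx":0,"ry":0,"rz":0},{"claw":40,"tx":0.2,"ty":0,"tz":0.12,"rx":0,"ry":0,"rz":0},{"claw":40,"tx":0,"ty":0,"tz":0,"rx":0,"ry":0,"rz":0}]' | sed -n '2p;4p'
python3 look.py wrist w22; python3 -c "
import cv2,numpy as np
a=cv2.imread('pics/w21.png');b=cv2.imread('pics/w22.png')
cv2.imwrite('pics/m22.png',np.hstack([cv2.resize(a,(400,300)),cv2.resize(b,(400,300))]))"
```

```text
tcp_pos: [0.5263, 0.1279, 0.2055]
force: [-1.1, -0.4, -2.2]
tcp_pos: [0.5281, 0.128, 0.1707]
force: [-0.3, -0.6, -1.1]
```

View pics/m22.png

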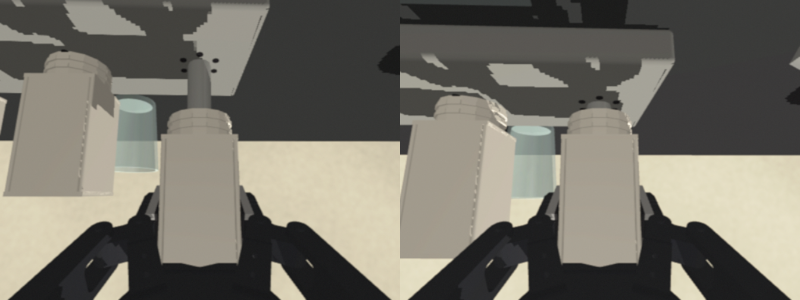

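```bash
python3 -m pendant '[{"claw":40,"tx":0.12,"ty":0,"tz":0.07,"rx":0,"ry":0,"rz":0},{"claw":40,"tx":0.06,"ty":0,"tz":0.03,"rx":0,"ry":0,"rz":0},{"claw":40,"tx":0,"ty":0,"tz":0,"rx":0,"ry":0,"rz":0}]' | sed -n '2p;4p'
python3 -m pendant '[{"claw":40,"tx":0.06,"ty":0,"tz":0.03,"rx":0,"ry":0,"rz":0},{"claw":40,"tx":0,"ty":0,"tz":0,"rx":0,"ry":0,"rz":0}]'| sed -n '2p;4p'
python3 -m pendant '[{"claw":40,"tx":0.06,"ty":0,"tz":0.03,"rx":0,"ry":0,"rz":0},{"claw":40,"tx":0,"ty":0,"tz":0,"rx":0,"ry":0,"rz":0}]'| sed -n '2p;4p'
```

```text
tcp_pos: [0.5289, 0.1281, 0.1659]
force: [0.1, 0.2, -0.5]
tcp_pos: [0.5286, 0.1281, 0.1634]
force: [0.2, 0.3, -1.0]
tcp_pos: [0.5284, 0.1281, 0.1612]
force: [0.2, 0.1, -0.2]
```

```bash
python3 -m pendant '[{"claw":40,"tx":0.06,"ty":0,"tz":0.03,"rx":0,"ry":0,"rz":0},{"claw":40,"tx":0,"ty":0,"tz":0,"rx":0,"ry":0,"rz":0}]'| sed -n '2p;4p'
python3 -m pendant '[{"claw":40,"tx":0.05,"ty":0,"tz":0.03,"rx":0,"ry":0,"rz":0},{"claw":40,"tx":0,"ty":0,"tz":0,"rx":0,"ry":0,"rz":0}]'| sed -n '2p;4p'
python3 -m pendant '[{"claw":40,"tx":0.03,"ty":0,"tz":0.02,"rx":0,"ry":0,"rz":0},{"claw":40,"tx":0,"ty":0,"tz":0,"rx":0,"ry":0,"rz":0}]'| sed -n '2p;4p'
```

```text
tcp_pos: [0.5292, 0.1282, 0.1607]
force: [-1.0, 0.0, 1.6]
tcp_pos: [0.5299, 0.1282, 0.1603]
force: [-1.9, -0.5, 6.0]
tcp_pos: [0.5303, 0.1283, 0.16]
force: [-4.7, -1.0, 8.3]
```

```bash
python3 -m pendant '[{"claw":52,"tx":0,"ty":0,"tz":0,"rx":0,"ry":0,"rz":0},{"claw":58,"tx":0,"ty":0,"tz":0,"rx":0,"ry":0,"rz":0},{"claw":62,"tx":0,"ty":0,"tz":0,"rx":0,"ry":0,"rz":0},{"claw":62,"tx":0,"ty":0,"tz":0,"rx":0,"ry":0,"rz":0},{"claw":62,"tx":0,"ty":0,"tz":0,"rx":0,"ry":0,"rz":0}]'
python3 -m pendant '[{"claw":62,"tx":0,"ty":0,"tz":-0.4,"rx":0,"ry":0,"rz":0},{"claw":62,"tx":0,"ty":0,"tz":-0.8,"rx":0,"ry":0,"rz":0},{"claw":62,"tx":0,"ty":0,"tz":-0.9,"rx":0,"ry":0,"rz":0},{"claw":62,"tx":-0.2,"ty":0,"tz":-0.9,"rx":0,"ry":0,"rz":0},{"claw":62,"tx":-0.8,"ty":0,"tz":-0.6,"rx":0,"ry":0,"rz":0},{"claw":85,"tx":-0.8,"ty":0,"tz":-0.5,"rx":0,"ry":0,"rz":0},{"claw":85,"tx":-0.8,"ty":0,"tz":-0.4,"rx":0,"ry":0,"rz":0},{"claw":85,"tx":-0.8,"ty":-0.8,"tz":-0.4,"rx":0,"ry":0,"rz":0},{"claw":85,"tx":0,"ty":-1,"tz":0,"rx":0,"ry":0,"rz":0},{"claw":85,"tx":0,"ty":-1,"tz":0,"rx":0,"ry":0,"rz":0},{"claw":85,"tx":0,"ty":0,"tz":0,"rx":0,"ry":0,"rz":0}]'
python3 - <<'E'
from fit import *
c1=ctrl.capture("scene");c2=ctrl.capture("top")
for n,c in(("scene",c1),("top",c2)):
    cv2.imwrite(f"pics/raw_{n}.png",cv2.cvtColor(c["frame"],cv2.COLOR_RGB2BGR))
    for q,z in(("column_mid",.017),("clip",.04),("seat",0)):
        for r in ctrl.tip_of(c,q): print(n,q,r["p"],np.round(onz(c,r["pixel"],z),4))
s=cv2.imread("pics/raw_scene.png");t=cv2.imread("pics/raw_top.png")
cv2.imwrite("pics/m23.png",np.hstack([cv2.resize(s[80:320,190:390],(400,480)),cv2.resize(t[150:310,120:280],(400,480))]))
E
```

```text
clock: 40.12
tcp_pos: [0.5281, 0.128, 0.1558]
tcp_rot: [0.502, -0.001, 0.865, 0.0]
force: [0.2, -1.0, 0.6]
finger_gap: 0.0621
clock: 41.03
tcp_pos: [0.4516, 0.0397, 0.3193]
tcp_rot: [0.503, 0.002, 0.864, -0.003]
force: [-0.9, -1.0, -0.6]
finger_gap: 0.085
scene column_mid 0.6 [0.4988 0.3782 0.017 ]
scene column_mid 0.57 [0.7828 0.0318 0.017 ]
scene column_mid 0.19 [0.6709 0.128  0.017 ]
scene clip 0.71 [0.501  0.1893 0.04  ]
scene seat 0.61 [0.5013 0.1978 0.    ]
top column_mid 0.73 [0.5102 0.3657 0.017 ]
top clip 0.78 [0.4935 0.1837 0.04  ]
top seat 0.51 [0.7892 0.0454 0.    ]
```

View pics/m23.png

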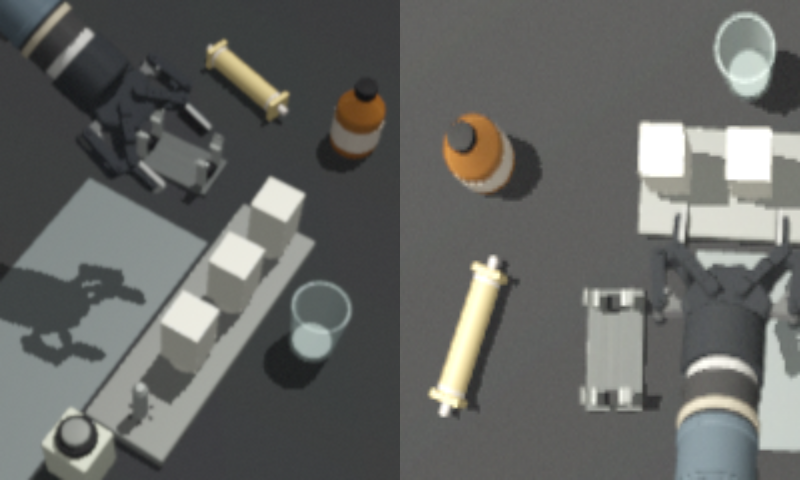

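```bash
cat > col.py <<'E'
from fit import *
def colmask(f):
    h=cv2.cvtColor(f,cv2.COLOR_BGR2HSV); return (h[...,0]>14)&(h[...,0]<34)&(h[...,1]>35)&(h[...,2]>120)
def seecol(ft,fs,x,y,yaw,z=.017):
    obs=[]
    for n,f in(("top",ft),("scene",fs)):
        s=proj(cams[n],[x,y,z]).astype(int); roi=(s[0]-45,s[1]-45,s[0]+45,s[1]+45)
        m=colmask(f); mm=np.zeros_like(m); mm[roi[1]:roi[3],roi[0]:roi[2]]=m[roi[1]:roi[3],roi[0]:roi[2]]
        nn,l,st,_=cv2.connectedComponentsWithStats(mm.astype(np.uint8)); k=1+np.argmax(st[1:,4]); mm=l==k
        obs.append((cams[n],mm.astype(float),roi))
    pf=lambda a,b,c: column_parts(a,b,c,z)
    for nm,o in(("top",obs[:1]),("scene",obs[1:]),("both",obs)):
        r=fitpose(pf,o,[x,y,yaw]); print(nm,np.round(r[0],4),r[1:])
    return r[0]
E
python3 - <<'E'
from col import *
t=cv2.imread("pics/raw_top.png");s=cv2.imread("pics/raw_scene.png")
v=seecol(t,s,.505,.367,-.3)
for n,f in(("top",t),("scene",s)):
    o=cv2.resize(f,None,fx=4,fy=4,interpolation=cv2.INTER_CUBIC)
    for p in column_parts(*v):
        q=np.array([proj(cams[n],X) for X in p]); cv2.polylines(o,[cv2.convexHull(np.round((q+.5)*4).astype(np.int32))],True,(0,0,255),1)
    # clip plate guess
    cx,cy,yw=.497,.188,0.026*-1
    for L,W,z in((.118,.066,.008),(.12,.03,.025)):
        R=Rn.from_euler("z",yw).as_matrix()
        q=np.array([proj(cams[n],R@[a*L/2,b*W/2,0]+[cx,cy,z]) for a,b in((-1,-1),(-1,1),(1,1),(1,-1))])
        cv2.polylines(o,[np.round((q+.5)*4).astype(np.int32)],True,(255,0,255),1)
    roi=dict(top=(130,220,240,310),scene=(240,90,350,190))[n]
    cv2.imwrite(f"pics/col_{n}.png",o[roi[1]*4:roi[3]*4,roi[0]*4:roi[2]*4])
E
```

```text
top [ 0.5135  0.3497 -0.1817] (np.float64(286.375), [np.float64(319.0)])
scene [ 0.5014  0.3681 -0.2789] (np.float64(136.5), [np.float64(419.0)])
both [ 0.4995  0.3618 -0.3035] (np.float64(502.75), [np.float64(319.0), np.float64(419.0)])
```

View pics/col_top.png

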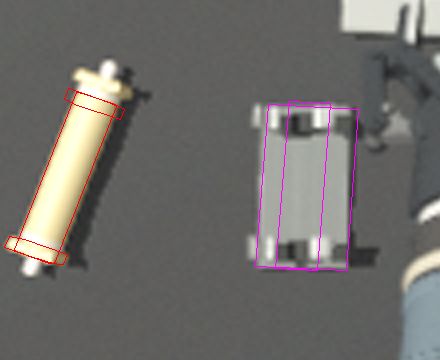

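View pics/col_scene.png

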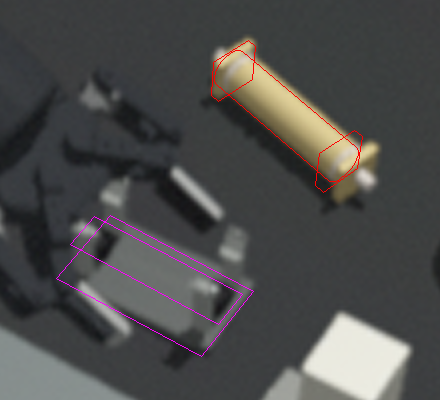

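```bash
sed -i 's/in(.052,.060) for b/in(.060,.068) for b/' fit.py
python3 - <<'E'
from col import *
t=cv2.imread("pics/raw_top.png");s=cv2.imread("pics/raw_scene.png")
v=seecol(t,s,.505,.365,-.3)
E
cat > c.py <<'E'
from go import *
def down(yaw): # tool down, tool x along yaw
    x=np.array([np.cos(yaw),np.sin(yaw),0]);z=np.array([0,0,-1.]);return np.stack([x,np.cross(z,x),z],1)
E
python3 - <<'E'
from c import *
p,R,q=cur()
for yaw in(0,np.pi):
  Rd=down(yaw)
  show([("turn",p,Rd),("overclip",np.array([.44,.188,.36]),Rd),("overcol",np.array([.505,.365,.30]),down(yaw-.3)),("pick",np.array([.505,.365,.179]),down(yaw-.3))])
E
```

```text
top [ 0.5067  0.3573 -0.3076] (np.float64(266.125), [np.float64(319.0)])
scene [ 0.5054  0.3672 -0.293 ] (np.float64(144.3125), [np.float64(419.0)])
both [ 0.5064  0.3597 -0.3093] (np.float64(510.375), [np.float64(319.0), np.float64(419.0)])
turn turn [-1.804e+01  3.000e-02 -3.109e+01] shift(tool before) [0. 0. 0.] (after) [0. 0. 0.] err 1.4e-03 q [-0.03 -0.14 -0.25  1.46 -0.01 -3.13]
overclip turn [0. 0. 0.] shift(tool before) [-0.38 -4.76 -1.42] (after) [-0.38 -4.76 -1.42] err 4.3e-04 q [ 0.26 -0.08 -0.11  1.53  0.   -2.88]
overcol turn [0.   0.   3.44] shift(tool before) [ 2.17 -5.9   2.  ] (after) [ 0.33 -6.28  2.  ] err 1.1e-19 q [ 0.52  0.3   0.18  1.45  0.   -2.32]
pick turn [0. 0. 0.] shift(tool before) [0.   0.   4.03] (after) [0.   0.   4.03] err 2.7e-25 q [ 0.52  0.37  0.01  1.22 -0.   -2.32]
turn turn [ 0.02 12.05  0.06] shift(tool before) [0. 0. 0.] (after) [0. 0. 0.] err 2.9e-17 q [-0.05 -0.14 -0.26  1.46  0.   -0.05]
overclip turn [0. 0. 0.] shift(tool before) [ 0.38  4.76 -1.42] (after) [ 0.38  4.76 -1.42] err 1.5e-23 q [ 0.26 -0.08 -0.11  1.53  0.    0.26]
overcol turn [0.   0.   3.44] shift(tool before) [-2.17  5.9   2.  ] (after) [-0.33  6.28  2.  ] err 1.1e-19 q [0.52 0.3  0.18 1.45 0.   0.82]
pick turn [0. 0. 0.] shift(tool before) [0.   0.   4.03] (after) [0.   0.   4.03] err 2.6e-25 q [ 0.52  0.37  0.01  1.22 -0.    0.82]
```

```bash
python3 -m pendant '[{"claw":85,"tx":0,"ty":0,"tz":0,"rx":0,"ry":1,"rz":0},{"claw":85,"tx":0,"ty":0,"tz":0,"rx":0,"ry":1,"rz":0},{"claw":85,"tx":0,"ty":0,"tz":0,"rx":0,"ry":1,"rz":0},{"claw":85,"tx":0,"ty":0,"tz":0,"rx":0,"ry":1,"rz":0},{"claw":85,"tx":0,"ty":0,"tz":0,"rx":0,"ry":1,"rz":0},{"claw":85,"tx":0,"ty":0,"tz":0,"rx":0,"ry":1,"rz":0},{"claw":85,"tx":0,"ty":0,"tz":0,"rx":0,"ry":1,"rz":0},{"claw":85,"tx":0,"ty":0,"tz":0,"rx":0,"ry":1,"rz":0},{"claw":85,"tx":0,"ty":0,"tz":0,"rx":0,"ry":1,"rz":0},{"claw":85,"tx":0,"ty":0,"tz":0,"rx":0,"ry":1,"rz":0},{"claw":85,"tx":0,"ty":0,"tz":0,"rx":0,"ry":1,"rz":0},{"claw":85,"tx":0,"ty":0,"tz":0,"rx":0,"ry":1,"rz":0}]' | head -1
python3 -m pendant '[{"claw":85,"tx":-0.3,"ty":0.95,"tz":-0.25,"rx":0,"ry":0,"rz":0},{"claw":85,"tx":-0.3,"ty":0.95,"tz":-0.25,"rx":0,"ry":0,"rz":0},{"claw":85,"tx":-0.3,"ty":0.95,"tz":-0.25,"rx":0,"ry":0,"rz":0},{"claw":85,"tx":-0.3,"ty":0.95,"tz":-0.25,"rx":0,"ry":0,"rz":0},{"claw":85,"tx":-0.3,"ty":0.95,"tz":-0.25,"rx":0,"ry":0,"rz":0},{"claw":85,"tx":0,"ty":0,"tz":0,"rx":0,"ry":0,"rz":0},{"claw":85,"tx":0,"ty":0,"tz":0,"rx":0,"ry":0,"rz":0},{"claw":85,"tx":0,"ty":0,"tz":0,"rx":0,"ry":0,"rz":0}]'
python3 look.py wrist w24
```

```text
clock: 42.43
clock: 43.1
tcp_pos: [0.4958, 0.1873, 0.3551]
tcp_rot: [0.002, -0.002, 1.0, -0.001]
force: [-0.3, -0.2, -0.1]
finger_gap: 0.0848
```

View pics/w24.png

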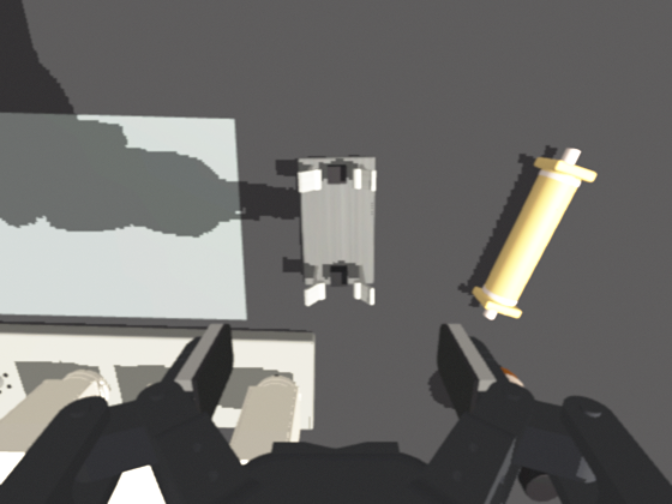

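Run:
```python
from fit import *
for i in range(3):
    c=ctrl.capture("wrist")
    A=[onz(c,np.array(p)/1.2,.008)[:2] for p in[(299,158),(376,157),(374,283),(303,285)]]
    B=[onz(c,np.array(p)/1.2,.025)[:2] for p in[(337,173),(338.5,274)]]
    C=[onz(c,np.array(p)/1.2,.017)[:2] for p in[(571,156),(490,313)]]
    print(np.round(A,4).tolist(),np.mean(A,0),np.round(B,4).tolist(),np.round(C,4).tolist(),np.mean(C,0),"yaw",np.arctan2(*(C[1]-C[0])[::-1]))
    for q,z in(("clip",.04),("seat",0),("column_mid",.017)):
        for r in ctrl.tip_of(c,q): print("  ",q,r["p"],np.array(r["pixel"])*1.2,np.round(onz(c,r["pixel"],z),4))
w=cv2.cvtColor(c["frame"],cv2.COLOR_RGB2BGR); cv2.imwrite("pics/w24z.png",cv2.resize(w[115:270,235:500],(795,465),interpolation=cv2.INTER_CUBIC))
```

```text
[[0.4358, 0.154], [0.4348, 0.2194], [0.5512, 0.2221], [0.5536, 0.1544]] [0.49382743 0.18747546] [[0.4462, 0.1863], [0.535, 0.1881]] [[0.4328, 0.3787], [0.578, 0.3329]] [0.50539011 0.35579931] yaw -0.30578331894246663
   clip 0.73 [337.56 239.88] [0.4985 0.1869 0.04  ]
   column_mid 0.82 [529.8  241.44] [0.5064 0.358  0.017 ]
   column_mid 0.45 [274.68 389.04] [0.6672 0.1229 0.017 ]
   column_mid 0.35 [ 90.96 380.04] [ 0.6568 -0.0651  0.017 ]
[[0.4361, 0.1535], [0.4351, 0.2189], [0.5518, 0.2215], [0.554, 0.1536]] [0.49423503 0.18686151] [[0.4466, 0.1857], [0.5355, 0.1874]] [[0.4335, 0.3785], [0.5788, 0.3324]] [0.50614826 0.35541854] yaw -0.3073542456095875
   clip 0.73 [338.28 237.96] [0.4973 0.1869 0.04  ]
   clip 0.61 [ 53.64 424.08] [ 0.6917 -0.0965  0.04  ]
   column_mid 0.88 [528.12 237.24] [0.5033 0.3555 0.017 ]
   column_mid 0.53 [280.68 387.36] [0.6656 0.1282 0.017 ]
[[0.4364, 0.1538], [0.4355, 0.2193], [0.5523, 0.2219], [0.5545, 0.154]] [0.49466689 0.18727342] [[0.4469, 0.1861], [0.536, 0.1878]] [[0.4338, 0.3791], [0.5793, 0.333]] [0.50653733 0.35601659] yaw -0.3066801840011532
   clip 0.6 [342.12 237.96] [0.4977 0.1904 0.04  ]
   column_mid 0.73 [528.96 239.88] [0.5061 0.3572 0.017 ]
```

View pics/w24z.png

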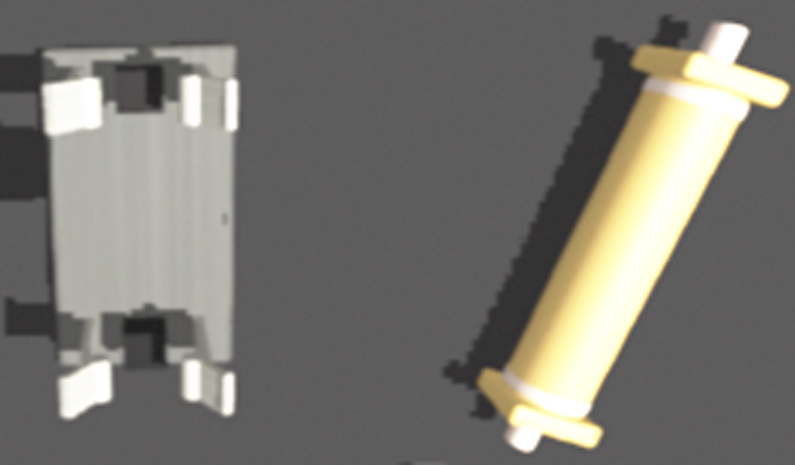

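Run:
```python
from fit import *
from c import *
c=ctrl.capture("wrist")
F=[onz(c,p,.017)[:2] for p in[(472,140),(415,251)]]; print(np.round(F,4),np.linalg.norm(F[1]-F[0]),np.mean(F,0),np.arctan2(*(F[1]-F[0])[::-1]))
show([("over",np.array([.506,.356,.27]),down(np.pi-.307)),("pick",np.array([.506,.356,.179]),down(np.pi-.307))])
```

```text
[[0.4434 0.3777]
 [0.5668 0.3392]] 0.12922178688295607 [0.50507744 0.35842767] -0.3025062352392016
over turn [-0.    0.06  3.55] shift(tool before) [-0.33  5.65  2.85] (after) [1.39 5.48 2.86] err 8.2e-21 q [0.5  0.3  0.12 1.39 0.   0.81]
pick turn [0. 0. 0.] shift(tool before) [0.   0.   3.03] (after) [0.   0.   3.03] err 3.6e-27 q [ 0.5   0.35 -0.    1.22 -0.    0.81]
```

```bash
python3 -m pendant '[{"claw":85,"tx":0,"ty":0,"tz":0,"rx":0,"ry":0,"rz":0.9},{"claw":85,"tx":0,"ty":0,"tz":0,"rx":0,"ry":0,"rz":0.9},{"claw":85,"tx":0,"ty":0,"tz":0,"rx":0,"ry":0,"rz":0.9},{"claw":85,"tx":0,"ty":0,"tz":0,"rx":0,"ry":0,"rz":0.85},{"claw":85,"tx":0.23,"ty":0.92,"tz":0.47,"rx":0,"ry":0,"rz":0},{"claw":85,"tx":0.23,"ty":0.92,"tz":0.47,"rx":0,"ry":0,"rz":0},{"claw":85,"tx":0.23,"ty":0.92,"tz":0.47,"rx":0,"ry":0,"rz":0},{"claw":85,"tx":0.23,"ty":0.92,"tz":0.47,"rx":0,"ry":0,"rz":0},{"claw":85,"tx":0.23,"ty":0.92,"tz":0.47,"rx":0,"ry":0,"rz":0},{"claw":85,"tx":0.23,"ty":0.92,"tz":0.47,"rx":0,"ry":0,"rz":0},{"claw":85,"tx":0,"ty":0,"tz":0,"rx":0,"ry":0,"rz":0},{"claw":85,"tx":0,"ty":0,"tz":0,"rx":0,"ry":0,"rz":0}]'
python3 look.py wrist w25; python3 -c "
from c import *
show([('pick',np.array([.505,.3575,.179]),down(np.pi-.304))])"
```

```text
clock: 44.8
tcp_pos: [0.5062, 0.358, 0.2688]
tcp_rot: [0.001, 0.152, 0.988, -0.001]
force: [-0.1, -0.8, 0.1]
finger_gap: 0.085
pick turn [-0.01  0.05 -0.02] shift(tool before) [ 0.07 -0.    3.04] (after) [ 0.06 -0.01  3.04] err 3.9e-27 q [ 0.51  0.35 -0.    1.22 -0.    0.81]
```

View pics/w25.png

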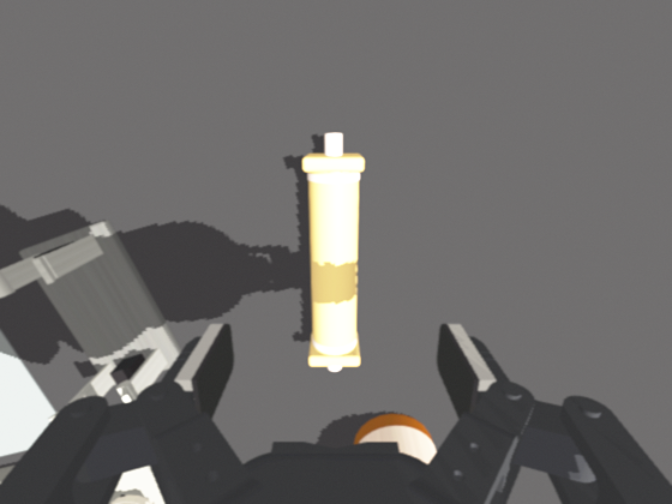

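```bash
python3 - <<'E'
from fit import *
from c import *
c=ctrl.capture("wrist")
F=[onz(c,np.array(p)/1.2,z)[:2] for p,z in[((334,158),.03),((335,360),.025)]]; print(np.round(F,4),np.linalg.norm(F[1]-F[0]),np.mean(F,0),np.arctan2(*(F[1]-F[0])[::-1]))
p,R,q=cur(); print(p)
E
python3 -m pendant '[{"claw":85,"tx":0,"ty":0,"tz":0.7,"rx":0,"ry":0,"rz":0},{"claw":80,"tx":0,"ty":0,"tz":0.7,"rx":0,"ry":0,"rz":0},{"claw":70,"tx":0,"ty":0,"tz":0.6,"rx":0,"ry":0,"rz":0},{"claw":70,"tx":0,"ty":0,"tz":0.6,"rx":0,"ry":0,"rz":0},{"claw":70,"tx":0,"ty":0,"tz":0.3,"rx":0,"ry":0,"rz":0},{"claw":70,"tx":0,"ty":0,"tz":0,"rx":0,"ry":0,"rz":0}]'
```

```text
[[0.4414 0.3752]
 [0.5728 0.3343]] 0.13765360159218246 [0.50711107 0.35476697] -0.30204027809329403
[0.50709108 0.3566793  0.27118584]
clock: 45.4
tcp_pos: [0.5069, 0.3553, 0.1821]
tcp_rot: [0.001, 0.154, 0.988, -0.001]
force: [0.5, -0.5, 0.3]
finger_gap: 0.0697
```

```bash
python3 -m pendant '[{"claw":60,"tx":0,"ty":0,"tz":0.13,"rx":0,"ry":0,"rz":0},{"claw":40,"tx":0,"ty":0,"tz":0,"rx":0,"ry":0,"rz":0},{"claw":22,"tx":0,"ty":0,"tz":0,"rx":0,"ry":0,"rz":0},{"claw":22,"tx":0,"ty":0,"tz":0,"rx":0,"ry":0,"rz":0},{"claw":22,"tx":0,"ty":0,"tz":0,"rx":0,"ry":0,"rz":0},{"claw":22,"tx":0,"ty":0,"tz":0,"rx":0,"ry":0,"rz":0},{"claw":22,"tx":0,"ty":0,"tz":0,"rx":0,"ry":0,"rz":0},{"claw":22,"tx":0,"ty":0,"tz":0,"rx":0,"ry":0,"rz":0}]' 80
python3 -m pendant '[{"claw":22,"tx":0,"ty":0,"tz":-0.5,"rx":0,"ry":0,"rz":0},{"claw":22,"tx":0,"ty":0,"tz":-1,"rx":0,"ry":0,"rz":0},{"claw":22,"tx":0,"ty":0,"tz":-1,"rx":0,"ry":0,"rz":0},{"claw":22,"tx":0,"ty":0,"tz":-0.5,"rx":0,"ry":0,"rz":0},{"claw":22,"tx":0,"ty":0,"tz":0,"rx":0,"ry":0,"rz":0}]' 80
python3 look.py wrist w26; python3 -c "
from c import *
p,R,q=cur()
show([('over',np.array([.4948,.187,.27]),down(np.pi+.015))])"
```

```text
clock: 46.07
tcp_pos: [0.5083, 0.3573, 0.1821]
tcp_rot: [0.004, 0.153, 0.988, 0.001]
force: [-0.6, -1.4, 6.3]
finger_gap: 0.0274
clock: 46.48
tcp_pos: [0.5085, 0.358, 0.2753]
tcp_rot: [0.006, 0.153, 0.988, 0.003]
force: [0.9, 1.0, -0.7]
finger_gap: 0.0272
over turn [ 0.04  0.11 -3.69] shift(tool before) [-1.3  -5.55  0.07] (after) [ 0.52 -5.68  0.08] err 3.5e-24 q [ 0.23  0.07 -0.14  1.36 -0.    0.22]
```

View pics/w26.png

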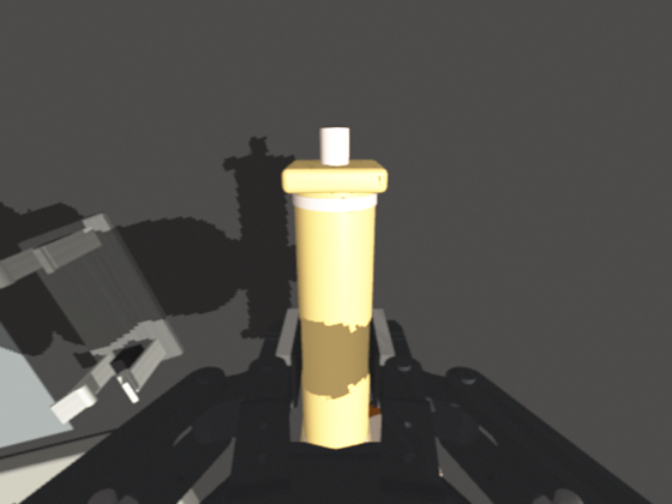

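Run:
```python
from fit import *
from c import *
c=ctrl.capture("wrist"); p,R,q=cur()
w=cv2.cvtColor(c["frame"],cv2.COLOR_RGB2BGR)
Rc=np.array(c["R"]); tc=np.array(c["t"])
print("cam in tool",R.T@(-Rc.T@tc-p), "axis in tool",R.T@Rc[2])
for d in(0,.005,.01,.015):
  for pit in(0,-.05,.05):
    Rl=Rn.from_euler("y",pit).as_matrix()
    pts=[]
    for X in([.068,-.017,-.017],[.068,.017,-.017],[.060,-.017,-.017],[.060,.017,-.017],[.068,.017,.017],[.08,0,0]):
        Xt=Rl@np.array(X)+[0,0,.155+d]; pts.append(np.round(proj(c,R@Xt+p)*1.2).astype(int).tolist())
    print(d,pit,pts)
```

```text
cam in tool [ 0.08349636 -0.00095361  0.0277063 ] axis in tool [-0.3257042   0.00262105  0.94546809]
0 0 [[281, 182], [393, 182], [282, 208], [392, 208], [380, 170], [337, 139]]
0 -0.05 [[282, 178], [392, 178], [283, 204], [391, 204], [379, 171], [336, 139]]
0 0.05 [[279, 187], [395, 187], [281, 213], [393, 213], [381, 169], [337, 140]]
0.005 0 [[283, 180], [391, 180], [284, 205], [389, 205], [378, 168], [336, 139]]
0.005 -0.05 [[284, 176], [389, 176], [285, 201], [388, 201], [377, 170], [336, 139]]
0.005 0.05 [[281, 185], [392, 184], [283, 210], [391, 210], [379, 167], [337, 139]]
0.01 0 [[285, 178], [388, 178], [286, 202], [387, 202], [377, 167], [336, 138]]
0.01 -0.05 [[286, 174], [387, 174], [287, 198], [386, 198], [376, 169], [336, 138]]
0.01 0.05 [[284, 182], [390, 182], [285, 207], [388, 207], [378, 166], [336, 139]]
0.015 0 [[287, 176], [386, 176], [288, 199], [385, 199], [375, 166], [336, 138]]
0.015 -0.05 [[288, 173], [385, 172], [289, 196], [384, 195], [375, 167], [336, 138]]
0.015 0.05 [[286, 180], [388, 180], [287, 204], [386, 204], [376, 165], [336, 138]]
```

```bash
python3 -m pendant '[{"claw":22,"tx":0,"ty":0,"tz":-0.3,"rx":0,"ry":0.03,"rz":-0.92},{"claw":22,"tx":0,"ty":0,"tz":0,"rx":0,"ry":0.03,"rz":-0.92},{"claw":22,"tx":0,"ty":0,"tz":0,"rx":0,"ry":0.03,"rz":-0.92},{"claw":22,"tx":0,"ty":0,"tz":0,"rx":0,"ry":0.02,"rz":-0.92},{"claw":22,"tx":0.07,"ty":-0.8,"tz":0,"rx":0,"ry":0,"rz":0},{"claw":22,"tx":0.07,"ty":-0.8,"tz":0,"rx":0,"ry":0,"rz":0},{"claw":22,"tx":0.07,"ty":-0.8,"tz":0,"rx":0,"ry":0,"rz":0},{"claw":22,"tx":0.07,"ty":-0.8,"tz":0,"rx":0,"ry":0,"rz":0},{"claw":22,"tx":0.07,"ty":-0.8,"tz":0,"rx":0,"ry":0,"rz":0},{"claw":22,"tx":0.07,"ty":-0.8,"tz":0,"rx":0,"ry":0,"rz":0},{"claw":22,"tx":0,"ty":-0.85,"tz":0,"rx":0,"ry":0,"rz":0},{"claw":22,"tx":0,"ty":0,"tz":0,"rx":0,"ry":0,"rz":0}]'
python3 look.py wrist w27; python3 look.py top top27; python3 look.py scene scene27; python3 -c "
from c import *
p,R,q=cur()
show([('over',np.array([.498,.187,.27]),down(np.pi+.015))])"
```

```text
clock: 47.58
tcp_pos: [0.4957, 0.1838, 0.2757]
tcp_rot: [-0.005, -0.005, 1.0, -0.002]
force: [0.3, -0.3, -0.9]
finger_gap: 0.0276
over turn [ 0.   -0.09 -0.02] shift(tool before) [-0.06 -0.    0.23] (after) [-0.06 -0.    0.23] err 1.1e-22 q [ 0.23  0.08 -0.14  1.36 -0.    0.22]
```

View pics/w27.png

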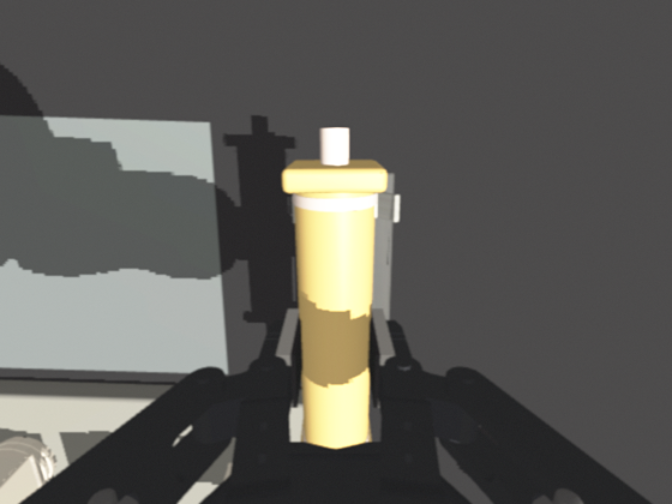

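```bash
python3 -m pendant '[{"claw":22,"tx":-0.08,"ty":0.13,"tz":0,"rx":0,"ry":0,"rz":0},{"claw":22,"tx":0,"ty":0,"tz":0.4,"rx":0,"ry":0,"rz":0},{"claw":22,"tx":0,"ty":0,"tz":0.4,"rx":0,"ry":0,"rz":0},{"claw":22,"tx":0,"ty":0,"tz":0.4,"rx":0,"ry":0,"rz":0},{"claw":22,"tx":0,"ty":0,"tz":0.2,"rx":0,"ry":0,"rz":0},{"claw":22,"tx":0,"ty":0,"tz":0,"rx":0,"ry":0,"rz":0},{"claw":22,"tx":0,"ty":0,"tz":0,"rx":0,"ry":0,"rz":0}]'
python3 look.py wrist w28;  python3 - <<'E'
from fit import *
for n in("scene","top"):
    c=ctrl.capture(n); f=cv2.cvtColor(c["frame"],cv2.COLOR_RGB2BGR); cv2.imwrite(f"pics/raw_{n}.png",f)
s=cv2.imread("pics/raw_scene.png");t=cv2.imread("pics/raw_top.png");w=cv2.imread("pics/w28.png")
cv2.imwrite("pics/m28.png",np.hstack([cv2.resize(s[110:200,230:330],(400,360)),cv2.resize(w,(400,300))[0:300].copy() if 0 else cv2.resize(w[100:460,180:580],(400,360))]))
E
```

```text
clock: 48.32
tcp_pos: [0.4984, 0.1913, 0.2357]
tcp_rot: [-0.003, -0.007, 1.0, -0.0]
force: [0.7, -0.7, -0.3]
finger_gap: 0.0274
```

View pics/m28.png

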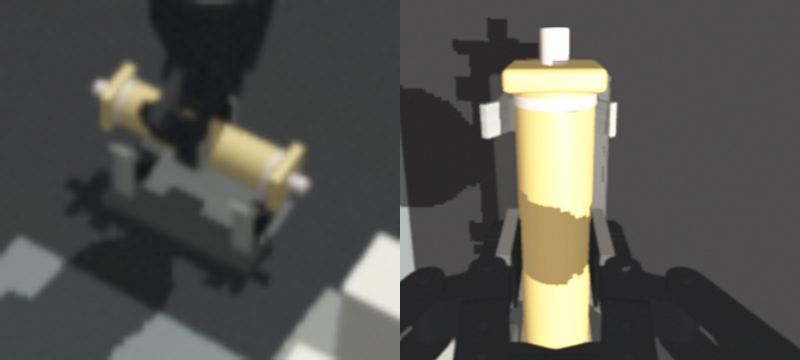

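```bash
python3 -m pendant '[{"claw":22,"tx":0,"ty":-0.12,"tz":0,"rx":0,"ry":0,"rz":0},{"claw":22,"tx":0,"ty":0,"tz":0,"rx":0,"ry":0,"rz":0},{"claw":22,"tx":0,"ty":0,"tz":0,"rx":0,"ry":0,"rz":0}]'
python3 look.py wrist w29;  python3 - <<'E'
from fit import *
w=cv2.imread("pics/w29.png")
cv2.imwrite("pics/m29.png",cv2.resize(w[120:320,230:440],(630,600)))
E
```

```text
clock: 48.72
tcp_pos: [0.4992, 0.1874, 0.2376]
tcp_rot: [-0.002, -0.007, 1.0, 0.0]
force: [0.5, -0.3, -0.8]
finger_gap: 0.0275
```

View pics/m29.png

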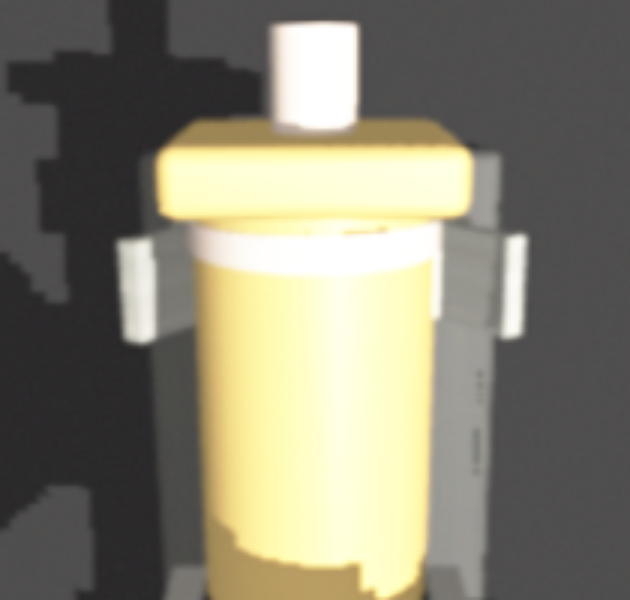

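```bash
python3 -m pendant '[{"claw":22,"tx":0,"ty":0.03,"tz":0,"rx":0,"ry":0.1,"rz":0},{"claw":22,"tx":0,"ty":0,"tz":0.2,"rx":0,"ry":0,"rz":0},{"claw":22,"tx":0,"ty":0,"tz":0.2,"rx":0,"ry":0,"rz":0},{"claw":22,"tx":0,"ty":0,"tz":0.1,"rx":0,"ry":0,"rz":0},{"claw":22,"tx":0,"ty":0,"tz":0,"rx":0,"ry":0,"rz":0}]' 100
python3 -m pendant '[{"claw":22,"tx":0,"ty":0,"tz":0.1,"rx":0,"ry":0,"rz":0},{"claw":22,"tx":0,"ty":0,"tz":0,"rx":0,"ry":0,"rz":0}]' | sed -n '2p;4p'
python3 -m pendant '[{"claw":22,"tx":0,"ty":0,"tz":0.1,"rx":0,"ry":0,"rz":0},{"claw":22,"tx":0,"ty":0,"tz":0,"rx":0,"ry":0,"rz":0}]' | sed -n '2p;4p'
python3 look.py wrist w30
```

```text
clock: 49.18
tcp_pos: [0.4987, 0.1888, 0.2213]
tcp_rot: [-0.007, -0.007, 1.0, 0.0]
force: [-0.0, 0.2, -1.0]
finger_gap: 0.0269
tcp_pos: [0.4988, 0.1888, 0.2197]
force: [-1.4, 0.2, 3.7]
tcp_pos: [0.4991, 0.1888, 0.2175]
force: [-0.5, 0.4, 6.8]
```

View pics/w30.png

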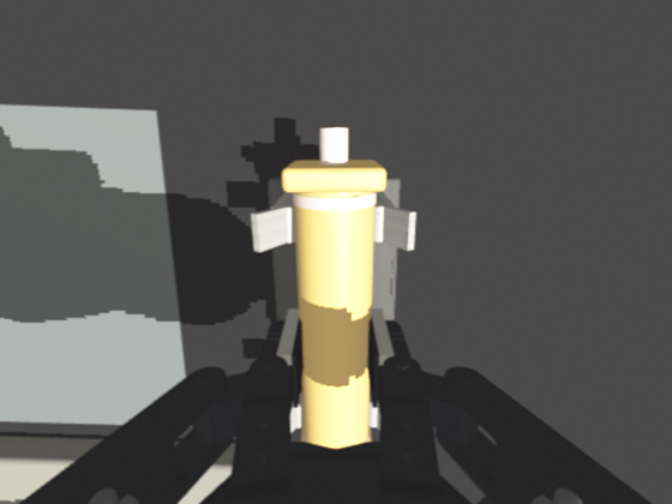

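```bash
for i in 1; do :; done
python3 -m pendant '[{"claw":22,"tx":0,"ty":0,"tz":0.1,"rx":0,"ry":0,"rz":0},{"claw":22,"tx":0,"ty":0,"tz":0,"rx":0,"ry":0,"rz":0}]' | sed -n '2p;4p'
python3 -m pendant '[{"claw":22,"tx":0,"ty":0,"tz":0.1,"rx":0,"ry":0,"rz":0},{"claw":22,"tx":0,"ty":0,"tz":0,"rx":0,"ry":0,"rz":0}]' | sed -n '2p;4p'
python3 -m pendant '[{"claw":22,"tx":0,"ty":0,"tz":0.1,"rx":0,"ry":0,"rz":0},{"claw":22,"tx":0,"ty":0,"tz":0,"rx":0,"ry":0,"rz":0}]' | sed -n '2p;4p'
```

```text
tcp_pos: [0.4994, 0.1888, 0.215]
force: [-1.3, 1.1, 6.9]
tcp_pos: [0.4996, 0.1888, 0.212]
force: [0.0, 0.3, 6.6]
tcp_pos: [0.4996, 0.1887, 0.2086]
force: [0.9, 0.6, 4.8]
```

```bash
python3 -m pendant '[{"claw":22,"tx":0,"ty":0,"tz":0.06,"rx":0,"ry":0,"rz":0},{"claw":22,"tx":0,"ty":0,"tz":0,"rx":0,"ry":0,"rz":0}]' | sed -n '2p;4p'
python3 -m pendant '[{"claw":22,"tx":0,"ty":0,"tz":0.06,"rx":0,"ry":0,"rz":0},{"claw":22,"tx":0,"ty":0,"tz":0,"rx":0,"ry":0,"rz":0}]' | sed -n '2p;4p'
python3 -m pendant '[{"claw":22,"tx":0,"ty":0,"tz":0.05,"rx":0,"ry":0,"rz":0},{"claw":22,"tx":0,"ty":0,"tz":0,"rx":0,"ry":0,"rz":0}]' | sed -n '2p;4p'
python3 look.py wrist w31
```

```text
tcp_pos: [0.4995, 0.1887, 0.2065]
force: [1.8, 0.2, 5.1]
tcp_pos: [0.4992, 0.1887, 0.205]
force: [-1.1, -0.2, 6.9]
tcp_pos: [0.4992, 0.1887, 0.205]
force: [-4.0, -0.4, 13.1]
```

View pics/w31.png

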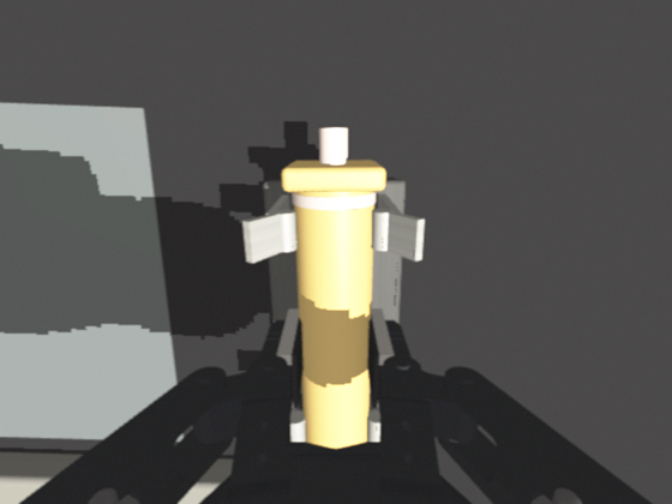

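```bash
python3 -m pendant '[{"claw":32,"tx":0,"ty":0,"tz":0,"rx":0,"ry":0,"rz":0},{"claw":40,"tx":0,"ty":0,"tz":0,"rx":0,"ry":0,"rz":0},{"claw":60,"tx":0,"ty":0,"tz":0,"rx":0,"ry":0,"rz":0},{"claw":60,"tx":0,"ty":0,"tz":0,"rx":0,"ry":0,"rz":0},{"claw":60,"tx":0,"ty":0,"tz":-0.5,"rx":0,"ry":0,"rz":0},{"claw":60,"tx":0,"ty":0,"tz":-1,"rx":0,"ry":0,"rz":0},{"claw":60,"tx":0,"ty":0,"tz":-1,"rx":0,"ry":0,"rz":0},{"claw":60,"tx":0,"ty":0,"tz":-1,"rx":0,"ry":0,"rz":0},{"claw":60,"tx":0,"ty":0,"tz":0,"rx":0,"ry":0,"rz":0},{"claw":60,"tx":0,"ty":0,"tz":0,"rx":0,"ry":0,"rz":0}]'
python3 look.py wrist w32
```

```text
clock: 51.45
tcp_pos: [0.5008, 0.1887, 0.3092]
tcp_rot: [-0.004, -0.007, 1.0, 0.001]
force: [-0.8, -0.4, 0.1]
finger_gap: 0.0599
```

View pics/w32.png

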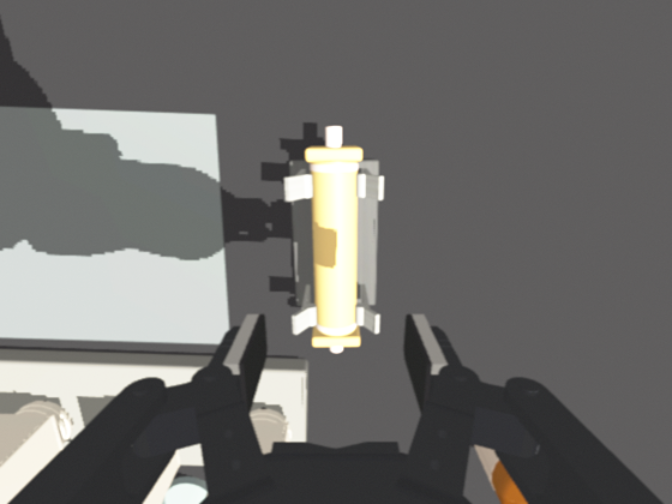

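Run:
```python
from fit import *
c=ctrl.capture("wrist"); w=cv2.cvtColor(c["frame"],cv2.COLOR_RGB2BGR)
h=cv2.cvtColor(w,cv2.COLOR_BGR2HSV); print(h[200,279],h[130,279])
m=((h[...,0]>12)&(h[...,0]<36)&(h[...,1]>30)&(h[...,2]>100))
m=comp(m,(279,170)); ys,xs=np.where(m); print(xs.min(),xs.max(),ys.min(),ys.max(),m.sum())
roi=(230,90,330,310)
def parts(x,y,yaw,z,pit):
    R=Rn.from_euler("zy",[yaw,pit]).as_matrix(); out=[np.vstack([ring(-.06,.015),ring(.06,.015)])]
    for s in(-1,1): out.append(np.array([[s*a,b,d] for a in(.060,.068) for b in(-.017,.017) for d in(-.017,.017)]))
    return [P@R.T+[x,y,z] for P in out]
mm=m[roi[1]:roi[3],roi[0]:roi[2]].astype(float)
def cost(v): return np.abs(hullmask(parts(*v),c,4,roi)-mm).sum()
for z0 in(.04,.046,.052):
    st=np.array([.496,.187,.015,z0,0])
    o=minimize(cost,st,method="Nelder-Mead",options=dict(initial_simplex=np.vstack([st]+[st+d for d in np.diag([.004,.004,.05,.006,.06])]),xatol=1e-4,fatol=.1,maxiter=600)); print(z0,np.round(o.x,4),o.fun)
for n in("scene","top"):
    cc=ctrl.capture(n); cv2.imwrite(f"pics/raw_{n}.png",cv2.cvtColor(cc["frame"],cv2.COLOR_RGB2BGR))
s=cv2.imread("pics/raw_scene.png"); t=cv2.imread("pics/raw_top.png")
cv2.imwrite("pics/m33.png",np.hstack([cv2.resize(s[100:320,220:400],(400,489)),cv2.resize(t[180:310,170:340],(400,306)) if 0 else cv2.resize(t[170:390,160:340],(400,489))]))
```

```text
[ 20 116 219] [ 30  11 255]Traceback (most recent call last):
  File "<stdin>", line 5, in <module>
    return umr_minimum(a, axis, None, out, keepdims, initial, where)
ValueError: zero-size array to reduction operation minimum which has no identity
```

Run:
```python
from fit import *
c=ctrl.capture("wrist"); w=cv2.cvtColor(c["frame"],cv2.COLOR_RGB2BGR)
# flange edges (px of 1.2 picture /1.2): project the model and print for comparison with the picture
for z in(.04,.046,.052):
  pr=[]
  for X in([-.068,-.017,.017],[-.068,.017,.017],[-.06,-.017,.017],[.06,.017,.017],[.068,-.017,.017],[.068,.017,.017],[-.08,0,0],[.08,0,0],[0,-.015,0],[0,.015,0]):
    R=Rn.from_euler("z",.015).as_matrix(); pr.append(np.round(proj(c,R@X+[.496,.187,z])*1.2).astype(int).tolist())
  print(z,pr)
cv2.imwrite("pics/w33.png",cv2.resize(w[95:300,225:330],(400,781))[:600]); cv2.imwrite("pics/w33b.png",cv2.resize(w[195:300,225:330],(600,600)))
for n in("scene","top"):
    cc=ctrl.capture(n); cv2.imwrite(f"pics/raw_{n}.png",cv2.cvtColor(cc["frame"],cv2.COLOR_RGB2BGR))
s=cv2.imread("pics/raw_scene.png"); t=cv2.imread("pics/raw_top.png")
cv2.imwrite("pics/m33.png",np.hstack([cv2.resize(s[100:320,220:400],(400,489)),cv2.resize(t[170:390,160:340],(400,489))]))
```

```text
0.04 [[306, 159], [363, 159], [306, 173], [359, 348], [311, 358], [359, 358], [335, 138], [335, 358], [313, 259], [356, 259]]
0.046 [[305, 160], [364, 160], [305, 174], [360, 353], [310, 363], [360, 363], [335, 138], [335, 363], [313, 262], [357, 262]]
0.052 [[304, 160], [365, 160], [305, 175], [360, 358], [310, 368], [360, 368], [335, 138], [335, 368], [312, 265], [357, 265]]
```

View pics/m33.png

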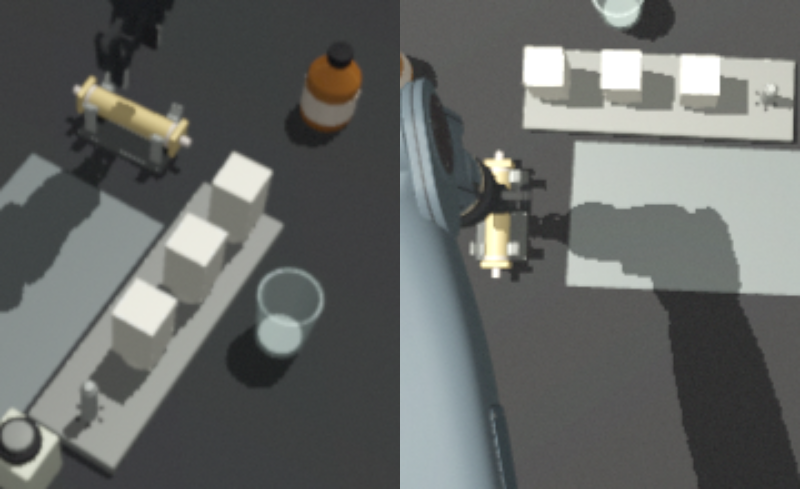

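View pics/w33.png

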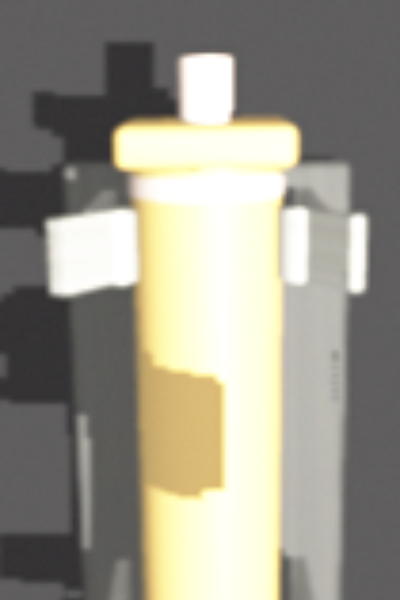

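View pics/w33b.png

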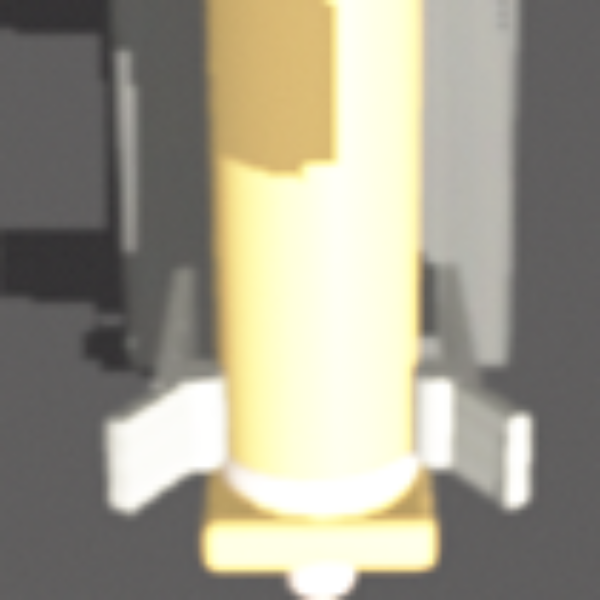

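The column sits between both jaw pairs with the lips over the barrel. I'll check that it is fully home by gently pressing its top with closed fingers: the barrel top should be at 55 mm, so contact should come at TCP z ≈ 0.228.

```bash
python3 -m pendant '[{"claw":0,"tx":0.12,"ty":0,"tz":0,"rx":0,"ry":0,"rz":0},{"claw":0,"tx":0,"ty":0,"tz":0,"rx":0,"ry":0,"rz":0},{"claw":0,"tx":0,"ty":0,"tz":0,"rx":0,"ry":0,"rz":0},{"claw":0,"tx":0,"ty":0,"tz":0,"rx":0,"ry":0,"rz":0},{"claw":0,"tx":0,"ty":0,"tz":0.6,"rx":0,"ry":0,"rz":0},{"claw":0,"tx":0,"ty":0,"tz":0.6,"rx":0,"ry":0,"rz":0},{"claw":0,"tx":0,"ty":0,"tz":0.6,"rx":0,"ry":0,"rz":0},{"claw":0,"tx":0,"ty":0,"tz":0.3,"rx":0,"ry":0,"rz":0},{"claw":0,"tx":0,"ty":0,"tz":0.15,"rx":0,"ry":0,"rz":0},{"claw":0,"tx":0,"ty":0,"tz":0,"rx":0,"ry":0,"rz":0}]' 40
python3 -m pendant '[{"claw":0,"tx":0,"ty":0,"tz":0.07,"rx":0,"ry":0,"rz":0},{"claw":0,"tx":0,"ty":0,"tz":0,"rx":0,"ry":0,"rz":0}]' | sed -n '2p;4p'
python3 -m pendant '[{"claw":0,"tx":0,"ty":0,"tz":0.07,"rx":0,"ry":0,"rz":0},{"claw":0,"tx":0,"ty":0,"tz":0,"rx":0,"ry":0,"rz":0}]' | sed -n '2p;4p'
```

```text
clock: 52.53
tcp_pos: [0.4949, 0.1884, 0.2383]
tcp_rot: [-0.008, -0.007, 1.0, -0.0]
force: [-0.7, 0.3, 0.4]
finger_gap: -0.0001
tcp_pos: [0.4959, 0.1886, 0.2383]
force: [0.6, -0.0, 0.3]
tcp_pos: [0.4957, 0.1886, 0.2358]
force: [-0.2, -0.7, -0.7]
```

```bash
python3 -m pendant '[{"claw":0,"tx":0,"ty":0,"tz":0.1,"rx":0,"ry":0,"rz":0},{"claw":0,"tx":0,"ty":0,"tz":0,"rx":0,"ry":0,"rz":0}]' | sed -n '2p;4p'
python3 -m pendant '[{"claw":0,"tx":0,"ty":0,"tz":0.07,"rx":0,"ry":0,"rz":0},{"claw":0,"tx":0,"ty":0,"tz":0,"rx":0,"ry":0,"rz":0}]' | sed -n '2p;4p'
python3 -m pendant '[{"claw":0,"tx":0,"ty":0,"tz":0.07,"rx":0,"ry":0,"rz":0},{"claw":0,"tx":0,"ty":0,"tz":0,"rx":0,"ry":0,"rz":0}]' | sed -n '2p;4p'
```

```text
tcp_pos: [0.4952, 0.1885, 0.232]
force: [-0.7, -0.5, -0.2]
tcp_pos: [0.4951, 0.1885, 0.2297]
force: [0.7, 0.8, -0.4]
tcp_pos: [0.4954, 0.1885, 0.2284]
force: [-0.3, 0.6, 0.7]
```

```bash
python3 -m pendant '[{"claw":0,"tx":0,"ty":0,"tz":0.07,"rx":0,"ry":0,"rz":0},{"claw":0,"tx":0,"ty":0,"tz":0,"rx":0,"ry":0,"rz":0}]' | sed -n '2p;4p'
python3 -m pendant '[{"claw":0,"tx":0,"ty":0,"tz":0.07,"rx":0,"ry":0,"rz":0},{"claw":0,"tx":0,"ty":0,"tz":0,"rx":0,"ry":0,"rz":0}]' | sed -n '2p;4p'
python3 -m pendant '[{"claw":0,"tx":0,"ty":0,"tz":0.07,"rx":0,"ry":0,"rz":0},{"claw":0,"tx":0,"ty":0,"tz":0,"rx":0,"ry":0,"rz":0}]' | sed -n '2p;4p'
```

```text
tcp_pos: [0.4953, 0.1886, 0.2282]
force: [-3.3, 0.0, 10.0]
tcp_pos: [0.4952, 0.1887, 0.228]
force: [-7.3, -1.7, 17.4]
tcp_pos: [0.4952, 0.1887, 0.2279]
force: [-10.4, -2.2, 25.5]
```

Hard stop at TCP z 0.228, exactly the height predicted for a seated column. Next is the button: check all placed parts first, then measure the button from above.

```bash
python3 -m pendant '[{"claw":0,"tx":0,"ty":0,"tz":-0.6,"rx":0,"ry":0,"rz":0},{"claw":0,"tx":0,"ty":0,"tz":-1,"rx":0,"ry":0,"rz":0},{"claw":0,"tx":0,"ty":0,"tz":-1,"rx":0,"ry":0,"rz":0},{"claw":0,"tx":0,"ty":0,"tz":-1,"rx":0,"ry":0,"rz":0},{"claw":0,"tx":0,"ty":0,"tz":-1,"rx":0,"ry":0,"rz":0},{"claw":0,"tx":0.3,"ty":-1,"tz":-0.3,"rx":0,"ry":0,"rz":0},{"claw":0,"tx":0,"ty":-1,"tz":0,"rx":0,"ry":0,"rz":0},{"claw":0,"tx":0,"ty":-1,"tz":0,"rx":0,"ry":0,"rz":0},{"claw":0,"tx":0,"ty":-1,"tz":0,"rx":0,"ry":0,"rz":0},{"claw":0,"tx":0,"ty":-1,"tz":0,"rx":0,"ry":0,"rz":0},{"claw":0,"tx":0,"ty":-1,"tz":0,"rx":0,"ry":0,"rz":0},{"claw":0,"tx":0,"ty":-1,"tz":0,"rx":0,"ry":0,"rz":0}]' 
python3 -m pendant '[{"claw":0,"tx":0,"ty":-1,"tz":0,"rx":0,"ry":0,"rz":0},{"claw":0,"tx":0,"ty":-1,"tz":0,"rx":0,"ry":0,"rz":0},{"claw":0,"tx":0,"ty":-1,"tz":0,"rx":0,"ry":0,"rz":0},{"claw":0,"tx":0,"ty":-1,"tz":0,"rx":0,"ry":0,"rz":0},{"claw":0,"tx":0,"ty":-1,"tz":0,"rx":0,"ry":0,"rz":0},{"claw":0,"tx":0,"ty":-1,"tz":0,"rx":0,"ry":0,"rz":0},{"claw":0,"tx":0,"ty":-1,"tz":0,"rx":0,"ry":0,"rz":0},{"claw":0,"tx":-1,"ty":-0.3,"tz":0,"rx":0,"ry":0,"rz":0},{"claw":0,"tx":-1,"ty":0,"tz":0,"rx":0,"ry":0,"rz":0},{"claw":0,"tx":0,"ty":0,"tz":0,"rx":0,"ry":0,"rz":0}]' 
python3 look.py wrist w34
python3 - <<'E'
from fit import *
for n in("scene","top"):
    cc=ctrl.capture(n); cv2.imwrite(f"pics/raw_{n}.png",cv2.cvtColor(cc["frame"],cv2.COLOR_RGB2BGR))
s=cv2.imread("pics/raw_scene.png"); t=cv2.imread("pics/raw_top.png")
cv2.imwrite("pics/m34.png",np.hstack([cv2.resize(s[100:320,200:400],(400,440)),cv2.resize(t[150:330,120:300],(400,440))]))
E
```

```text
clock: 54.87
tcp_pos: [0.4908, -0.023, 0.3686]
tcp_rot: [-0.006, -0.007, 1.0, 0.0]
force: [0.6, 0.6, -0.1]
finger_gap: 0.0001
clock: 55.7
tcp_pos: [0.5573, -0.2411, 0.3643]
tcp_rot: [-0.007, -0.007, 1.0, 0.001]
force: [-0.5, 0.4, -0.6]
finger_gap: -0.0002
```

View pics/m34.png

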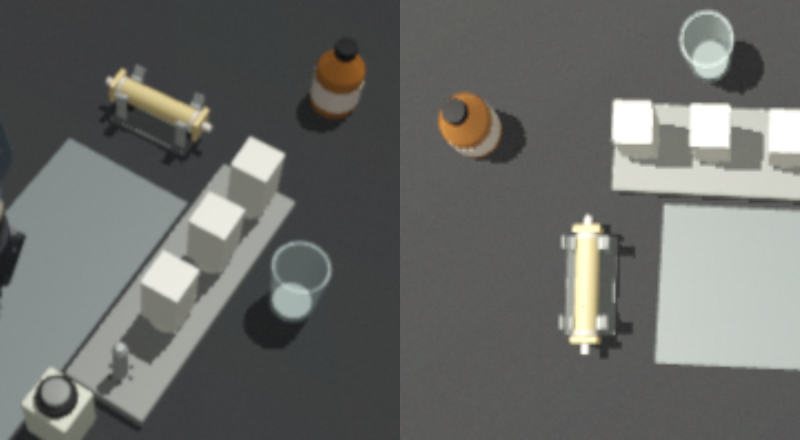

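View pics/w34.png

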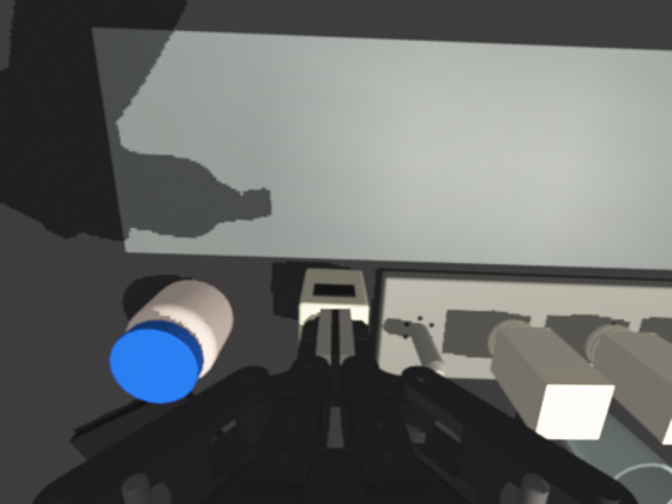

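Run:
```python
from fit import *
from ik import pegs
for n in("scene","top"):
    f=cv2.imread(f"pics/raw_{n}.png"); o=cv2.resize(f,None,fx=4,fy=4,interpolation=cv2.INTER_CUBIC)
    for k in(1,2,3):
        q=np.array([[pegs[k][0]+a*.024,pegs[k][1]+b*.024,z] for z in(.12,.038) for a,b in((-1,-1),(-1,1),(1,1),(1,-1))]); q=np.array([proj(cams[n],X) for X in q])
        for i in(0,4): cv2.polylines(o,[np.round((q[i:i+4]+.5)*4).astype(np.int32)],True,(0,0,255),1)
    for z,r in((.09,.016),):
        q=np.array([proj(cams[n],[.630+a,-.2415+b,z]) for _,a,b in ring(0,r)]); cv2.polylines(o,[np.round((q+.5)*4).astype(np.int32)],True,(0,255,0),1)
    roi=dict(top=(210,185,385,240),scene=(205,160,345,320))[n]
    cv2.imwrite(f"pics/chk_{n}.png",o[roi[1]*4:roi[3]*4,roi[0]*4:roi[2]*4])
```

```text
(no output)
```

View pics/chk_scene.png

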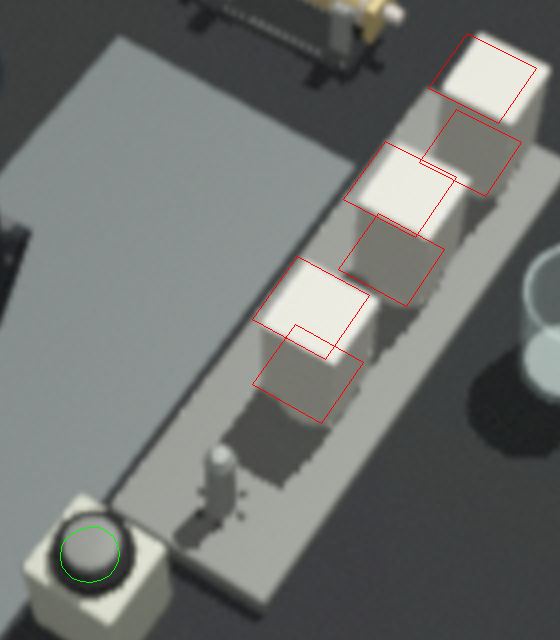

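View pics/chk_top.png

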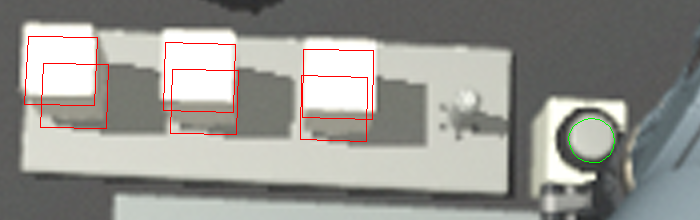

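Run:
```python
from fit import *
from ik import pegs
f={n:cv2.imread(f"pics/raw_{n}.png") for n in cams}
def quad(n,c):
    m=(f[n].min(2)>(190 if n=="scene" else 235)); p=proj(cams[n],[*c,.12]).astype(int); m=comp(m,(p[0],p[1]))
    cn=max(cv2.findContours(m.astype(np.uint8),0,2)[0],key=cv2.contourArea); M=cv2.moments(m.astype(np.uint8),True)
    return np.array([M["m10"]/M["m00"],M["m01"]/M["m00"]]),cn,m.sum()
for k in(1,2,3):
    c=pegs[k]+[.006,0]
    rs=[]; 
    for n in("scene","top"):
        ct,cn,a=quad(n,c); rs.append(ray(cams[n],ct)); W=np.array([onz(cams[n],q[0],.12)[:2] for q in cn]); r=cv2.minAreaRect((W*1000).astype(np.float32)); print(k,n,a,np.round(r[0],1),np.round(r[1],1),round(r[2],1),np.round(onz(cams[n],ct,.12),4))
    A=sum(np.eye(3)-np.outer(d,d) for o,d in rs); b=sum((np.eye(3)-np.outer(d,d))@o for o,d in rs); print("  tri",np.round(np.linalg.solve(A,b),4),"peg",pegs[k])
```

```text
1 scene 407 [665.4 -61.8] [48.7 48.5] 89.2 [ 0.6656 -0.0622  0.12  ]
1 top 294 [665.3 -63.7] [47.8 46.9] 0.7 [ 0.6655 -0.0638  0.12  ]
  tri [ 0.6656 -0.0633  0.1215] peg [ 0.6598 -0.062 ]
2 scene 366 [669.8  36.3] [48.7 48.5] 89.8 [0.67   0.0358 0.12  ]
2 top 291 [670.   32.7] [45.2 46.9] 1.3 [0.6701 0.0338 0.12  ]
  tri [0.6701 0.0341 0.1221] peg [0.6623 0.033 ]
3 scene 310 [672.3 131.8] [46.7 46.7] 0.3 [0.6726 0.1311 0.12  ]
3 top 284 [670.7 129. ] [45.2 47.2] 1.3 [0.6711 0.1295 0.12  ]
  tri [0.6719 0.1302 0.12  ] peg [0.6648 0.128 ]
```

Run:
```python
from fit import *
n="scene"; f=cv2.imread(f"pics/raw_{n}.png"); o=cv2.resize(f,None,fx=8,fy=8,interpolation=cv2.INTER_CUBIC)
for c in((.6656,-.063),(.6701,.0345),(.672,.1305)):
    for zz,rr in((.12,0),(.038,0)):
        q=np.array([proj(cams[n],[c[0]+a*.024,c[1]+b*.024,zz]) for a,b in((-1,-1),(-1,1),(1,1),(1,-1))]); cv2.polylines(o,[np.round((q+.5)*8).astype(np.int32)],True,(0,0,255),1)
    q=np.array([proj(cams[n],[c[0]+a,c[1]+b,.0205]) for _,a,b in ring(0,.022)]); cv2.polylines(o,[np.round((q+.5)*8).astype(np.int32)],True,(0,255,0),1)
x0,y0,x1,y1=262,165,345,270
cv2.imwrite("pics/chk2.png",cv2.resize(o[y0*8:y1*8,x0*8:x1*8],(474,600)))
```

```text
(no output)
```

View pics/chk2.png

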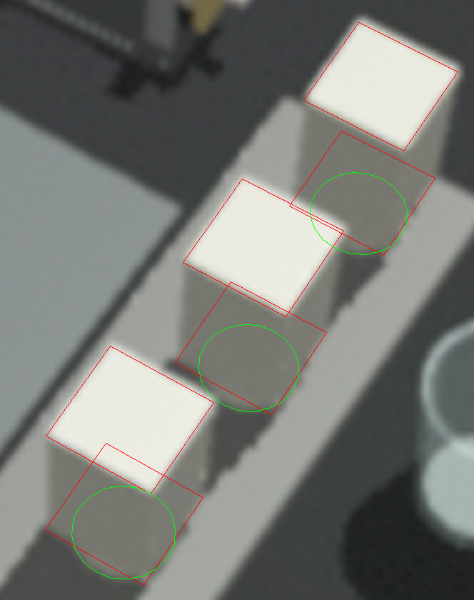

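```bash
python3 -m pendant '[{"claw":0,"tx":-0.8,"ty":0,"tz":0,"rx":0,"ry":0,"rz":0},{"claw":0,"tx":-0.8,"ty":0,"tz":0,"rx":0,"ry":0,"rz":0},{"claw":0,"tx":-0.8,"ty":0,"tz":0,"rx":0,"ry":0,"rz":0},{"claw":0,"tx":0,"ty":0,"tz":0.7,"rx":0,"ry":0,"rz":0},{"claw":0,"tx":0,"ty":0,"tz":0.7,"rx":0,"ry":0,"rz":0},{"claw":0,"tx":0,"ty":0,"tz":0.7,"rx":0,"ry":0,"rz":0},{"claw":0,"tx":0,"ty":0,"tz":0.4,"rx":0,"ry":0,"rz":0},{"claw":0,"tx":0,"ty":0,"tz":0,"rx":0,"ry":0,"rz":0},{"claw":0,"tx":0,"ty":0,"tz":0,"rx":0,"ry":0,"rz":0}]' 
python3 look.py wrist w35; python3 look.py scene s35; python3 -c "
import cv2,numpy as np
a=cv2.imread('pics/s35.png')[270:410,200:340];b=cv2.imread('pics/w35.png')[150:450,180:480]
cv2.imwrite('pics/m35.png',np.hstack([cv2.resize(a,(400,400)),cv2.resize(b,(400,400))]))"
```

```text
clock: 56.6
tcp_pos: [0.6243, -0.2384, 0.292]
tcp_rot: [-0.007, -0.007, 1.0, 0.0]
force: [-0.2, -0.1, 0.2]
finger_gap: -0.0002
```

View pics/m35.png

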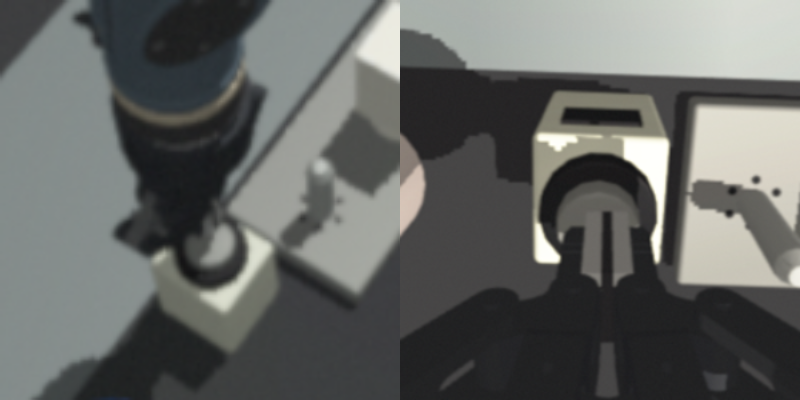

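```bash
python3 -m pendant '[{"claw":0,"tx":-0.12,"ty":-0.08,"tz":0,"rx":0,"ry":0,"rz":0},{"claw":0,"tx":0,"ty":0,"tz":0.4,"rx":0,"ry":0,"rz":0},{"claw":0,"tx":0,"ty":0,"tz":0.1,"rx":0,"ry":0,"rz":0},{"claw":0,"tx":0,"ty":0,"tz":0,"rx":0,"ry":0,"rz":0}]' | sed -n '2p;4p'
python3 -m pendant '[{"claw":0,"tx":0,"ty":0,"tz":0.1,"rx":0,"ry":0,"rz":0},{"claw":0,"tx":0,"ty":0,"tz":0,"rx":0,"ry":0,"rz":0}]' | sed -n '2p;4p'
python3 -m pendant '[{"claw":0,"tx":0,"ty":0,"tz":0.1,"rx":0,"ry":0,"rz":0},{"claw":0,"tx":0,"ty":0,"tz":0,"rx":0,"ry":0,"rz":0}]' | sed -n '2p;4p'
```

```text
tcp_pos: [0.6283, -0.2411, 0.2754]
force: [0.9, -0.5, 0.8]
tcp_pos: [0.6284, -0.2411, 0.2736]
force: [-0.1, 0.5, 2.9]
tcp_pos: [0.6284, -0.2411, 0.2711]
force: [-1.2, 0.0, 4.5]
```

```bash
python3 -m pendant '[{"claw":0,"tx":0,"ty":0,"tz":0.07,"rx":0,"ry":0,"rz":0},{"claw":0,"tx":0,"ty":0,"tz":0,"rx":0,"ry":0,"rz":0}]' | sed -n '2p;4p'
python3 -m pendant '[{"claw":0,"tx":0,"ty":0,"tz":0.07,"rx":0,"ry":0,"rz":0},{"claw":0,"tx":0,"ty":0,"tz":0,"rx":0,"ry":0,"rz":0}]' | sed -n '2p;4p'
python3 -m pendant '[{"claw":0,"tx":0,"ty":0,"tz":0.07,"rx":0,"ry":0,"rz":0},{"claw":0,"tx":0,"ty":0,"tz":0,"rx":0,"ry":0,"rz":0},{"claw":0,"tx":0,"ty":0,"tz":0,"rx":0,"ry":0,"rz":0}]' | sed -n '2p;4p'
```

```text
tcp_pos: [0.6284, -0.241, 0.2696]
force: [-1.8, -0.2, 4.8]
tcp_pos: [0.6282, -0.241, 0.2694]
force: [-3.7, 1.2, 10.6]
tcp_pos: [0.6281, -0.2409, 0.2693]
force: [-6.6, 1.8, 15.6]
```

The button reached its hard stop (z 0.2693, 15 N). Releasing, retreating clear and checking everything.

```bash
python3 -m pendant '[{"claw":0,"tx":0,"ty":0,"tz":-0.5,"rx":0,"ry":0,"rz":0},{"claw":0,"tx":0,"ty":0,"tz":-1,"rx":0,"ry":0,"rz":0},{"claw":0,"tx":0,"ty":0,"tz":-1,"rx":0,"ry":0,"rz":0},{"claw":0,"tx":0.5,"ty":0,"tz":-1,"rx":0,"ry":0,"rz":0},{"claw":0,"tx":1,"ty":-0.5,"tz":0,"rx":0,"ry":0,"rz":0},{"claw":0,"tx":1,"ty":-0.5,"tz":0,"rx":0,"ry":0,"rz":0},{"claw":0,"tx":1,"ty":-0.5,"tz":0,"rx":0,"ry":0,"rz":0},{"claw":0,"tx":1,"ty":-0.5,"tz":0,"rx":0,"ry":0,"rz":0},{"claw":0,"tx":1,"ty":-0.5,"tz":0,"rx":0,"ry":0,"rz":0},{"claw":0,"tx":1,"ty":-0.5,"tz":0,"rx":0,"ry":0,"rz":0},{"claw":0,"tx":1,"ty":-0.5,"tz":0,"rx":0,"ry":0,"rz":0},{"claw":0,"tx":0,"ty":0,"tz":0,"rx":0,"ry":0,"rz":0}]'
python3 - <<'E'
from fit import *
f={}
for n in("scene","top"):
    cc=ctrl.capture(n); f[n]=cv2.cvtColor(cc["frame"],cv2.COLOR_RGB2BGR); cv2.imwrite(f"pics/fin_{n}.png",f[n])
cv2.imwrite("pics/m36.png",np.hstack([cv2.resize(f["scene"][90:390,160:400],(400,500)),cv2.resize(f["top"][140:340,120:440],(400,250)).repeat(2,0)]))
from ik import pegs
for k in(1,2,3):
    r=[]
    for n,th in(("scene",190),("top",235)):
        c=pegs[k]+[.006,0]; p=proj(cams[n],[*c,.12]).astype(int); m=comp(f[n].min(2)>th,(p[0],p[1])); M=cv2.moments(m.astype(np.uint8),True); r.append(ray(cams[n],(M["m10"]/M["m00"],M["m01"]/M["m00"])))
    A=sum(np.eye(3)-np.outer(d,d) for o,d in r); b=sum((np.eye(3)-np.outer(d,d))@o for o,d in r); print(k,np.round(np.linalg.solve(A,b),4))
E
```

```text
clock: 58.95
tcp_pos: [0.4023, -0.3514, 0.3721]
tcp_rot: [-0.008, -0.004, 1.0, -0.0]
force: [0.4, -0.0, -0.2]
finger_gap: -0.0
1 [ 0.6655 -0.0634  0.1214]
2 [0.6701 0.0341 0.1221]
3 [0.6719 0.1302 0.12  ]
```

View pics/m36.png

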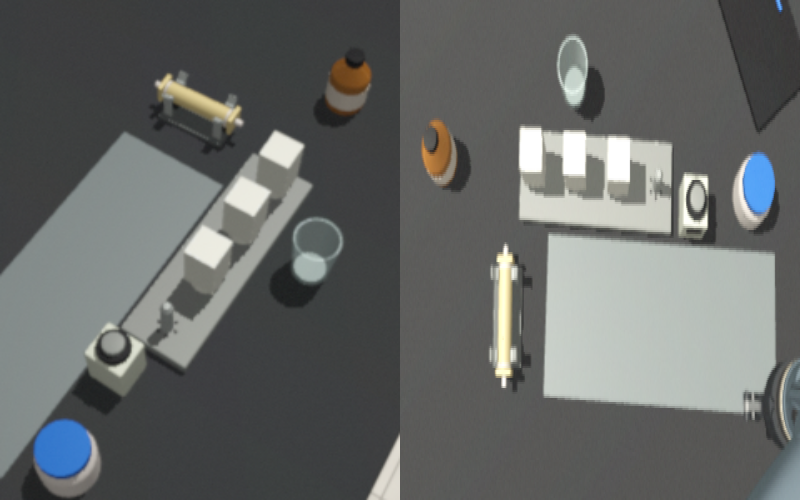

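```bash
python3 -c "
from workcell import ctrl
print(ctrl.finish_job())"
```

```text
the job is handed in; nothing more can be done
None
```

The job is handed in at about 59 s of the 210 s allowed; no verdict is reported. All three white bottles stand upside down on pegs 1, 2 and 3. The column is snapped into the clip, and the start button was pressed and let go.

What the last checks showed:
- **Bottles:** their tops measure 0.120 to 0.122 m high, where 0.120 m is expected, and they match upright bottle outlines in the camera views. They sit 6 to 8 mm beyond their peg axes, away from the robot. That is inside the 14 mm limit but not centred.
- **Column:** it stopped hard at its seated height, and a light press of about 25 N on its top met that stop at once. I checked its sideways position in the clip by eye only, and both jaw pairs hold it.
- **Button:** it reached its hard stop about 6 mm down at 15 N. I judged that it came back up from the pictures only.
- **Bystanders:** the amber bottle, the jar and the beaker look undisturbed in the last pictures; I did not measure them.

One bottle moved a few centimetres on the mat before I gripped it, most likely the knock the task warned of. I measured it again before picking it up. My first peg position estimate was about 2 mm off along the row, and I corrected it before lowering the first bottle.

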